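# Lock cast carriers onto the drying rail with a hooked rod

## Task

Using the hooked rod in its red pull eye, push the drying rack's keeper fully open, then hang every carrier standing on the bench on the rail, each hook lifted over the lip and lowered until it seats with its nose behind the lip. Then pull the keeper fully closed over them with the rod and lay the rod back in its rest, nose down. Never touch the keeper with the gripper or arm, and leave the bottle, cup and jar where they stand.

Things in the scene. Friction and masses are not known exactly. Their poses are not given: they have to be found in the camera images.
- rack_lip (a point): Middle of the top edge of the fixed drying rack's lip, 160 mm above the bench: an upright steel plate 6 mm thick in x (-3 to +3 mm), 300 mm long in y, 96 mm deep. x points away from the robot into the rack, z up. Carriers hang on the robot's side, hook noses behind the lip; room for three at y -85, 0, +85 mm. End plates at y +-154 mm.
- rack_channel (a point): Middle of the floor of the open channel behind the lip, 36 mm below the lip's top; the channel is 33 mm wide in x (3 to 36 mm behind rack_lip). Axes as rack_lip.
- keeper (a joint): Travel of the keeper, an aluminium plate (5 mm) that slides along the rack's x above the rail. 0 = closed: pulled towards the robot, it covers lip and channel, underside 14 mm above the lip's top. 0.045 m = fully open: pushed away from the robot, front edge 43 mm behind the lip's middle. Friction about 1.5 N; it stays where left; stops at both ends.
- keeper_eye (a point): Centre of the keeper's red pull eye, at its top face; moves with the keeper, axes as the rack's. A level rectangular frame 7 mm thick, opening 30 mm in x, 34 mm in y, bars 8 mm wide, free below. Right of the rail, under a wire guard: roof's underside 66 mm above, sides open, 35 mm to each edge in y, roof begins 30 mm in front of the closed eye, open towards the robot.
- rod_grip (a point): Hooked rod (loose, about 0.16 kg): centre of its blue handle, where it is grasped. The handle is 110 mm long (x -60 to +50 mm), 16 mm wide in y, 24 mm high in z. A steel rod of 8 mm diameter runs on along +x at mid-height to x = 170 mm and there bends down along -z as a straight nose 8 mm thick.
- rod_nose (a point): Lower end of the hooked rod's nose, 170 mm along +x and 30 mm below the handle's centre (axes as rod_grip).
- rest_seat (a point): Where rod_grip lies when the rod is in its rest, 72 mm above the bench; x along the seated rod to its nose, z up. Fixed black stand, base 6 mm high, two open-topped forks: under the handle's rear (x -50 mm, slot 24 mm wide) and under the rod (x +105 mm, slot 18 mm). Forks rise 14 mm above this point; the handle between them is free on both sides.
- rod: The hooked rod as a body; origin and axes as rod_grip.
- squeeze_bottle: White squeeze bottle, 55 mm wide, 132 mm tall, bystander; origin at the centre of its underside.
- cup: White mixing cup, 55 mm wide, 50 mm tall, bystander; origin at the centre of its underside.
- jar: White lidded jar, 58 mm wide, 42 mm tall, bystander; origin at the centre of its underside.
- carrier1_tab (a point): Grip tab of the hook carrier bearing a white plaster dental cast (may be absent): centre of a white block 16 mm in x, 20 mm in y (grasp across y); top 15 mm above this point. A steel top plate (36 mm wide in y) lies 29 mm below it. The carrier, 0.2 to 0.4 kg, stands upright on a 64x64 mm base 135 mm below; its hook points to +x.
- carrier1_hook (a point): Hook of that carrier: middle of the bridge's underside, 42 mm along +x from the tab, 35 mm below it. 36 mm wide in y; clear gap x -8 (strap) to +8 mm (nose, 5 mm thick); the nose reaches 19 mm below. Hung, this point is at rack_lip's height with the lip in the gap; it then leans up to 0.12 rad.
- carrier1: Hook carrier with a white plaster dental cast as a body; origin at the centre of its underside, x towards the hook.
- carrier2_tab (a point): Grip tab of the hook carrier bearing a yellow dental cast (may be absent): centre of a yellow block 16 mm in x, 20 mm in y (grasp across y); top 15 mm above this point. A steel top plate (36 mm wide in y) lies 29 mm below it. The carrier, 0.2 to 0.4 kg, stands upright on a 64x64 mm base 135 mm below; its hook points to +x.
- carrier2_hook (a point): Hook of that carrier: middle of the bridge's underside, 42 mm along +x from the tab, 35 mm below it. 36 mm wide in y; clear gap x -8 (strap) to +8 mm (nose, 5 mm thick); the nose reaches 19 mm below. Hung, this point is at rack_lip's height with the lip in the gap; it then leans up to 0.12 rad.
- carrier2: Hook carrier with a yellow dental cast as a body; origin at the centre of its underside, x towards the hook.
- carrier3_tab (a point): Grip tab of the hook carrier bearing a pink denture (may be absent): centre of a red block 16 mm in x, 20 mm in y (grasp across y); top 15 mm above this point. A steel top plate (36 mm wide in y) lies 29 mm below it. The carrier, 0.2 to 0.4 kg, stands upright on a 64x64 mm base 135 mm below; its hook points to +x.
- carrier3_hook (a point): Hook of that carrier: middle of the bridge's underside, 42 mm along +x from the tab, 35 mm below it. 36 mm wide in y; clear gap x -8 (strap) to +8 mm (nose, 5 mm thick); the nose reaches 19 mm below. Hung, this point is at rack_lip's height with the lip in the gap; it then leans up to 0.12 rad.
- carrier3: Hook carrier with a pink denture as a body; origin at the centre of its underside, x towards the hook.

How it is judged:
On the way, in this order (a step that is already met when the one before it is completed fails the run):
1. the rod pushes the keeper (contact force between rod and keeper above 0.3 N and value of joint keeper above 0.008 m), for 0.05 s.
2. the keeper is fully open (value of joint keeper above 0.039 m), for 0.2 s.
3. every carrier hangs on the rail behind the lip while the keeper is open (x of carrier1_hook in the frame of rack_lip between -0.012 and 0.012 m and z of carrier1_hook in the frame of rack_lip between -0.005 and 0.008 m and y of carrier1_hook in the frame of rack_lip between -0.132 and 0.132 m and angle between each of carrier1_hook, carrier2_hook, carrier3_hook's own z axis and vertical below 0.22 rad and linear speed of each of carrier1, carrier2, carrier3 below 0.03 m/s and x of carrier2_hook in the frame of rack_lip between -0.012 and 0.012 m and z of carrier2_hook in the frame of rack_lip between -0.005 and 0.008 m and y of carrier2_hook in the frame of rack_lip between -0.132 and 0.132 m and x of carrier3_hook in the frame of rack_lip between -0.012 and 0.012 m and z of carrier3_hook in the frame of rack_lip between -0.005 and 0.008 m and y of carrier3_hook in the frame of rack_lip between -0.132 and 0.132 m and value of joint keeper above 0.036 m), for 0.3 s.
4. the rod pulls the keeper (contact force between rod and keeper above 0.3 N and value of joint keeper below 0.034 m), for 0.05 s.
5. the keeper is fully closed (value of joint keeper below 0.006 m), for 0.2 s.
At the end, for the whole second after the job is handed in: Every carrier hangs still on the rail (hook within 12 mm of the lip, -5 to +8 mm in height, lean under 0.22 rad, within 132 mm of the middle); keeper within 6 mm of closed; rod in its rest (20 mm along, 8 across, 6 in height, 0.09 rad, nose down) (x of carrier1_hook in the frame of rack_lip between -0.012 and 0.012 m and z of carrier1_hook in the frame of rack_lip between -0.005 and 0.008 m and y of carrier1_hook in the frame of rack_lip between -0.132 and 0.132 m and angle between each of carrier1_hook, carrier2_hook, carrier3_hook's own z axis and vertical below 0.22 rad and linear speed of each of carrier1, carrier2, carrier3, rod below 0.03 m/s and x of carrier2_hook in the frame of rack_lip between -0.012 and 0.012 m and z of carrier2_hook in the frame of rack_lip between -0.005 and 0.008 m and y of carrier2_hook in the frame of rack_lip between -0.132 and 0.132 m and x of carrier3_hook in the frame of rack_lip between -0.012 and 0.012 m and z of carrier3_hook in the frame of rack_lip between -0.005 and 0.008 m and y of carrier3_hook in the frame of rack_lip between -0.132 and 0.132 m and value of joint keeper below 0.006 m and x of rod_grip in the frame of rest_seat between -0.02 and 0.02 m and y of rod_grip in the frame of rest_seat between -0.008 and 0.008 m and z of rod_grip in the frame of rest_seat between -0.006 and 0.006 m and angle between the x axis of rod_grip and the x axis of rest_seat, either way round below 0.09 rad and angle between rod_grip's own z axis and vertical below 0.25 rad); the robot touches nothing.
It fails at once if the gripper or arm touches the keeper (contact force between any of the fingers, the arm and keeper above 0.5 N).
It fails at once if the bottle, cup or jar is moved more than 30 mm (distance of any of squeeze_bottle, cup, jar from where it was at the start of the episode above 0.03 m).
Of carrier1, carrier2, carrier3 only 2 to 3 are there at a start; the rules pass over those that are not, and their reading is None.
At some moment in a run one of carrier1, carrier2, carrier3 may be knocked a few centimetres aside while the robot is not near it.
It also fails if it takes over 210 s, if anything falls off the work surface, if the arm or the gripper's body presses on something with over 40 N, if the wrist force passes 120 N, or if a joint passes its speed limit or range.

## Robot

A 6-joint arm with a two-finger parallel gripper is mounted at the origin on the work surface; the furniture and walls round the work are solid. World frame = base frame: x ahead of the robot, y to its left, z up, the work surface at z = 0. Lengths are in m, angles in rad, forces in N, time in s.
With the tool pointing down it reaches from about 0.35 to 0.975 m from the base axis. Payload 4.9 kg.
Tool frame: the origin (TCP) lies at the very end of the fingers, on their centre line; the grasp point (between the pads) lies 19 mm behind it (bot.grip_point_offset is the distance from the TCP to the grasp point, in m); z points along the fingers, y is the direction in which the jaws open and shut (so a half turn about z gives the same grasp; the last joint's range is limited). The gripper opens to 85 mm and grips with 20 to 120 N. Pads are 22 mm wide; open, the fingers measure 114 mm over their backs; the gripper's body (76 mm by 85 mm) begins 54 mm behind the grasp point. The pads swing forward as they close: fully open they stand 13 mm farther back than shut.
Start: joints at [-1.42, 0.053, 1.613, -0, 1.476, -0.119], TCP at [0.167, -0.602, 0.201] pointing down, gripper open.
Joint ranges: [-3.01, 3.01], [-1.01, 2.22], [0.06, 2.58], [-1.02, 4.17], [0.09, 2.62], [-3.14, 3.14]. Speed limits (rad/s): [2.57, 2.57, 3.14, 3.14, 3.14, 3.14].

## Interface

Orientations are given as a unit quaternion [w, x, y, z].
In Python, from plant import state, optics, order, nets, bot gives the robot as it stands.
- The arm moves only by the shell command python3 -m handwheel 'ROWS' [OPENING]. ROWS is JSON, a list of rows, each a list of 2 entries, a list of its own where there are three numbers: the shift along the tool's x, y, z in units of 40 mm (1.0 is 40 mm), then the turn about the tool's z in units of 6 degrees (1.0 is 6 degrees). In form: [[[tx, ty, tz], roll], ...]. A call has 1 to 8 rows; each row is the pose to reach, as a shift and turn from the pose measured when the call began, along the tool's axes at that moment; what a row does not reach only later rows make up. A row lasts 1/12 s, in which the tool goes at most 41.7 mm and 7.16 degrees, less where a joint would pass 70% of its speed; a pose out of reach is approached as far as the arm can. A call with a gripper value outside its range is refused whole. OPENING is the opening in per cent of the stroke, from 0 (shut) to 100 (fully open), set as the call begins (- or left out, the last holds). The fingers move at their own pace and stop on an object; the grip force is fixed at half the most. Time passes only in rows, so rows that repeat a pose let the fingers close. It gives the time, the measured TCP pose, the force and the opening at its end, in the units of the state.
- state(): the state, without advancing time (a new reading comes with each control period).
- optics.snapshot(name): name is "side" or "top"; returns a dict with "color" (480x640x3 uint8, red, green, blue), "fx", "fy", "cx", "cy" (pixels), "position" and "orientation" of the camera in the world. Camera axes: x right, y down, z forward; pixel columns grow to the right and rows downward; lengths in m; the calibration is good to about 2 mm. A picture is of the moment at which its call begins. There is no depth.
- order.close_job(): hands the job in, once; it reports no verdict.
Trained networks look in a picture, given as the dict that the camera call returned (one of the last four; its "shot" number tells which), for a name from the list of things; names that differ only in an ending like _2 or _b are one class to them, and where a whole thing is asked for, a point or a joint stands for the part that bears it (a point fixed in the world has none). Each returns a list of dicts, best first, with "p" (0 to 1); they miss things now and then, are a little off and sometimes report something else, mostly with a low value. They report only what shows in the picture. A call takes as long as a camera call.
- nets.find_in(thing, picture): "uv" ([column, row] in pixels, amid what is visible of it).
- nets.masks_of(thing, picture): "region" (480x640 bool, what is visible of it) and "uv" ([column, row] in pixels, amid what is visible of it).
- nets.tip_of(thing, picture): "uv" ([column, row] in pixels: a listed point, or the origin of a listed thing).
The state is a dict: "t": time; "q": joint angles; "dq": joint speeds; "effort": joint torques, N m; "eef_pos": TCP position; "tool_rot": TCP orientation; "ft_force": force on the tool from outside, world axes, zero at the start; "wrist_torque": the same for the moment, N m; "grip_width": finger opening in m.
Only numpy, scipy, OpenCV 4.12 (cv2) and the standard library are available. Lean on these libraries where they do the work, as an engineer would, in place of code of your own. Each camera call takes 0.05 s, during which the arm holds its last target.

## Working session

There is one attempt and no reset: what is moved stays moved. The work goes in short steps, Python scripts to look and compute and a shell command to move; the robot and the scene stay as the last step left them, time stands still between calls to the robot, and variables do not carry over. Pictures are saved under pics/ and viewed, and the job is handed in when it is done.

```bash
ls -la; mkdir -p pics
cat > h.py <<'E'
import numpy as np, cv2
from scipy.spatial.transform import Rotation as R
from plant import state, optics, order, nets, bot
def rot(q): return R.from_quat([q[1],q[2],q[3],q[0]]).as_matrix()
def snap(n,save=None):
    p=optics.snapshot(n)
    if save: cv2.imwrite('pics/'+save,p['color'][:,:,::-1])
    return p
def ray(p,uv):
    d=rot(p['orientation'])@np.array([(uv[0]-p['cx'])/p['fx'],(uv[1]-p['cy'])/p['fy'],1.])
    return np.array(p['position']),d
def atz(p,uv,z):
    o,d=ray(p,uv); return o+d*(z-o[2])/d[2]
def tri(p1,u1,p2,u2):
    A=np.zeros((3,3));b=np.zeros(3)
    for p,u in((p1,u1),(p2,u2)):
        o,d=ray(p,u);d=d/np.linalg.norm(d);M=np.eye(3)-np.outer(d,d);A+=M;b+=M@o
    x=np.linalg.solve(A,b); res=[]
    for p,u in((p1,u1),(p2,u2)):
        o,d=ray(p,u);d=d/np.linalg.norm(d);res.append(np.linalg.norm((np.eye(3)-np.outer(d,d))@(x-o)))
    return x,res
def proj(p,X):
    c=rot(p['orientation']).T@(np.asarray(X)-np.array(p['position']))
    return np.array([p['cx']+p['fx']*c[0]/c[2],p['cy']+p['fy']*c[1]/c[2]])
E
python3 - <<'E'
from h import *
np.set_printoptions(precision=4,suppress=True)
s=state(); print({k:np.round(v,4) for k,v in s.items()}); print(bot.grip_point_offset)
T=snap('top','t0.png');S=snap('side','s0.png')
for p in(T,S): print(p['position'],p['orientation'],p['fx'],p['cx'],p['cy'])
for n in "rack_lip rack_channel keeper_eye rod_grip rod_nose rest_seat squeeze_bottle cup jar carrier1_tab carrier1_hook carrier1 carrier2_tab carrier2_hook carrier2 carrier3_tab carrier3_hook carrier3".split():
    a=nets.tip_of(n,T)[:2];b=nets.tip_of(n,S)[:2]
    print(n,[(np.round(x['uv'],1).tolist(),round(x['p'],2)) for x in a],[(np.round(x['uv'],1).tolist(),round(x['p'],2)) for x in b], *( [np.round(v,4) for v in tri(T,a[0]['uv'],S,b[0]['uv'])] if a and b else []))
E
```

```text
total 12
drwxr-xr-x  3 agent agent 4096 Dec  7 15:16 .
drwxr-xr-x 23 root  root  4096 Dec  7 15:15 ..
drwxr-xr-x  2 agent agent 4096 Dec  7 15:16 pics
{'t': np.float64(0.0), 'q': array([-1.42  ,  0.0533,  1.6143, -0.    ,  1.476 , -0.119 ]), 'dq': array([-0.0007, -0.0008,  0.0004, -0.0006,  0.0001,  0.0002]), 'effort': array([ -0.0006, -39.368 , -37.0179,  -0.0001,   0.007 ,   0.    ]), 'eef_pos': array([ 0.1665, -0.6017,  0.2002]), 'tool_rot': array([-0.001 ,  0.9909,  0.1345, -0.    ]), 'ft_force': array([ 0.2922,  0.4855, -0.6846]), 'wrist_torque': array([0.0305, 0.0013, 0.0237]), 'grip_width': np.float64(0.0851)}
0.0187
[0.362  0.1353 1.3343] [-0.0622  0.706  -0.7038  0.0483] 574.1488997789177 312.4577551755328 239.56325208861617
[ 0.4951 -0.7307  0.4897] [-0.5602  0.8279 -0.028   0.0067] 440.01921496413576 318.41431506437345 233.99968347377035
rack_lip [([315.7, 204.4], 0.71)] [([362.5, 223.6], 0.96), ([268.1, 317.2], 0.34)] [0.6271 0.1522 0.1546] [0.0041 0.0041]
rack_channel [([316.7, 200.0], 0.69)] [([267.3, 259.0], 0.58), ([368.0, 236.9], 0.57)] [0.5295 0.1306 0.124 ] [0.1089
[... 1191 characters left out ...]
 0.85)] [([269.0, 255.2], 0.95)] [0.4341 0.0466 0.1375] [0.0002 0.0002]
carrier2_hook [([364.5, 276.4], 0.8), ([197.0, 277.5], 0.52)] [([291.0, 272.3], 0.84)] [0.4759 0.0475 0.0984] [0.0009 0.0009]
carrier2 [([296.7, 296.6], 0.92), ([365.8, 302.2], 0.85)] [([270.7, 320.1], 0.64), ([278.7, 284.4], 0.57)] [ 0.4302  0.201  -0.1056] [0.0146 0.0146]
carrier3_tab [([229.7, 318.9], 0.55)] [([256.5, 209.3], 0.55)] [0.3864 0.3302 0.1372] [0.0023 0.0023]
carrier3_hook [([227.1, 300.3], 0.93)] [([273.5, 220.9], 0.95)] [0.4266 0.343  0.0997] [0.0022 0.0022]
carrier3 [([296.7, 296.6], 0.92), ([365.8, 302.2], 0.85)] [([270.7, 320.1], 0.64), ([278.7, 284.4], 0.57)] [ 0.4302  0.201  -0.1056] [0.0146 0.0146]
```

View pics/t0.png

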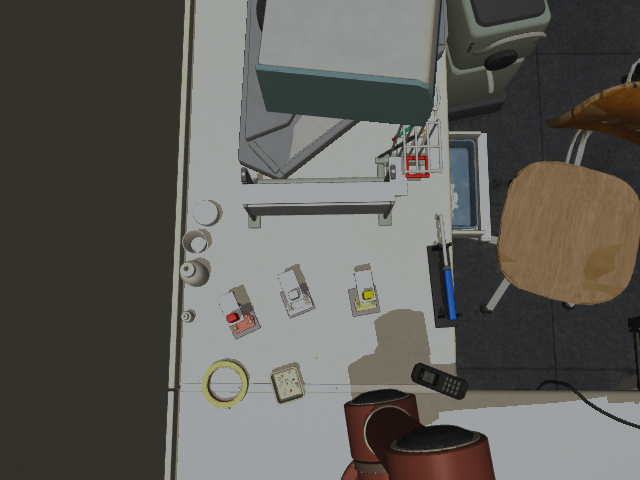

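View pics/s0.png

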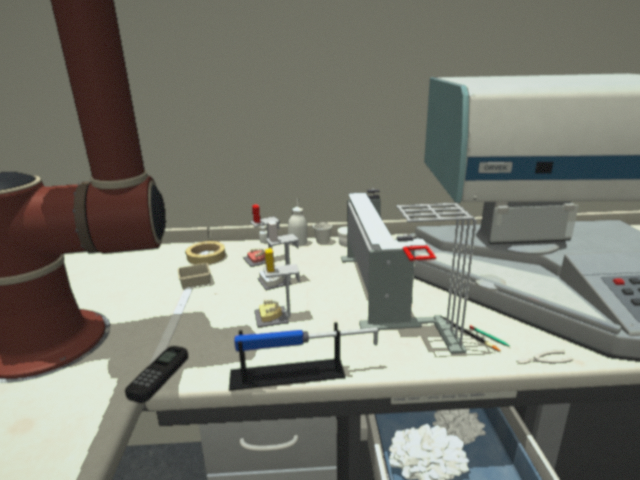

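Run:
```python
import cv2
t=cv2.imread('pics/t0.png');s=cv2.imread('pics/s0.png')
cv2.imwrite('pics/z1.png',cv2.resize(t[130:330,370:470],None,fx=3.,fy=3.,interpolation=cv2.INTER_CUBIC)[:600])
cv2.imwrite('pics/z2.png',cv2.resize(t[150:240,230:430],None,fx=4.,fy=4.,interpolation=cv2.INTER_CUBIC))
cv2.imwrite('pics/z3.png',cv2.resize(s[180:400,220:480],None,fx=2.7,fy=2.7,interpolation=cv2.INTER_CUBIC))
```

```text
(no output)
```

View pics/z1.png

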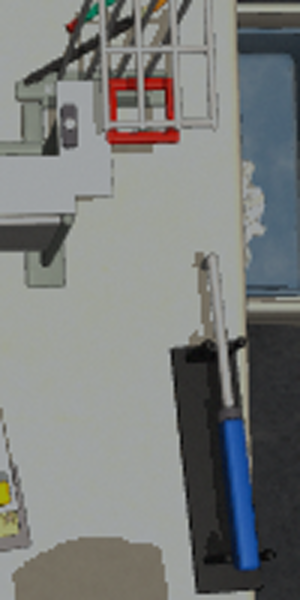

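View pics/z2.png

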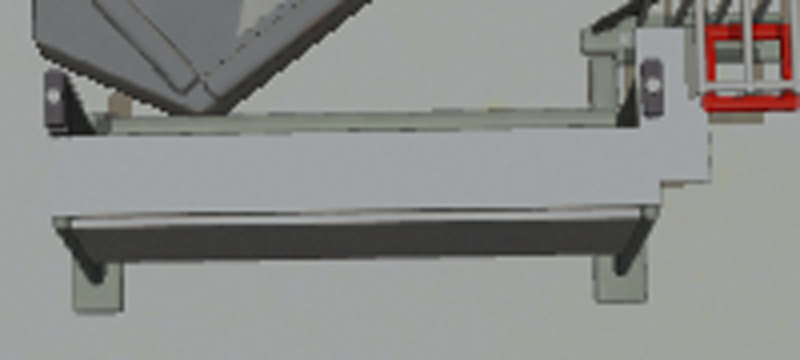

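View pics/z3.png

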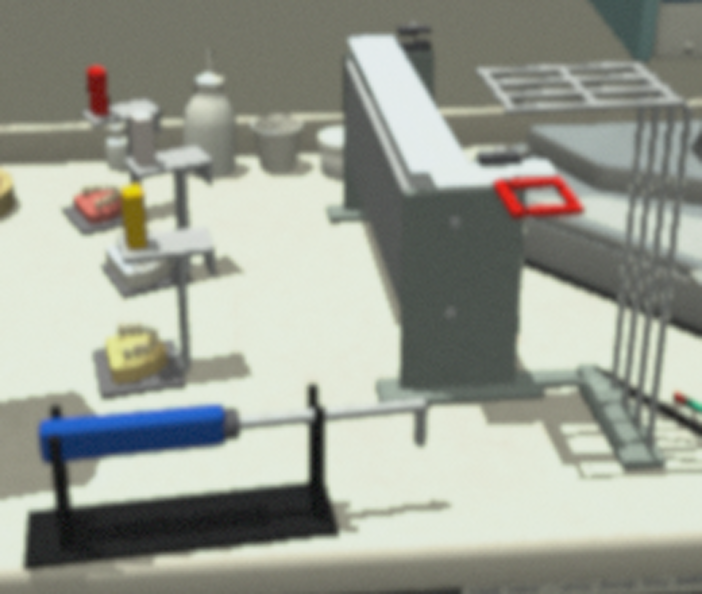

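Run:
```python
from h import *
np.set_printoptions(precision=4,suppress=True)
T=snap('top');S=snap('side')
c=T['color'].astype(int)
red=((c[:,:,0]>130)&(c[:,:,1]<70)&(c[:,:,2]<80)).astype(np.uint8); red[:, :380]=0; red[:140]=0;red[200:]=0;red[:,445:]=0
ys,xs=np.nonzero(red); r=cv2.minAreaRect(np.c_[xs,ys].astype(np.float32)); print('eye rect',r)
bp=cv2.boxPoints(r); W=[atz(T,b,.179)[:2] for b in bp]; print(np.array(W),'mean',np.mean(W,0))
for i in range(4): print(np.linalg.norm(W[i]-W[i-1]), np.degrees(np.arctan2(*(W[i]-W[i-1])[::-1])))
# lip
a=atz(T,[245,204.2],.16);b=atz(T,[391.3,201.8],.16);print('lip',a,b,np.linalg.norm(a-b),np.arctan2(*(a-b)[:2][::-1])-np.pi/2)
for k in('side',):
  d=S['color'].astype(int)
m=((c[:,:,2]>110)&(c[:,:,0]<70)&(c[:,:,1]<110)).astype(np.uint8); m[:,:425]=0;m[:,470:]=0;m[:240]=0;m[330:]=0
ys,xs=np.nonzero(m); r=cv2.minAreaRect(np.c_[xs,ys].astype(np.float32)); print('handle',r,m.sum())
bp=cv2.boxPoints(r); W=np.array([atz(T,b,.084)[:2] for b in bp]);print(W,W.mean(0))
for i in range(4): print(np.linalg.norm(W[i]-W[i-1]), np.arctan2(*(W[i]-W[i-1])[::-1]))
for n in('rod_grip','rod_nose','keeper_eye'):
  u=nets.tip_of(n,T)[0]['uv'];v=nets.tip_of(n,S)[0]['uv'];print(n,u,v,tri(T,u,S,v)[0])
# bend in top at (439.7,215.5)
print('bend',atz(T,[370+210/3,130+257/3],.074))
```

```text
eye rect ((417.0299072265625, 166.0985107421875), (20.873924255371094, 23.121116638183594), 87.1375961303711)
[[ 0.7198 -0.0331]
 [ 0.7222 -0.081 ]
 [ 0.6776 -0.0819]
 [ 0.6752 -0.0343]] mean [ 0.6987 -0.0576]
0.04465031008545441 1.5839541602619283
0.047940006574411824 -87.10944286291723
0.0446363460006643 -178.77556982443238
0.04766033682600644 92.91607395511677
lip [0.622  0.3006 0.16  ] [ 0.6273 -0.0054  0.16  ] 0.3060177243841611 0.017029295201046013
handle ((450.15850830078125, 294.4268493652344), (49.69419479370117, 6.405029296875), 83.6598129272461) 321
[[ 0.4924 -0.1269]
 [ 0.494  -0.1407]
 [ 0.3875 -0.149 ]
 [ 0.3859 -0.1353]] [ 0.4399 -0.138 ]
0.10680716838375134 0.07900987553352103
0.013936638747778722 -1.4570772502260012
0.1068114636339142 -3.0643307128326565
0.013749908629064719 1.684686262168942Traceback (most recent call last):
  File "<stdin>", line 18, in <module>
IndexError: list index out of range
```

```bash
cat >> h.py <<'E'
def go(x,y,z,yaw=None):
    s=state();M=rot(s['tool_rot']);p=np.array(s['eef_pos']);cy=np.arctan2(M[1,0],M[0,0])
    d=M.T@(np.array([x,y,z])-p)/.04
    r=0 if yaw is None else -np.degrees((yaw-cy+np.pi)%(2*np.pi)-np.pi)/6
    print('t%.2f pos'%s['t'],np.round(p,4),'yaw %.3f'%cy,'tilt',np.round(M[:2,2],3),'F',np.round(s['ft_force'],1),'w %.4f'%s['grip_width'],'-> units',np.round(d,2),'|%.2f|'%np.linalg.norm(d),'roll %.2f'%r)
E
python3 -c "
from h import *
go(.4449,-.1376,.16,.083)"
```

```text
t2.05 pos [ 0.1666 -0.6024  0.2014] yaw 0.270 tilt [-0. -0.] F [ 0.4 -0.4 -0.7] w 0.0855 -> units [ 9.8  -9.35  1.04] |13.58| roll 1.78
```

```bash
python3 -m handwheel '[[[0.6,-0.57,0],0.2],[[1.2,-1.15,0],0.4],[[1.8,-1.72,0],0.6],[[2.4,-2.3,0],0.8],[[3.0,-2.87,0],1.0],[[3.6,-3.44,0],1.2],[[4.2,-4.0,0],1.5],[[4.9,-4.67,0],1.78]]' 100
python3 -c "
from h import *
go(.4449,-.1376,.16,.083)"
```

```text
t: 2.72
eef_pos: [0.306, -0.3692, 0.2016]
tool_rot: [0.0, 0.999, 0.04, 0.0]
ft_force: [0.9, 0.1, 0.9]
grip_width: 0.0855
t2.72 pos [ 0.306  -0.3692  0.2016] yaw 0.081 tilt [ 0.    -0.001] F [0.9 0.1 0.9] w 0.0855 -> units [ 3.93 -5.49  1.04] |6.83| roll -0.02
```

```bash
python3 -m handwheel '[[[0.5,-0.7,0.1],0],[[1.05,-1.45,0.3],0],[[1.6,-2.25,0.5],0],[[2.2,-3.1,0.7],0],[[2.8,-3.9,0.8],0],[[3.35,-4.65,0.95],0],[[3.93,-5.49,1.04],0],[[3.93,-5.49,1.04],0]]' 60
python3 -c "
from h import *
go(.4449,-.1376,.053,.083)
T=snap('top','t1.png');S=snap('side','s1.png')"
```

```text
t: 3.38
eef_pos: [0.4468, -0.1318, 0.159]
tool_rot: [-0.001, 0.999, 0.044, 0.0]
ft_force: [-0.3, -0.7, -1.0]
grip_width: 0.0514
t3.38 pos [ 0.4468 -0.1318  0.159 ] yaw 0.089 tilt [0.    0.002] F [-0.3 -0.7 -1. ] w 0.0514 -> units [-0.06  0.15  2.65] |2.66| roll 0.05
```

View pics/s1.png

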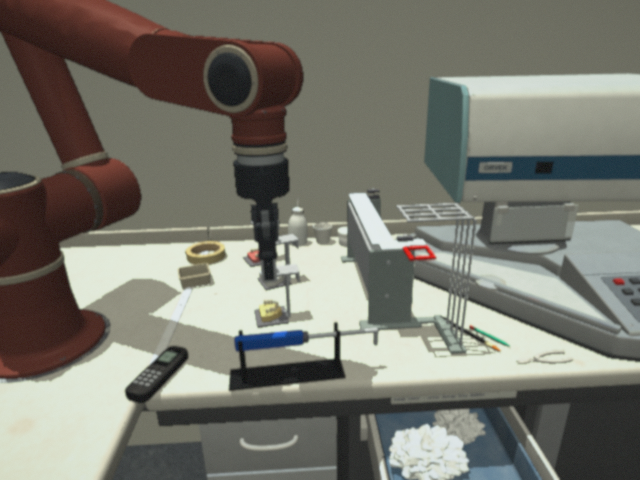

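View pics/t1.png

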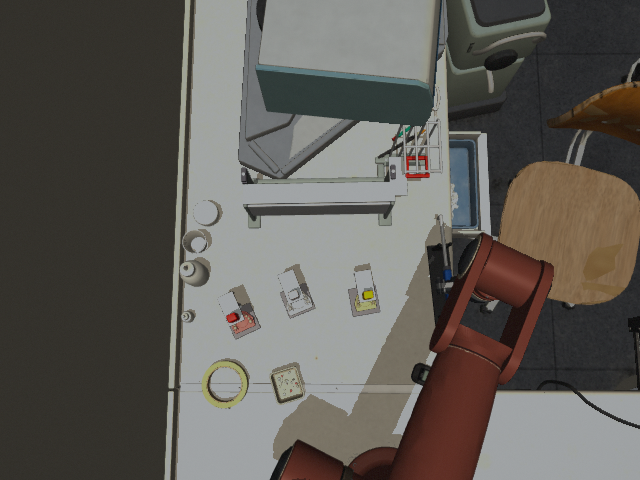

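```bash
python3 -m handwheel '[[[-0.06,0.15,0.3],0],[[-0.06,0.15,0.8],0],[[-0.06,0.15,1.4],0],[[-0.06,0.15,2.0],0],[[-0.06,0.15,2.4],0],[[-0.06,0.15,2.65],0],[[-0.06,0.15,2.65],0]]' 
python3 -m handwheel '[[[0,0,0],0],[[0,0,0],0],[[0,0,0],0],[[0,0,0],0],[[0,0,0],0],[[0,0,0],0]]' 0
python3 -c "
from h import *
go(.4449,-.1376,.053,.083)
T=snap('top','t2.png');S=snap('side','s2.png')"
```

```text
t: 4.07
eef_pos: [0.4409, -0.143, 0.0507]
tool_rot: [-0.001, 0.999, 0.041, -0.003]
ft_force: [-0.7, -0.3, 0.6]
grip_width: 0.0514
t: 4.57
eef_pos: [0.441, -0.14, 0.0517]
tool_rot: [-0.004, 0.999, 0.041, -0.002]
ft_force: [-1.8, 12.3, 5.0]
grip_width: 0.0127
t4.57 pos [ 0.441  -0.14    0.0517] yaw 0.081 tilt [-0.005  0.008] F [-1.8 12.3  5. ] w 0.0127 -> units [ 0.1  -0.05 -0.03] |0.12| roll -0.02
```

View pics/s2.png

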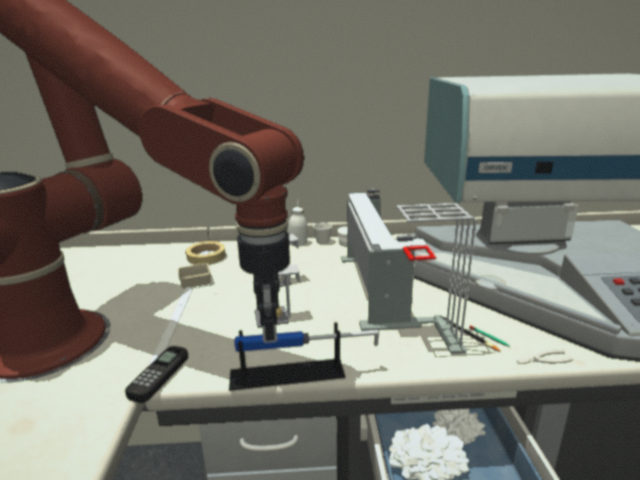

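```bash
python3 -m handwheel '[[[0,0,-0.2],0],[[0,0,-0.5],0],[[0,0,-1.0],0],[[0,0,-1.5],0],[[0,0,-2.2],0],[[0,0,-3.0],0],[[0,0,-3.7],0],[[0,0,-3.7],0]]'
python3 -c "
from h import *
go(.425,-.060,.199,.019)
T=snap('top','t3.png');S=snap('side','s3.png')
for n in('rod_grip','rod_nose','keeper_eye'):
  a=nets.tip_of(n,T);b=nets.tip_of(n,S);
  if a and b:print(n,a[0],b[0],tri(T,a[0]['uv'],S,b[0]['uv']))
  else: print(n,a,b)
"
```

```text
t: 5.33
eef_pos: [0.4456, -0.1436, 0.2093]
tool_rot: [-0.0, 0.999, 0.041, 0.004]
ft_force: [0.9, -0.4, -0.0]
grip_width: 0.0126
t5.33 pos [ 0.4456 -0.1436  0.2093] yaw 0.081 tilt [0.008 0.   ] F [ 0.9 -0.4 -0. ] w 0.0126 -> units [-0.35 -2.13  0.25] |2.17| roll 0.59
rod_grip {'uv': [468.6, 285.2], 'p': 0.86} {'uv': [266.8, 252.1], 'p': 0.61} (array([ 0.44731379, -0.14232603,  0.22833429]), [np.float64(0.0010637234023237764), np.float64(0.0010637234023237571)])
rod_nose {'uv': [452.2, 200.9], 'p': 0.56} {'uv': [271.8, 251.7], 'p': 0.75} (array([ 0.53030643, -0.12247347,  0.23993652]), [np.float64(0.07966107683108159), np.float64(0.07966107683108169)])
keeper_eye {'uv': [414.8, 167.0], 'p': 0.82} {'uv': [419.0, 253.5], 'p': 0.61} (array([ 0.69789057, -0.05361824,  0.17465592]), [np.float64(8.747258812659193e-05), np.float64(8.747258812626116e-05)])
```

View pics/s3.png

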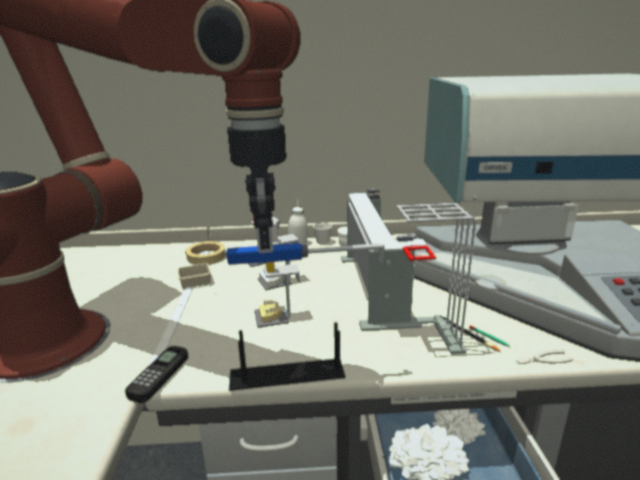

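```bash
python3 -m handwheel '[[[0,-0.3,0.05],0.1],[[0,-0.8,0.1],0.3],[[0,-1.3,0.2],0.4],[[0,-1.8,0.23],0.59],[[0.1,-2.13,0.23],0.59],[[0.1,-2.13,0.23],0.59],[[0.1,-2.13,0.23],0.59]]'
python3 -c "
from h import *
go(.525,-.060,.200,.019)
T=snap('top','t4.png');S=snap('side','s4.png')
for n in('rod_grip','rod_nose','keeper_eye'):
  a=nets.tip_of(n,T);b=nets.tip_of(n,S);
  if a and b:print(n,a[0],b[0],tri(T,a[0]['uv'],S,b[0]['uv']))
  else: print(n,a,b)
t=T['color'][:,:,::-1];s=S['color'][:,:,::-1]
z=[cv2.resize(t[140:290,370:470],None,fx=4,fy=4,interpolation=cv2.INTER_CUBIC),cv2.resize(s[190:290,240:480],(400*240//240,400*100//240),interpolation=cv2.INTER_CUBIC)]
cv2.imwrite('pics/z4t.png',z[0]); cv2.imwrite('pics/z4s.png',cv2.resize(s[180:290,330:480],None,fx=5,fy=5,interpolation=cv2.INTER_CUBIC))
"
```

```text
t: 6.32
eef_pos: [0.4376, -0.0552, 0.1891]
tool_rot: [-0.005, 1.0, 0.011, -0.004]
ft_force: [-0.7, -0.3, -2.2]
grip_width: 0.0125
t6.32 pos [ 0.4376 -0.0552  0.1891] yaw 0.021 tilt [-0.009  0.009] F [-0.7 -0.3 -2.2] w 0.0125 -> units [ 2.18  0.16 -0.29] |2.20| roll 0.02
rod_grip {'uv': [196.2, 276.8], 'p': 0.35} {'uv': [268.6, 241.8], 'p': 0.89} (array([0.44438722, 0.42446238, 0.0145123 ]), [np.float64(0.03833870570146195), np.float64(0.03833870570146197)])
rod_nose {'uv': [413.7, 207.8], 'p': 0.79} {'uv': [369.5, 252.6], 'p': 0.92} (array([ 0.61191815, -0.04900415,  0.17780025]), [np.float64(0.001229395874398436), np.float64(0.0012293958743983405)])
keeper_eye {'uv': [414.9, 167.9], 'p': 0.86} {'uv': [418.6, 254.8], 'p': 0.96} (array([ 0.69689554, -0.0541979 ,  0.17243925]), [np.float64(0.0002029965203021578), np.float64(0.00020299652030230785)])
```

View pics/z4t.png

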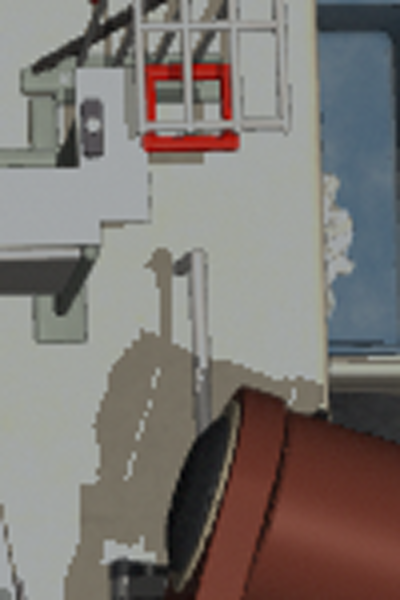

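View pics/z4s.png

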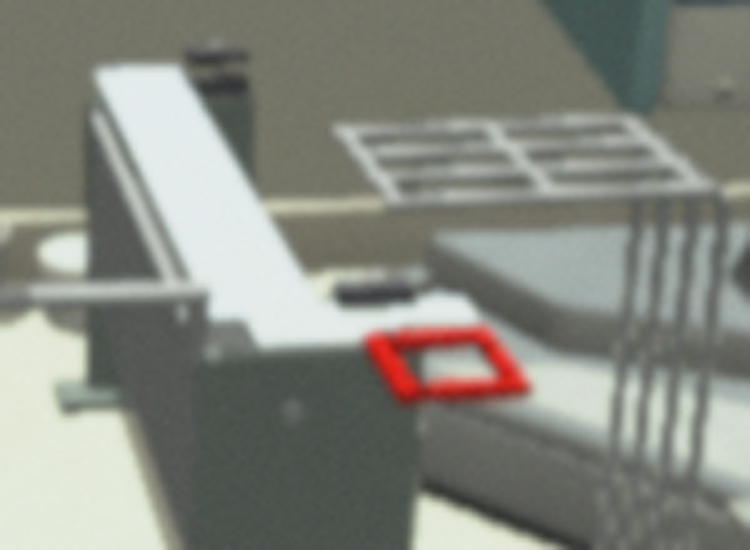

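```bash
python3 -m handwheel '[[[0,0.05,-0.2],0],[[0,0.12,-0.4],0],[[0.2,0.12,-0.4],0],[[0.5,0.12,-0.4],0],[[0.7,0.12,-0.4],0],[[0.7,0.12,-0.4],0],[[0.7,0.12,-0.4],0]]'
python3 -c "
from h import *
go(.5226,-.060,.204,.019)
"
```

```text
t: 7.3
eef_pos: [0.4664, -0.0604, 0.2054]
tool_rot: [-0.005, 1.0, 0.009, -0.004]
ft_force: [-0.7, -0.1, -1.4]
grip_width: 0.0126
t7.30 pos [ 0.4664 -0.0604  0.2054] yaw 0.019 tilt [-0.009  0.009] F [-0.7 -0.1 -1.4] w 0.0126 -> units [1.41 0.02 0.02] |1.41| roll 0.00
```

```bash
python3 -m handwheel '[[[0.2,0,0],0],[[0.45,0,0],0],[[0.7,0,0],0],[[0.95,0,0],0],[[1.2,0,0],0],[[1.41,0.02,0.02],0],[[1.41,0.02,0.02],0],[[1.41,0.02,0.02],0]]'
python3 -c "
from h import *
go(.5226,-.060,.185,.019)
T=snap('top','t5.png');S=snap('side','s5.png')
for n in('rod_grip','rod_nose','keeper_eye'):
  a=nets.tip_of(n,T);b=nets.tip_of(n,S);
  if a and b:print(n,a[0],b[0],tri(T,a[0]['uv'],S,b[0]['uv']))
  else: print(n,a,b)
t=T['color'][:,:,::-1];s=S['color'][:,:,::-1]
cv2.imwrite('pics/z5t.png',cv2.resize(t[140:220,370:470],None,fx=6,fy=6,interpolation=cv2.INTER_CUBIC)); cv2.imwrite('pics/z5s.png',cv2.resize(s[180:290,330:480],None,fx=5,fy=5,interpolation=cv2.INTER_CUBIC))
"
```

```text
t: 7.97
eef_pos: [0.5227, -0.0601, 0.2038]
tool_rot: [-0.005, 1.0, 0.01, -0.005]
ft_force: [-0.4, -0.7, -1.1]
grip_width: 0.0125
t7.97 pos [ 0.5227 -0.0601  0.2038] yaw 0.019 tilt [-0.01  0.01] F [-0.4 -0.7 -1.1] w 0.0125 -> units [0.   0.   0.47] |0.47| roll 0.00
rod_grip [] [{'uv': [256.7, 258.2], 'p': 0.32}]
rod_nose {'uv': [417.2, 166.2], 'p': 0.58} {'uv': [418.2, 241.0], 'p': 0.97} (array([ 0.69368963, -0.05486363,  0.19831722]), [np.float64(0.0008605077245242962), np.float64(0.0008605077245242514)])
keeper_eye {'uv': [416.0, 164.7], 'p': 0.8} {'uv': [420.3, 253.8], 'p': 0.96} (array([ 0.70103942, -0.05580448,  0.17536708]), [np.float64(0.0016220449953999862), np.float64(0.0016220449953998125)])
```

View pics/z5t.png

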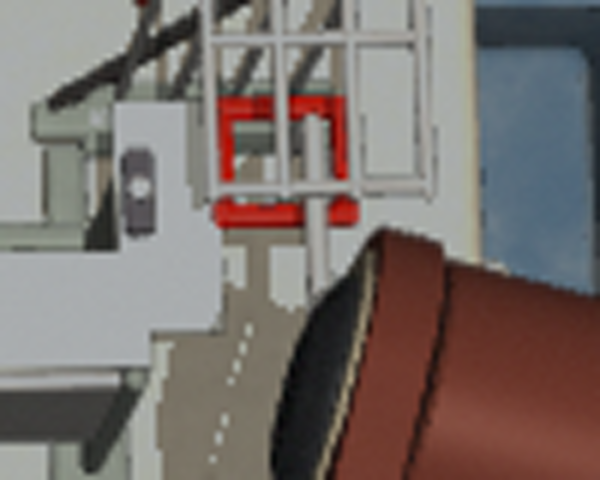

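View pics/z5s.png

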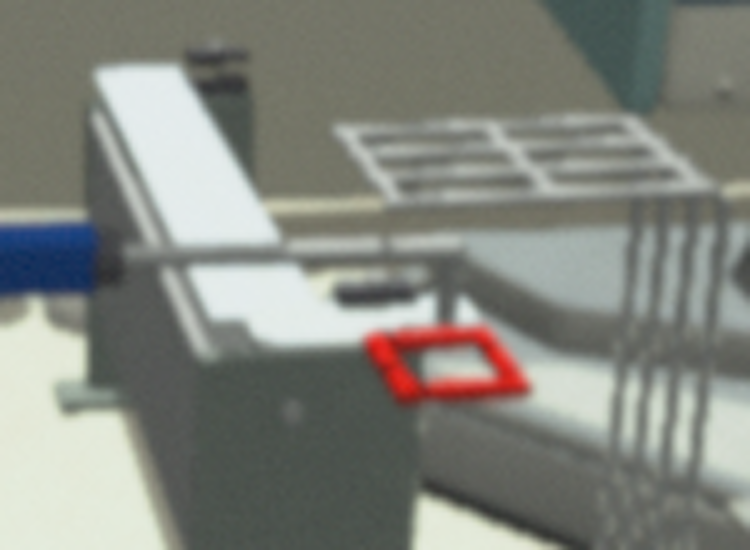

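```bash
python3 -m handwheel '[[[0,-0.03,0.1],0],[[0,-0.05,0.2],0],[[0,-0.05,0.32],0],[[0,-0.05,0.45],0],[[0,-0.05,0.58],0],[[0,-0.05,0.7],0],[[0,-0.05,0.7],0],[[0,-0.05,0.7],0]]'
python3 -c "
from h import *
go(.5226+.056,-.060,.176,.019)
T=snap('top','t6.png');S=snap('side','s6.png')
for n in('rod_nose','keeper_eye'):
  a=nets.tip_of(n,T);b=nets.tip_of(n,S);
  if a and b:print(n,a[0],b[0],tri(T,a[0]['uv'],S,b[0]['uv']))
s=S['color'][:,:,::-1]
cv2.imwrite('pics/z6s.png',cv2.resize(s[180:290,330:480],None,fx=5,fy=5,interpolation=cv2.INTER_CUBIC))
"
```

```text
t: 9.03
eef_pos: [0.522, -0.0578, 0.1756]
tool_rot: [-0.005, 1.0, 0.009, -0.005]
ft_force: [-0.3, -0.2, -1.3]
grip_width: 0.013
t9.03 pos [ 0.522  -0.0578  0.1756] yaw 0.019 tilt [-0.01  0.01] F [-0.3 -0.2 -1.3] w 0.0130 -> units [ 1.41  0.08 -0.02] |1.42| roll -0.00
rod_nose {'uv': [410.8, 169.2], 'p': 0.78} {'uv': [416.7, 260.4], 'p': 0.78} (array([ 0.6970745 , -0.04756534,  0.158946  ]), [np.float64(0.0006599221862906191), np.float64(0.0006599221862904833)])
keeper_eye {'uv': [417.2, 166.6], 'p': 0.65} {'uv': [420.8, 255.3], 'p': 0.77} (array([ 0.69937015, -0.05885819,  0.17351636]), [np.float64(0.00019854159360713), np.float64(0.00019854159360682287)])
```

View pics/z6s.png

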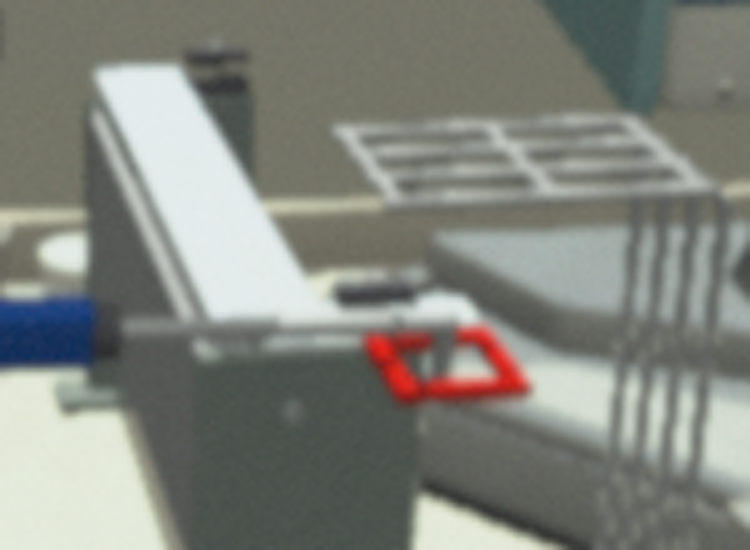

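```bash
python3 -m handwheel '[[[0.15,0,0],0],[[0.3,0,0],0],[[0.5,0,0],0],[[0.7,0,0],0],[[0.9,0,0],0],[[1.1,0,0],0],[[1.3,0,0],0],[[1.4,0,0],0]]'
python3 -m handwheel '[[[0,0,0],0],[[0.05,0,0],0],[[0.05,0,0],0]]'
python3 -c "
from h import *
go(.522+.062,-.058,.176,.019)
T=snap('top','t7.png');S=snap('side','s7.png')
for n in('rod_nose','keeper_eye'):
  a=nets.tip_of(n,T);b=nets.tip_of(n,S);
  if a and b:print(n,a[0],b[0],tri(T,a[0]['uv'],S,b[0]['uv']))
"
```

```text
t: 10.0
eef_pos: [0.5778, -0.0569, 0.1758]
tool_rot: [-0.005, 1.0, 0.01, -0.007]
ft_force: [-14.7, -0.2, 1.6]
grip_width: 0.0126
t: 10.25
eef_pos: [0.5772, -0.0568, 0.1745]
tool_rot: [-0.005, 1.0, 0.01, -0.011]
ft_force: [-11.1, -0.8, 1.8]
grip_width: 0.0125
t10.25 pos [ 0.5772 -0.0568  0.1745] yaw 0.019 tilt [-0.022  0.01 ] F [-11.1  -0.8   1.8] w 0.0125 -> units [ 0.17  0.03 -0.04] |0.18| roll 0.00
rod_nose {'uv': [413.4, 145.5], 'p': 0.61} {'uv': [449.0, 256.5], 'p': 0.74} (array([ 0.74899807, -0.05357286,  0.16615421]), [np.float64(0.001695797786845074), np.float64(0.001695797786845322)])
keeper_eye {'uv': [413.4, 147.3], 'p': 0.87} {'uv': [445.3, 251.7], 'p': 0.77} (array([ 0.74223385, -0.05207819,  0.17485046]), [np.float64(0.0017100766143688625), np.float64(0.0017100766143689492)])
```

View pics/t7.png

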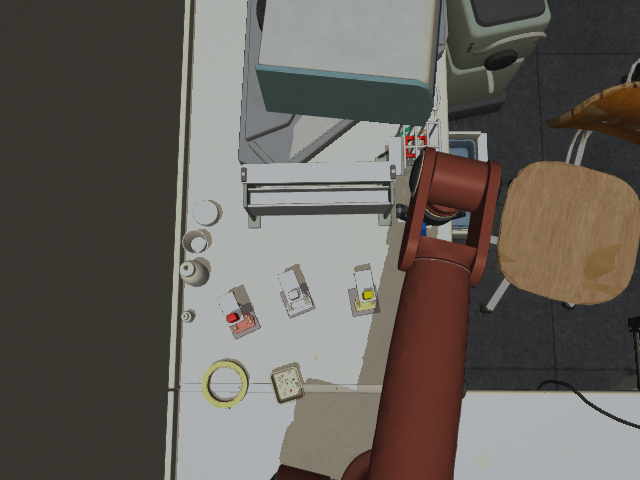

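View pics/s7.png

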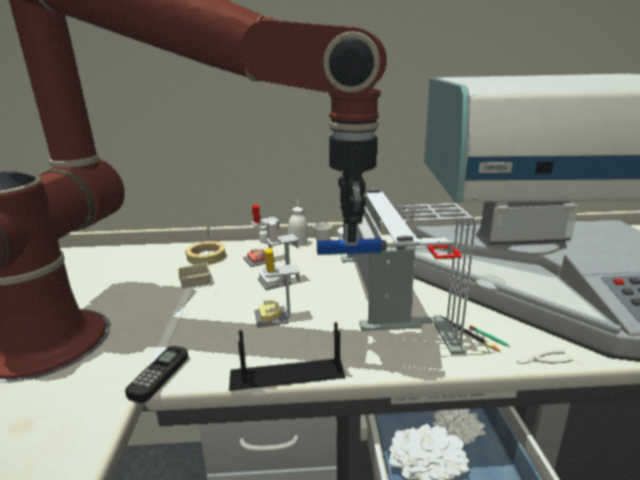

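```bash
python3 -m handwheel '[[[-0.1,0,0],0],[[-0.22,0,0],0],[[-0.28,0,0],0],[[-0.28,0,0],0],[[-0.28,0,-0.2],0],[[-0.28,0,-0.45],0],[[-0.28,0,-0.7],0],[[-0.28,0,-0.7],0]]'
python3 -c "
from h import *
go(.46,-.06,.204,.019)"
```

```text
t: 11.22
eef_pos: [0.5687, -0.0577, 0.207]
tool_rot: [-0.004, 1.0, 0.01, -0.007]
ft_force: [1.2, 0.3, -1.2]
grip_width: 0.0128
t11.22 pos [ 0.5687 -0.0577  0.207 ] yaw 0.019 tilt [-0.015  0.008] F [ 1.2  0.3 -1.2] w 0.0128 -> units [-2.72  0.01  0.12] |2.72| roll 0.00
```

```bash
python3 -m handwheel '[[[-0.2,0,0.04],0],[[-0.5,0,0.06],0],[[-0.9,0,0.06],0],[[-1.3,0,0.06],0],[[-1.8,0,0.06],0],[[-2.3,0,0.06],0],[[-2.72,0,0.06],0],[[-2.72,0,0.06],0]]'
python3 -c "
from h import *
go(.441,-.1376,.15,.083)
T=snap('top','t8.png');S=snap('side','s8.png')
for n in('rod_nose','keeper_eye','rod_grip'):
  a=nets.tip_of(n,T);b=nets.tip_of(n,S);
  if a and b:print(n,a[0],b[0],tri(T,a[0]['uv'],S,b[0]['uv']))
t=T['color'][:,:,::-1]
cv2.imwrite('pics/z8.png',cv2.resize(t[150:240,230:430],None,fx=4.,fy=4.,interpolation=cv2.INTER_CUBIC))
"
```

```text
t: 11.88
eef_pos: [0.4576, -0.0597, 0.206]
tool_rot: [-0.004, 1.0, 0.009, -0.008]
ft_force: [-0.0, -0.4, -1.3]
grip_width: 0.0124
t11.88 pos [ 0.4576 -0.0597  0.206 ] yaw 0.019 tilt [-0.016  0.008] F [-0.  -0.4 -1.3] w 0.0124 -> units [-0.43  1.95  1.39] |2.43| roll -0.61
rod_nose {'uv': [415.4, 196.0], 'p': 0.55} {'uv': [384.3, 245.2], 'p': 0.87} (array([ 0.63508637, -0.05112996,  0.19111383]), [np.float64(0.0027190913464676253), np.float64(0.002719091346467501)])
keeper_eye {'uv': [415.1, 145.5], 'p': 0.88} {'uv': [445.7, 250.1], 'p': 0.92} (array([ 0.74316157, -0.05462548,  0.17936354]), [np.float64(0.00026984416932043326), np.float64(0.00026984416932055436)])
```

View pics/z8.png

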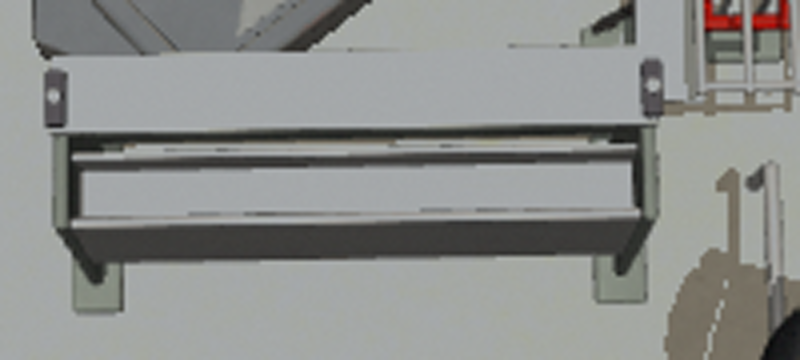

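View pics/s8.png

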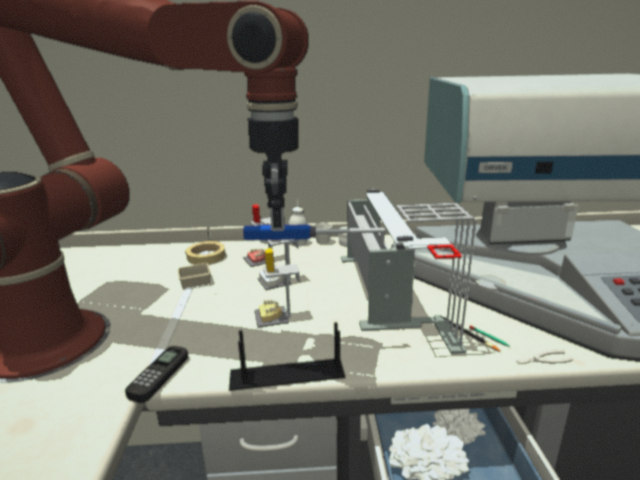

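Run:
```python
from h import *
t=cv2.imread('pics/t8.png');s=cv2.imread('pics/s8.png')
c=t[235:335,400:480].astype(float)*1.8
cv2.imwrite('pics/z9.png',cv2.resize(np.clip(c,0,255).astype(np.uint8),None,fx=6,fy=6,interpolation=cv2.INTER_CUBIC))
cv2.imwrite('pics/z10.png',cv2.resize(s[310:400,220:360],None,fx=5,fy=5,interpolation=cv2.INTER_CUBIC))
```

```text
(no output)
```

View pics/z9.png

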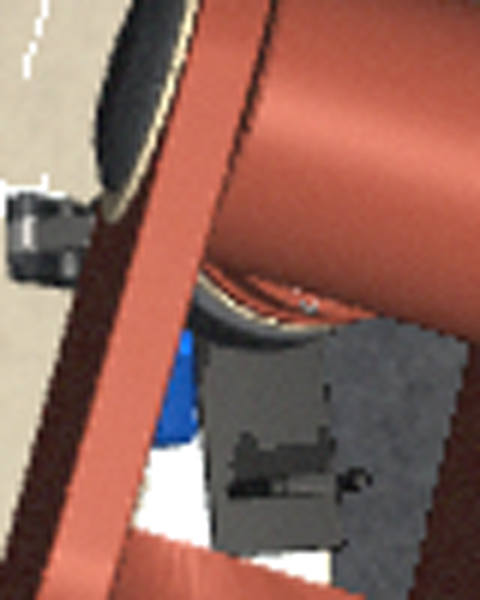

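View pics/z10.png

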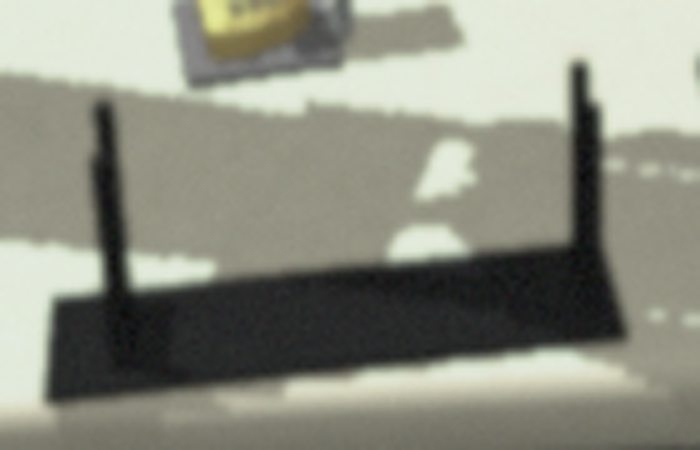

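```bash
python3 -m handwheel '[[[-0.05,0.25,0.1],-0.1],[[-0.1,0.6,0.3],-0.2],[[-0.2,1.0,0.6],-0.35],[[-0.3,1.4,0.9],-0.45],[[-0.4,1.75,1.1],-0.61],[[-0.43,1.95,1.2],-0.61],[[-0.43,1.95,1.2],-0.61],[[-0.43,1.95,1.2],-0.61]]'
python3 -c "
from h import *
go(.440,-.1379,.054,.083)
T=snap('top','t9.png');S=snap('side','s9.png')
for n in('rod_nose','rod_grip'):
  a=nets.tip_of(n,T);b=nets.tip_of(n,S);
  if a and b:print(n,a[0],b[0],tri(T,a[0]['uv'],S,b[0]['uv']))
t=T['color'][:,:,::-1]
cv2.imwrite('pics/z11.png',cv2.resize(t[200:330,400:500],None,fx=4.,fy=4.,interpolation=cv2.INTER_CUBIC))
s=S['color'][:,:,::-1]
cv2.imwrite('pics/z12.png',cv2.resize(s[250:400,220:420],None,fx=4.,fy=4.,interpolation=cv2.INTER_CUBIC))
"
```

```text
t: 12.95
eef_pos: [0.4442, -0.1377, 0.1579]
tool_rot: [-0.005, 0.999, 0.041, -0.008]
ft_force: [0.2, 0.1, -1.1]
grip_width: 0.0126
t12.95 pos [ 0.4442 -0.1377  0.1579] yaw 0.082 tilt [-0.015  0.009] F [ 0.2  0.1 -1.1] w 0.0126 -> units [-0.07  0.02  2.6 ] |2.60| roll -0.01
rod_nose {'uv': [443.1, 210.2], 'p': 0.75} {'uv': [378.5, 286.7], 'p': 0.68} (array([ 0.61481581, -0.11545672,  0.14750404]), [np.float64(0.002708544690034848), np.float64(0.0027085446900347314)])
rod_grip {'uv': [464.0, 288.0], 'p': 0.85} {'uv': [268.2, 280.0], 'p': 0.98} (array([ 0.44592024, -0.14416652,  0.18356014]), [np.float64(0.0003450293765707135), np.float64(0.0003450293765706106)])
```

View pics/z11.png

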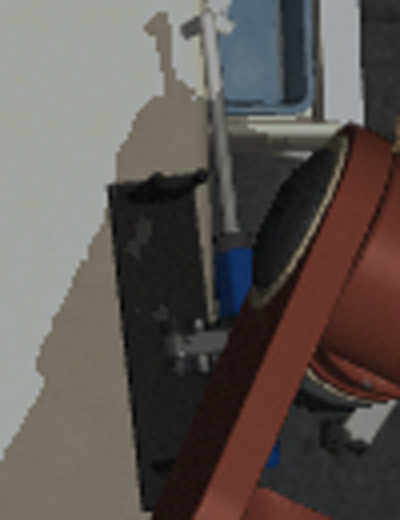

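View pics/z12.png

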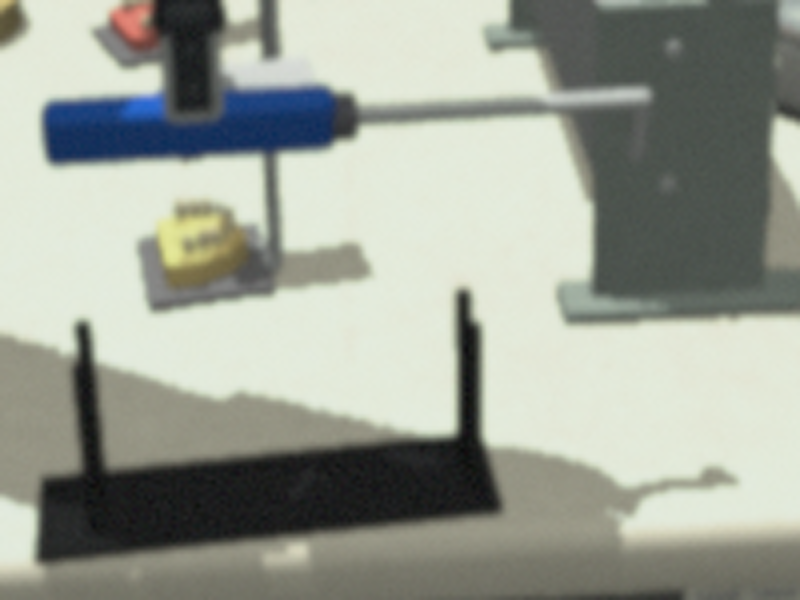

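Run:
```python
from h import *
T=snap('top');S=snap('side')
g=np.array([.4475,-.1377,.1775]);
for yaw in(.06,.082,.11):
  d=np.array([np.cos(yaw),np.sin(yaw),0])
  print(yaw,[np.round((proj(T,g+s*d)-[400,200])*4) for s in(.06,.17)])
d=np.array([np.cos(.082),np.sin(.082),0])
print([np.round((proj(S,g+s*d)-[220,250])*4) for s in(-.06,.05,.17)], np.round((proj(S,g+.17*d-[0,0,.03])-[220,250])*4))
# forks predicted
g=np.array([.4449,-.1376,.072])
n=np.array([-d[1],d[0],0])
for s,w in((-.05,.012),(.105,.009)):
  for k in(-1,1): X=g+s*d+k*(w+.004)*n+[0,0,.014]; print(s,k,'side',np.round((proj(S,X)-[220,250])*4),'top',np.round((proj(T,X)-[400,200])*4))
```

```text
0.06 [array([229., 232.]), array([208.,  19.])]
0.082 [array([226., 232.]), array([201.,  19.])]
0.11 [array([223., 232.]), array([192.,  20.])]
[array([ 38., 139.]), array([332., 115.]), array([639.,  90.])] [636. 158.]
-0.05 -1 side [ 79. 367.] top [241. 458.]
-0.05 1 side [ 81. 320.] top [181. 463.]
0.105 -1 side [474. 324.] top [202. 174.]
0.105 1 side [463. 288.] top [155. 178.]
```

```bash
python3 -m handwheel '[[[-0.05,-0.04,0.3],0],[[-0.08,-0.04,0.7],0],[[-0.08,-0.04,1.1],0],[[-0.08,-0.04,1.5],0],[[-0.08,-0.04,1.8],0],[[-0.08,-0.04,2.0],0],[[-0.08,-0.04,2.1],0],[[-0.08,-0.04,2.1],0]]'
python3 -c "
from h import *
go(.441,-.1360,.053,.083)
S=snap('side')
s=S['color'][:,:,::-1]
cv2.imwrite('pics/z13.png',cv2.resize(s[250:400,220:420],None,fx=4.,fy=4.,interpolation=cv2.INTER_CUBIC))
"
```

```text
t: 14.02
eef_pos: [0.4389, -0.1351, 0.0731]
tool_rot: [-0.005, 0.999, 0.042, -0.008]
ft_force: [1.2, 0.7, -0.8]
grip_width: 0.0128
t14.02 pos [ 0.4389 -0.1351  0.0731] yaw 0.084 tilt [-0.016  0.009] F [ 1.2  0.7 -0.8] w 0.0128 -> units [0.06 0.03 0.5 ] |0.51| roll 0.01
```

View pics/z13.png

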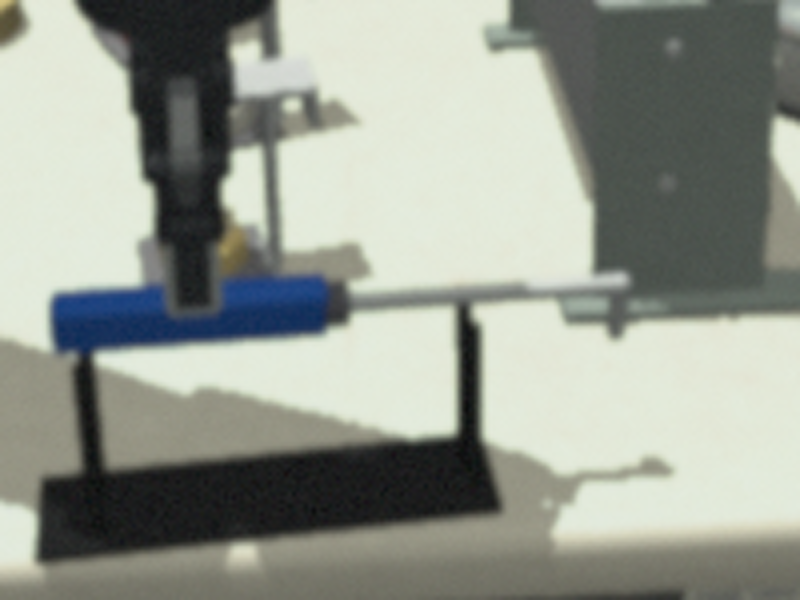

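```bash
python3 -m handwheel '[[[0.03,0.0,0.1],0],[[0.05,0,0.2],0],[[0.05,0,0.3],0],[[0.05,0,0.4],0],[[0.05,0,0.46],0],[[0.05,0,0.46],0]]'
python3 -c "
from h import *
go(.441,-.1360,.053,.083)
S=snap('side')
s=S['color'][:,:,::-1]
cv2.imwrite('pics/z14.png',cv2.resize(s[250:400,220:420],None,fx=4.,fy=4.,interpolation=cv2.INTER_CUBIC))
"
```

```text
t: 14.57
eef_pos: [0.4407, -0.1348, 0.0548]
tool_rot: [-0.005, 0.999, 0.042, -0.008]
ft_force: [-0.3, 0.0, -1.0]
grip_width: 0.0124
t14.57 pos [ 0.4407 -0.1348  0.0548] yaw 0.084 tilt [-0.016  0.009] F [-0.3  0.  -1. ] w 0.0124 -> units [0.   0.03 0.04] |0.05| roll 0.01
```

View pics/z14.png

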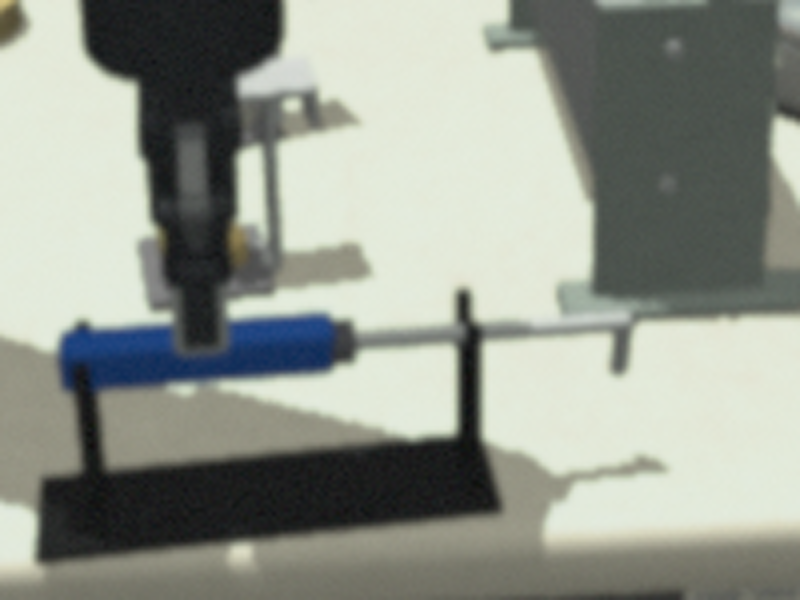

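```bash
python3 -m handwheel '[[[0,0,0.03],0],[[0,0,0.06],0],[[0,0,0.07],0],[[0,0,0.07],0]]'
python3 -m handwheel '[[[0,0,0],0],[[0,0,0],0],[[0,0,0],0],[[0,0,0],0],[[0,0,0],0]]' 50
python3 -m handwheel '[[[0,0,-0.2],0],[[0,0,-0.7],0],[[0,0,-1.3],0],[[0,0,-2.0],0],[[0,0,-2.8],0],[[0,0,-3.6],0],[[0,0,-4.2],0],[[0,0,-4.2],0]]'
python3 -c "
from h import *
go(.4333,.0469,.19,.02)
S=snap('side')
s=S['color'][:,:,::-1]
cv2.imwrite('pics/z15.png',cv2.resize(s[250:400,220:420],None,fx=4.,fy=4.,interpolation=cv2.INTER_CUBIC))
T=snap('top','t10.png')
a=atz(T,[230+70/4,150+220/4],.16);b=atz(T,[230+637/4,150+211/4],.16);print('lip',a,b,(a+b)/2,np.linalg.norm(a-b),np.arctan2(*(a-b)[:2][::-1])-np.pi/2)
for n in 'carrier1_tab carrier1_hook carrier2_tab carrier2_hook carrier3_tab carrier3_hook rack_lip rod_nose rod_grip'.split():
  a=nets.tip_of(n,T);b=nets.tip_of(n,S);
  if a and b:print(n,a[0],b[0],tri(T,a[0]['uv'],S,b[0]['uv']))
"
```

```text
t: 14.95
eef_pos: [0.441, -0.135, 0.0525]
tool_rot: [-0.005, 0.999, 0.042, -0.008]
ft_force: [-0.1, 0.4, -0.7]
grip_width: 0.0127
t: 15.37
eef_pos: [0.4412, -0.135, 0.0526]
tool_rot: [-0.004, 0.999, 0.042, -0.007]
ft_force: [0.0, -0.1, 0.4]
grip_width: 0.0424
t: 16.03
eef_pos: [0.4467, -0.1379, 0.2284]
tool_rot: [-0.002, 0.999, 0.042, -0.002]
ft_force: [-0.1, -0.3, -0.0]
grip_width: 0.0428
t16.03 pos [ 0.4467 -0.1379  0.2284] yaw 0.084 tilt [-0.005  0.003] F [-0.1 -0.3 -0. ] w 0.0428 -> units [ 0.06 -4.63  0.97] |4.73| roll 0.61
lip [0.62033631 0.29527308 0.16      ] [ 0.62523081 -0.00110847  0.16      ] [0.62278356 0.14708231 0.16      ] 0.2964219626303706 0.016512665047375474
carrier1_tab {'uv': [290.0, 297.6], 'p': 0.89} {'uv': [272.4, 226.3], 'p': 0.92} (array([0.43130424, 0.20568636, 0.13662232]), [np.float64(0.0027106585901996594), np.float64(0.00271065859019975)])
carrier1_hook {'uv': [290.4, 274.8], 'p': 0.62} {'uv': [378.1, 341.3], 'p': 0.67} (array([ 0.59618618,  0.21248816, -0.19286035]), [np.float64(0.08907200127186755), np.float64(0.08907200127186746)])
carrier2_tab {'uv
[... 467 characters left out ...]
y([0.39006203, 0.32252554, 0.1298628 ]), [np.float64(0.0023446744470984396), np.float64(0.0023446744470984565)])
rack_lip {'uv': [315.3, 202.7], 'p': 0.61} {'uv': [360.2, 223.2], 'p': 0.65} (array([0.62625079, 0.15326376, 0.15605447]), [np.float64(6.471838246904237e-05), np.float64(6.471838246897827e-05)])
rod_nose {'uv': [434.6, 219.5], 'p': 0.89} {'uv': [378.8, 344.0], 'p': 0.7} (array([ 0.61699633, -0.11825292,  0.03955887]), [np.float64(0.003843402874153113), np.float64(0.003843402874152845)])
rod_grip {'uv': [446.8, 292.6], 'p': 0.77} {'uv': [272.3, 339.8], 'p': 0.71} (array([ 0.44445204, -0.1338893 ,  0.0700078 ]), [np.float64(4.817211195961892e-05), np.float64(4.817211195969993e-05)])
```

View pics/z15.png

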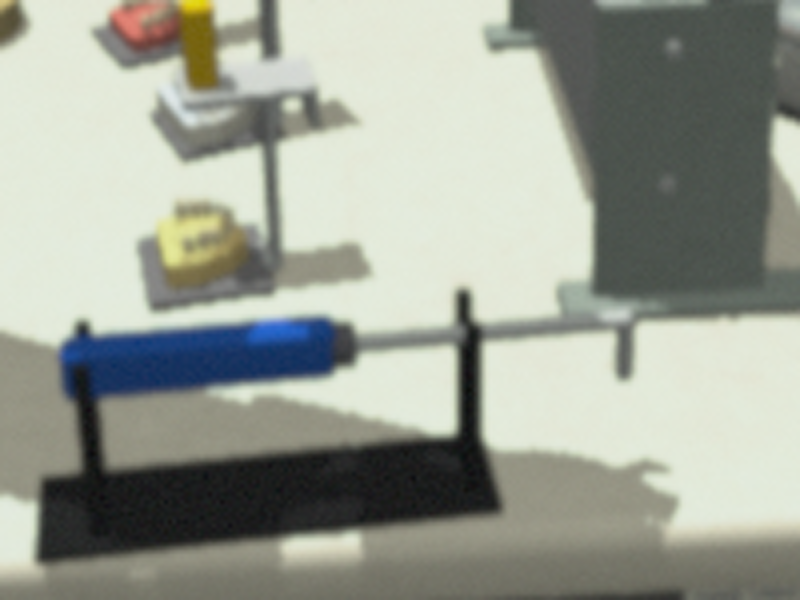

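View pics/t10.png

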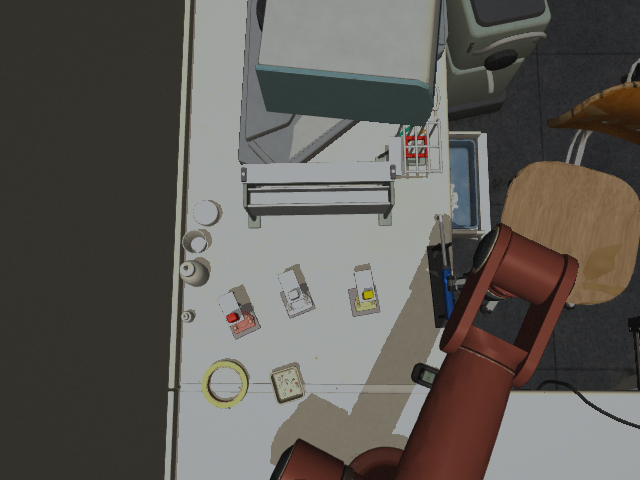

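Run:
```python
import cv2
t=cv2.imread('pics/t10.png')
cv2.imwrite('pics/z16.png',cv2.resize(t[255:345,210:390],None,fx=4.4,fy=4.4,interpolation=cv2.INTER_CUBIC))
```

```text
(no output)
```

View pics/z16.png

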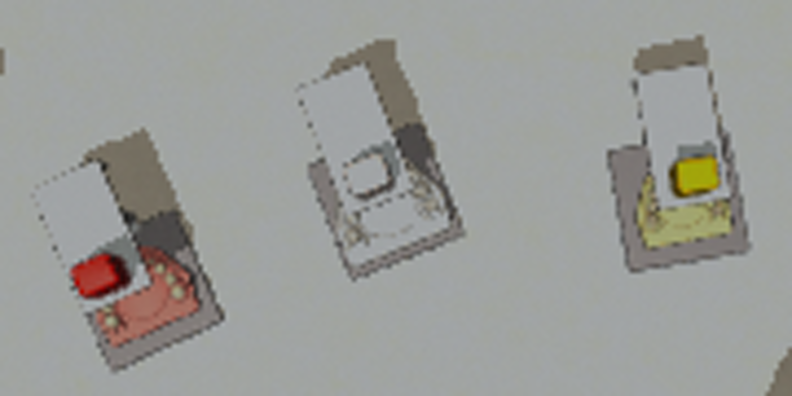

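Run:
```python
from h import *
np.set_printoptions(precision=4,suppress=True)
T=snap('top');S=snap('side')
def W(c,z): return atz(T,[210+c[0]/4.4,255+c[1]/4.4],z)[:2]
P={2:[(633,77),(710,67),(728,198),(652,208)],1:[(298,88),(368,62),(415,170),(346,200)],3:[(33,187),(98,160),(152,285),(88,308)]}
for k,v in P.items():
  w=[W(c,.108) for c in v]; f=w[0]-w[1]; l=w[0]-w[3]; r=w[1]-w[2]
  print(k,np.array(w).ravel(),'front',np.linalg.norm(f),np.arctan2(-f[0],f[1]),'L',np.arctan2(l[1],l[0]),np.linalg.norm(l),'R',np.arctan2(r[1],r[0]),'frontmid',(w[0]+w[1])/2)
# tab top centres
for k,c in((2,(697,174)),(1,(373,170)),(3,(101,273))): print(k,'tab top',W(c,.150))
```

```text
2 [0.4842 0.0709 0.4892 0.0334 0.4257 0.0255 0.4208 0.0621] front 0.03777153096764393 0.13221954396865146 L 0.13692379419026549 0.06398271414439127 R 0.1246266573831911 frontmid [0.4867 0.0522]
1 [0.4784 0.234  0.4912 0.2    0.4387 0.1767 0.4241 0.21  ] front 0.036350064803690116 0.36015441724144664 L 0.4166727039244805 0.05933787167536688 R 0.4177685711472203 frontmid [0.4848 0.217 ]
3 [0.4299 0.3621 0.443  0.3308 0.383  0.3031 0.3719 0.3337] front 0.033956385867762305 0.39871798542818293 L 0.4547686159102315 0.0645227178073649 R 0.43208271613856153 frontmid [0.4365 0.3464]
2 tab top [0.4347 0.0436]
1 tab top [0.436  0.1949]
3 tab top [0.3877 0.3213]
```

```bash
python3 -c "
from h import *
go(.4335,.0455,.19,.13)"
python3 -m handwheel '[[[0.03,-0.5,0.1],-0.05],[[0.07,-1.2,0.3],-0.1],[[0.1,-2.0,0.5],-0.2],[[0.14,-2.8,0.7],-0.3],[[0.1,-3.5,0.8],-0.4],[[0.06,-4.1,0.9],-0.44],[[0.05,-4.57,0.96],-0.44],[[0.05,-4.57,0.96],-0.44]]' 60
python3 -m handwheel '[[[0,0,0],0],[[0,0,0],0]]'
python3 -c "
from h import *
go(.4335,.0455,.118,.13)
S=snap('side')
s=S['color'][:,:,::-1]
cv2.imwrite('pics/z17.png',cv2.resize(s[180:330,200:400],None,fx=4.,fy=4.,interpolation=cv2.INTER_CUBIC))"
```

```text
t17.13 pos [ 0.4437 -0.1364  0.2207] yaw 0.084 tilt [-0.015  0.008] F [-0.5  0.7  0.1] w 0.0426 -> units [ 0.14 -4.55  0.81] |4.62| roll -0.44
t: 17.8
eef_pos: [0.429, 0.0488, 0.1833]
tool_rot: [-0.005, 0.998, 0.067, -0.008]
ft_force: [-1.0, -0.4, 0.7]
grip_width: 0.0512
t: 17.97
eef_pos: [0.4291, 0.0485, 0.1834]
tool_rot: [-0.005, 0.998, 0.067, -0.008]
ft_force: [0.3, -0.1, -0.1]
grip_width: 0.0512
t17.97 pos [0.4291 0.0485 0.1834] yaw 0.134 tilt [-0.016  0.009] F [ 0.3 -0.1 -0.1] w 0.0512 -> units [0.12 0.11 1.63] |1.64| roll 0.04
```

View pics/z17.png

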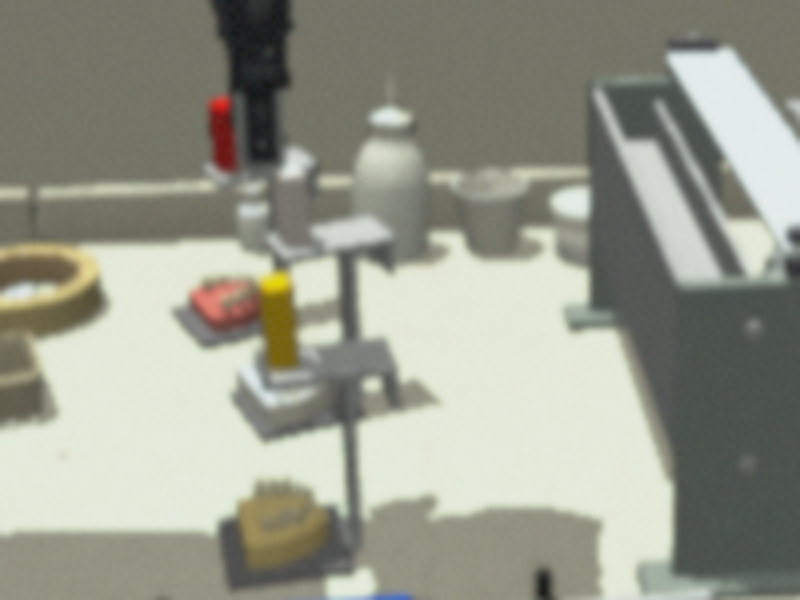

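```bash
python3 -m handwheel '[[[0.06,0.06,0.1],0],[[0.12,0.11,0.2],0],[[0.12,0.11,0.5],0],[[0.12,0.11,0.9],0],[[0.12,0.11,1.3],0],[[0.12,0.11,1.55],0],[[0.12,0.11,1.63],0],[[0.12,0.11,1.63],0]]'
python3 -m handwheel '[[[0,0,0],0],[[0,0,0],0],[[0,0,0],0],[[0,0,0],0],[[0,0,0],0],[[0,0,0],0]]' 0
python3 -c "
from h import *
go(.4335,.0455,.118,.13)
S=snap('side')
s=S['color'][:,:,::-1]
cv2.imwrite('pics/z18.png',cv2.resize(s[180:330,200:400],None,fx=4.,fy=4.,interpolation=cv2.INTER_CUBIC))"
```

```text
t: 18.68
eef_pos: [0.4325, 0.0448, 0.1166]
tool_rot: [-0.005, 0.998, 0.066, -0.009]
ft_force: [-0.1, 0.1, 0.3]
grip_width: 0.0516
t: 19.18
eef_pos: [0.4333, 0.045, 0.1177]
tool_rot: [-0.005, 0.998, 0.066, -0.008]
ft_force: [-0.4, 0.8, 4.3]
grip_width: 0.0164
t19.18 pos [0.4333 0.045  0.1177] yaw 0.133 tilt [-0.017  0.009] F [-0.4  0.8  4.3] w 0.0164 -> units [ 0.01 -0.01 -0.01] |0.02| roll 0.03
```

View pics/z18.png

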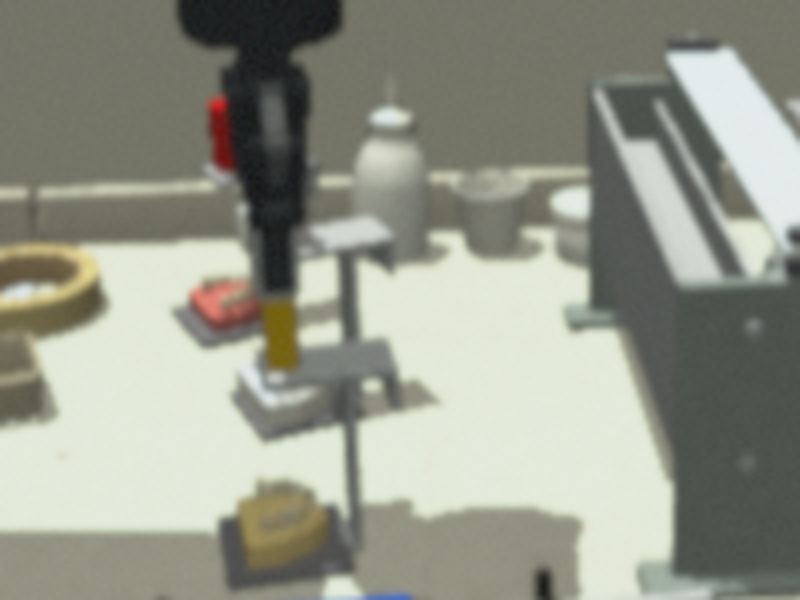

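Run:
```python
from h import *
S=snap('side')
f=lambda X:np.round((proj(S,X)-[200,180])*4)
print('tcp',f([.4333,.035,.1177]),'tab top',f([.4335,.0445,.150]),'tab ctr',f([.4335,.0345,.135]),'plate',f([.4335,.0345,.106]), state()['grip_width'])
```

```text
tcp [275. 348.] tab top [272. 279.] tab ctr [273. 316.] plate [277. 371.] 0.016873705575996337
```

```bash
python3 -m handwheel '[[[0,0,0],0],[[0,0,0],0],[[0,0,0.07],0],[[0,0,0.14],0],[[0,0,0.14],0],[[0,0,0.14],0]]' 50
python3 -c "
from h import *
go(.4335,.0455,.113,.13)
S=snap('side')
s=S['color'][:,:,::-1]
cv2.imwrite('pics/z18b.png',cv2.resize(s[180:330,200:400],None,fx=4.,fy=4.,interpolation=cv2.INTER_CUBIC))"
python3 -m handwheel '[[[0,0,0],0],[[0,0,0],0],[[0,0,0],0],[[0,0,0],0],[[0,0,0],0],[[0,0,0],0]]' 0
python3 -c "
from h import *
go(.4335,.0455,.117,.13)
S=snap('side')
s=S['color'][:,:,::-1]
cv2.imwrite('pics/z19.png',cv2.resize(s[180:330,200:400],None,fx=4.,fy=4.,interpolation=cv2.INTER_CUBIC))"
```

```text
t: 19.78
eef_pos: [0.4327, 0.045, 0.1114]
tool_rot: [-0.005, 0.998, 0.066, -0.009]
ft_force: [0.5, 0.7, 0.5]
grip_width: 0.0429
t19.78 pos [0.4327 0.045  0.1114] yaw 0.133 tilt [-0.018  0.009] F [0.5 0.7 0.5] w 0.0429 -> units [ 0.02 -0.01 -0.04] |0.05| roll 0.03
t: 20.33
eef_pos: [0.4331, 0.0451, 0.1119]
tool_rot: [-0.005, 0.998, 0.066, -0.008]
ft_force: [-0.3, 0.2, 1.1]
grip_width: 0.0183
t20.33 pos [0.4331 0.0451 0.1119] yaw 0.133 tilt [-0.017  0.01 ] F [-0.3  0.2  1.1] w 0.0183 -> units [ 0.01 -0.01 -0.13] |0.13| roll 0.03
```

View pics/z18b.png

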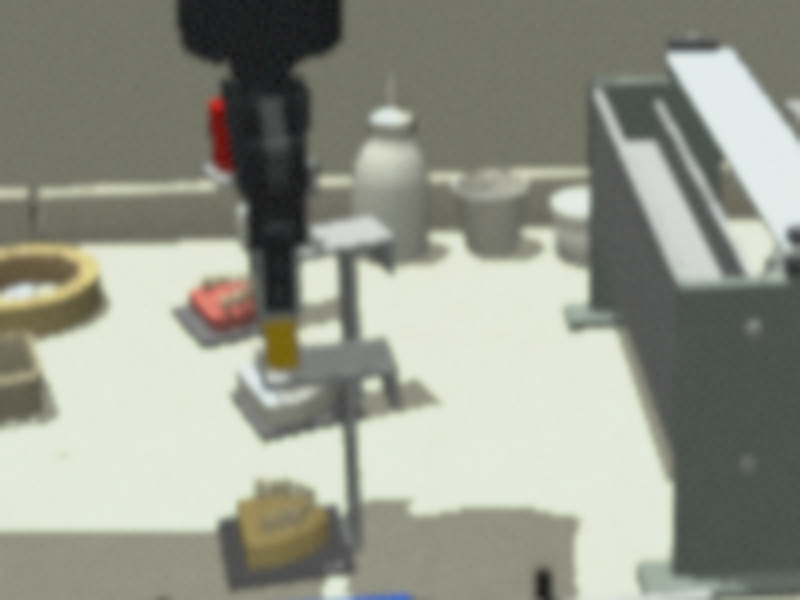

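View pics/z19.png

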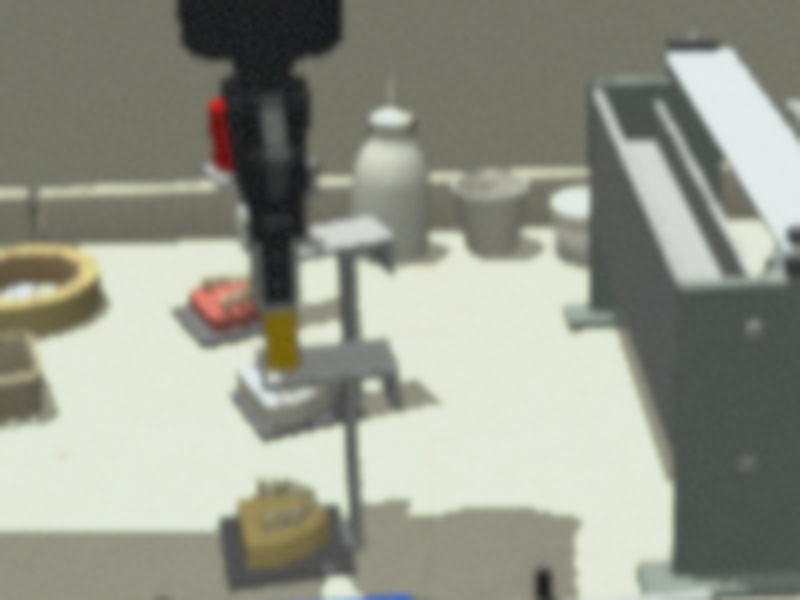

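```bash
python3 -m handwheel '[[[0,0,-0.1],0],[[0,0,-0.3],0],[[0,0,-0.7],0],[[0,0,-1.2],0],[[0,0,-1.7],0],[[0,0,-2.2],0],[[0,0,-2.5],0],[[0,0,-2.5],0]]'
python3 -c "
from h import *
go(.535,.0621,.21,.0165)
S=snap('side')
s=S['color'][:,:,::-1]
cv2.imwrite('pics/z20.png',cv2.resize(s[130:330,200:400],None,fx=3.,fy=3.,interpolation=cv2.INTER_CUBIC))"
```

```text
t: 21.05
eef_pos: [0.4365, 0.0439, 0.2154]
tool_rot: [-0.005, 0.998, 0.066, -0.005]
ft_force: [0.4, 0.1, -2.7]
grip_width: 0.0177
t21.05 pos [0.4365 0.0439 0.2154] yaw 0.133 tilt [-0.012  0.009] F [ 0.4  0.1 -2.7] w 0.0177 -> units [ 2.5  -0.12  0.11] |2.51| roll 1.11
```

View pics/z20.png

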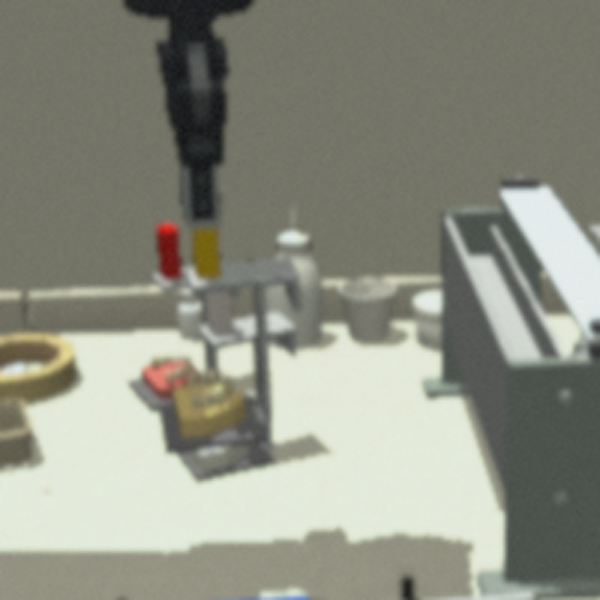

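```bash
python3 -m handwheel '[[[0.2,0,0],0.15],[[0.6,-0.03,0.02],0.3],[[1.0,-0.05,0.03],0.5],[[1.4,-0.07,0.04],0.7],[[1.8,-0.09,0.05],0.9],[[2.2,-0.12,0.05],1.11],[[2.5,-0.12,0.05],1.11],[[2.5,-0.12,0.05],1.11]]'
python3 -m handwheel '[[[0,0,0],0],[[0,0,0],0]]'
python3 -c "
from h import *
go(.5839,.0621,.21,.0165)
T=snap('top');S=snap('side')
s=S['color'][:,:,::-1];t=T['color'][:,:,::-1]
cv2.imwrite('pics/z21.png',cv2.resize(s[130:330,230:430],None,fx=3.,fy=3.,interpolation=cv2.INTER_CUBIC))
cv2.imwrite('pics/z22.png',cv2.resize(t[150:300,230:430],None,fx=4.,fy=4.,interpolation=cv2.INTER_CUBIC))
for n in 'carrier2_hook carrier2_tab rack_lip'.split():
  a=nets.tip_of(n,T);b=nets.tip_of(n,S);
  if a and b:print(n,a[0],b[0],tri(T,a[0]['uv'],S,b[0]['uv']))
"
```

```text
t: 21.77
eef_pos: [0.535, 0.0623, 0.2074]
tool_rot: [-0.005, 1.0, 0.008, -0.009]
ft_force: [-0.0, 0.1, -2.7]
grip_width: 0.0175
t: 21.93
eef_pos: [0.5341, 0.0623, 0.2053]
tool_rot: [-0.005, 1.0, 0.008, -0.01]
ft_force: [-0.5, 0.7, -2.9]
grip_width: 0.0176
t21.93 pos [0.5341 0.0623 0.2053] yaw 0.016 tilt [-0.021  0.009] F [-0.5  0.7 -2.9] w 0.0176 -> units [ 1.24  0.02 -0.14] |1.25| roll -0.00
carrier2_tab {'uv': [359.1, 249.3], 'p': 0.72} {'uv': [318.6, 205.9], 'p': 0.66} (array([0.52551676, 0.06652784, 0.22616796]), [np.float64(0.007696166532646484), np.float64(0.007696166532646577)])
rack_lip {'uv': [315.3, 204.8], 'p': 0.6} {'uv': [360.8, 221.9], 'p': 0.91} (array([0.62439633, 0.15301322, 0.15849752]), [np.float64(0.003186080688968036), np.float64(0.0031860806889680263)])
```

View pics/z21.png

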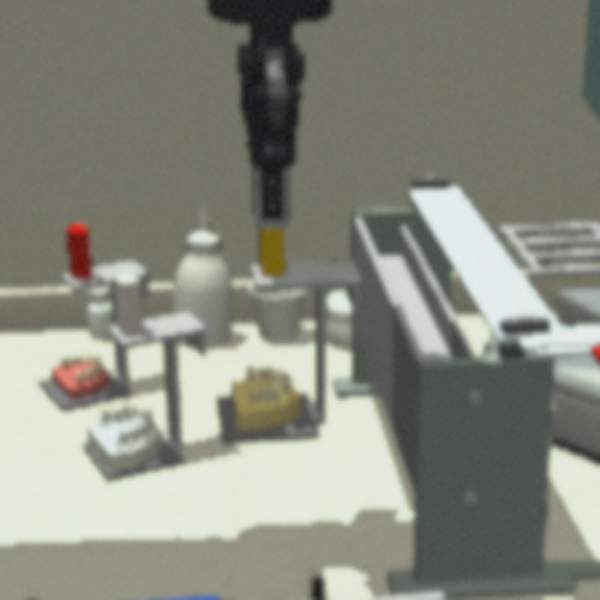

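View pics/z22.png

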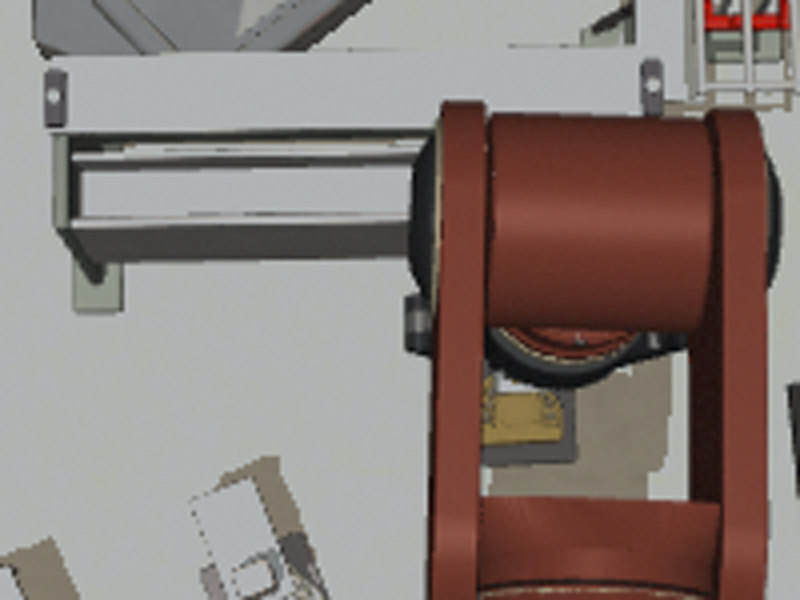

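Run:
```python
from h import *
S=snap('side')
s=S['color'][:,:,::-1]
cv2.imwrite('pics/z23.png',cv2.resize(s[200:260,300:390],None,fx=8.,fy=8.,interpolation=cv2.INTER_CUBIC))
f=lambda X:np.round((proj(S,X)-[300,200])*8)
s=state();p=np.array(s['eef_pos'])
for dx in(.055,.034):
  for dy in(-.018,.018):
    print(dx,dy,[f(p+[dx,dy,dz]) for dz in(.0231-.029,.0231-.035,.0231-.054)])
for y in(-.003,.298): print('lip end',y,f([.6275,y,.16]),f([.6225,y,.16]))
print('tab',f(p+[-.008,-.01,.0231-.029]),f(p+[.008,-.01,.0231-.029]))
```

```text
0.055 -0.018 [array([397., 171.]), array([397., 194.]), array([396., 269.])]
0.055 0.018 [array([379., 120.]), array([379., 143.]), array([379., 215.])]
0.034 -0.018 [array([308., 174.]), array([308., 198.]), array([308., 272.])]
0.034 0.018 [array([294., 123.]), array([294., 146.]), array([294., 219.])]
lip end -0.003 [584. 408.] [562. 409.]
lip end 0.298 [419.  10.] [403.  10.]
tab [128. 169.] [196. 166.]
```

View pics/z23.png

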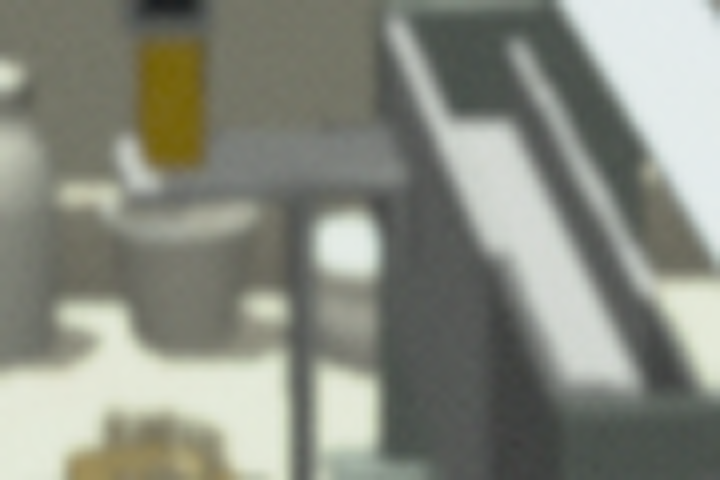

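Run:
```python
from h import *
S=snap('side')
im=cv2.imread('pics/s9.png')[:,:,::-1].astype(int)
for v in range(200,252,6): print(v,im[v,340:385].sum(1).tolist())
for v in range(200,252,6):
  r=[]
  for dx in(-.003,.003):
    # find point on lip with x= lip line
    ys=np.linspace(-.02,.32,800); P=np.array([proj(S,[.6229-.0165*(y-.1478)+dx,y,.16]) for y in ys]); r.append(np.interp(v,P[::-1,1],P[::-1,0]) if P[0,1]>P[-1,1] else np.interp(v,P[:,1],P[:,0]))
  print(v,np.round(r,1))
```

```text
200 [337, 334, 335, 334, 335, 335, 320, 316, 344, 367, 364, 354, 351, 357, 383, 381, 385, 373, 376, 377, 368, 357, 355, 353, 354, 342, 328, 301, 297, 394, 553, 665, 692, 697, 699, 699, 699, 698, 696, 697, 699, 697, 698, 697, 699]
206 [342, 343, 334, 331, 331, 330, 300, 266, 299, 416, 524, 520, 415, 301, 243, 239, 239, 242, 231, 232, 232, 242, 258, 333, 440, 445, 359, 273, 242, 234, 244, 250, 312, 453, 602, 677, 698, 699, 697, 700, 698, 699, 698, 701, 699]
212 [336, 337, 334, 336, 341, 332, 302, 248, 244, 254, 281, 351, 472, 546, 510, 379, 270, 238, 238, 242, 236, 231, 237, 244, 248, 276, 351, 468, 496, 414, 302, 250, 238, 239, 247, 262, 346, 496, 638, 681, 695, 698, 698, 697, 699]
218 [333, 332, 333, 337, 335, 332, 297, 259, 241, 255, 266, 261, 264, 283, 393, 530, 599, 619, 631, 637, 637, 639, 638, 624, 562, 446, 322, 260, 272, 330, 433, 477, 417, 312, 250, 241, 236, 238, 240, 280, 396, 558, 662, 690, 696]
224 [463, 458, 447, 449, 441, 426, 391, 331, 270, 257, 258, 263, 260, 263, 267, 264, 306, 430, 549, 608, 623, 625, 638, 640, 641, 635, 622, 567, 452, 327, 262, 271, 327, 436, 518, 
[... 431 characters left out ...]
33, 636, 641, 623, 572, 455, 324, 265, 272, 287, 388, 511, 601, 633, 649, 652]
242 [370, 372, 381, 391, 401, 401, 372, 303, 247, 241, 249, 254, 253, 264, 257, 266, 260, 262, 260, 259, 255, 262, 261, 262, 308, 422, 548, 598, 616, 624, 628, 631, 629, 632, 631, 619, 568, 445, 333, 273, 266, 271, 326, 456, 572]
248 [674, 672, 672, 666, 653, 641, 575, 415, 271, 232, 240, 245, 251, 257, 250, 260, 260, 253, 257, 266, 262, 260, 253, 261, 261, 252, 275, 353, 460, 558, 594, 607, 613, 622, 614, 614, 624, 617, 602, 553, 444, 343, 323, 317, 321]
200 [347.7 350.1]
206 [350.3 352.9]
212 [353.  355.6]
218 [355.6 358.4]
224 [358.3 361.1]
230 [360.9 363.9]
236 [363.6 366.7]
242 [366.2 369.4]
248 [368.9 372.2]
```

Run:
```python
from h import *
T=snap('top')
for z in(.0934,.0994): print(atz(T,[362.5,265.8],z)+np.array([.074,0,0]))
t0=cv2.imread('pics/t8.png')
for u in(260,290,320,350,380): print(u,t0[195:215,u].astype(int).sum(1).tolist())
for y in(.0,.0621,.2): print(proj(T,[.623-.0165*(y-.1478)-.003,y,.16]),proj(T,[.623-.0165*(y-.1478)+.003,y,.16]))
```

```text
[0.57428308 0.05130504 0.0934    ]
[0.57361448 0.05171102 0.0994    ]
260 [504, 503, 502, 500, 500, 503, 505, 503, 500, 380, 497, 421, 211, 183, 183, 181, 181, 186, 182, 180]
290 [504, 504, 504, 502, 503, 504, 502, 504, 439, 493, 502, 217, 185, 179, 181, 184, 181, 181, 179, 172]
320 [501, 502, 504, 504, 503, 504, 503, 501, 438, 497, 410, 208, 177, 180, 182, 184, 177, 176, 180, 255]
350 [502, 498, 501, 503, 503, 504, 502, 352, 479, 504, 193, 177, 181, 184, 177, 178, 177, 173, 179, 405]
380 [500, 504, 503, 502, 502, 501, 501, 432, 500, 390, 201, 181, 177, 177, 179, 175, 180, 177, 231, 399]
[388.73903587 204.05875704] [388.6926973  201.24725002]
[358.92881517 204.53036258] [358.90574402 201.72099459]
[292.92171958 205.57461221] [292.95002065 202.76998288]
```

```bash
python3 -m handwheel '[[[0.1,0,-0.1],0],[[0.3,0.01,-0.1],0],[[0.5,0.01,-0.12],0],[[0.7,0.01,-0.12],0],[[0.9,0.01,-0.12],0],[[1.05,0.01,-0.12],0],[[1.09,0.01,-0.12],0],[[1.09,0.01,-0.12],0]]'
python3 -m handwheel '[[[0,0,0],0],[[0,0,0],0]]'
python3 - <<'E'
from h import *
go(.58,.0621,.21,.0165)
S=snap('side');T=snap('top')
s=S['color'][:,:,::-1]
cv2.imwrite('pics/z24.png',cv2.resize(s[195:255,310:400],None,fx=8.,fy=8.,interpolation=cv2.INTER_CUBIC))
cv2.imwrite('pics/z25.png',cv2.resize(T['color'][150:300,290:430,::-1],None,fx=4.,fy=4.,interpolation=cv2.INTER_CUBIC))
f=lambda X:np.round((proj(S,X)-[310,195])*8)
s=state();p=np.array(s['eef_pos'])
for dx in(.055,.050,.034):
  for dy in(-.018,.018):
    print(dx,dy,[f(p+[dx,dy,dz]) for dz in(.0231-.029,.0231-.035,.0231-.054)])
for y in(.044,.08): print('lip',y,f([.6205-.0165*(y-.1478)-.003,y,.16]),f([.6205-.0165*(y-.1478)+.003,y,.16]))
E
```

```text
t: 23.15
eef_pos: [0.5791, 0.0625, 0.2113]
tool_rot: [-0.005, 1.0, 0.008, -0.009]
ft_force: [-0.5, 0.2, -4.0]
grip_width: 0.0182
t: 23.32
eef_pos: [0.5789, 0.0626, 0.211]
tool_rot: [-0.005, 1.0, 0.008, -0.009]
ft_force: [-0.7, 0.6, -3.0]
grip_width: 0.0183
t23.32 pos [0.5789 0.0626 0.211 ] yaw 0.016 tilt [-0.018  0.009] F [-0.7  0.6 -3. ] w 0.0183 -> units [0.03 0.01 0.03] |0.04| roll -0.00
0.055 -0.018 [array([502., 189.]), array([501., 213.]), array([499., 288.])]
0.055 0.018 [array([477., 139.]), array([476., 163.]), array([475., 235.])]
0.05 -0.018 [array([481., 190.]), array([480., 214.]), array([478., 289.])]
0.05 0.018 [array([457., 140.]), array([456., 163.]), array([455., 236.])]
0.034 -0.018 [array([413., 192.]), array([413., 216.]), array([411., 291.])]
0.034 0.018 [array([392., 143.]), array([392., 166.]), array([391., 238.])]
lip 0.044 [437. 370.] [462. 369.]
lip 0.08 [413. 314.] [437. 313.]
```

View pics/z24.png

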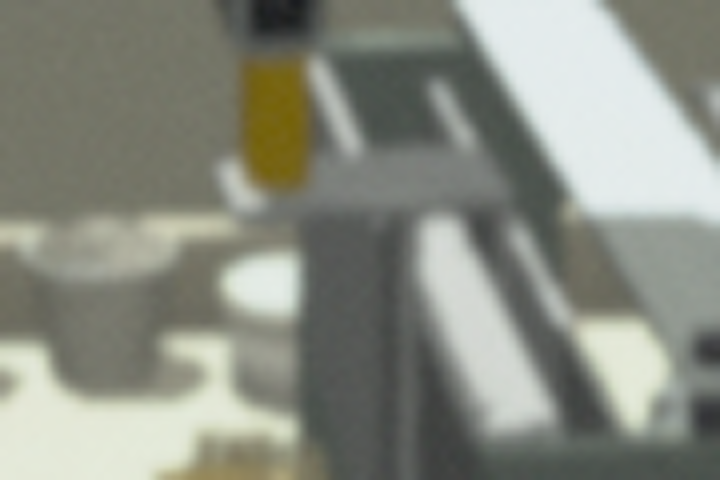

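View pics/z25.png

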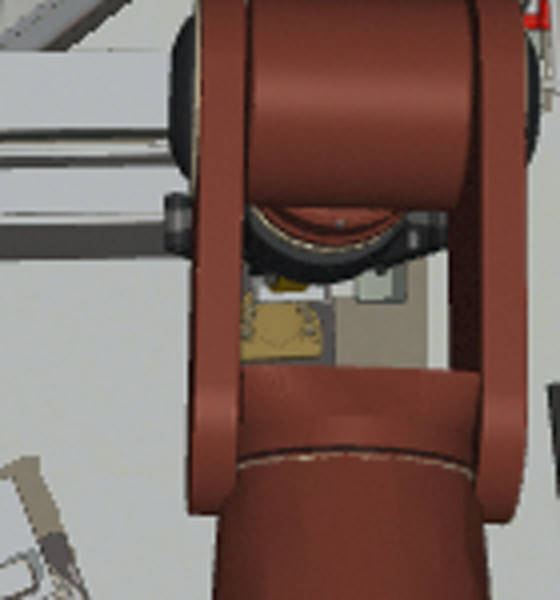

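```bash
python3 -m handwheel '[[[0,0,0.1],0],[[0,0,0.2],0],[[0,0,0.3],0],[[0,0,0.42],0],[[0,0,0.54],0],[[0,0,0.64],0],[[0,0,0.7],0],[[0,0,0.7],0]]'
python3 - <<'E'
from h import *
go(.58,.0621,.172,.0165)
S=snap('side')
s=S['color'][:,:,::-1]
cv2.imwrite('pics/z26.png',cv2.resize(s[195:255,310:400],None,fx=8.,fy=8.,interpolation=cv2.INTER_CUBIC))
E
```

```text
t: 24.08
eef_pos: [0.5778, 0.0629, 0.1822]
tool_rot: [-0.005, 1.0, 0.008, -0.01]
ft_force: [0.3, -0.1, -3.2]
grip_width: 0.0179
t24.08 pos [0.5778 0.0629 0.1822] yaw 0.016 tilt [-0.019  0.009] F [ 0.3 -0.1 -3.2] w 0.0179 -> units [0.06 0.02 0.25] |0.26| roll -0.00
```

View pics/z26.png

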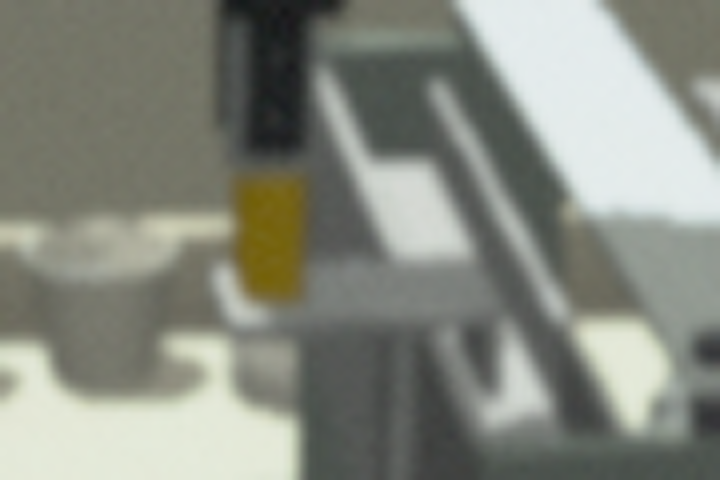

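```bash
python3 -m handwheel '[[[0.02,0,0.08],0],[[0.02,0,0.16],0],[[0.02,0,0.24],0],[[0.02,0,0.28],0],[[0.02,0,0.28],0]]'
python3 - <<'E'
from h import *
go(.58,.0621,.172,.0165)
S=snap('side')
s=S['color'][:,:,::-1]
cv2.imwrite('pics/z27.png',cv2.resize(s[195:255,310:400],None,fx=8.,fy=8.,interpolation=cv2.INTER_CUBIC))
E
```

```text
t: 24.55
eef_pos: [0.5787, 0.0629, 0.1715]
tool_rot: [-0.005, 1.0, 0.008, -0.009]
ft_force: [0.1, 0.1, -1.1]
grip_width: 0.0175
t24.55 pos [0.5787 0.0629 0.1715] yaw 0.016 tilt [-0.018  0.009] F [ 0.1  0.1 -1.1] w 0.0175 -> units [ 0.03  0.02 -0.01] |0.04| roll -0.00
```

View pics/z27.png

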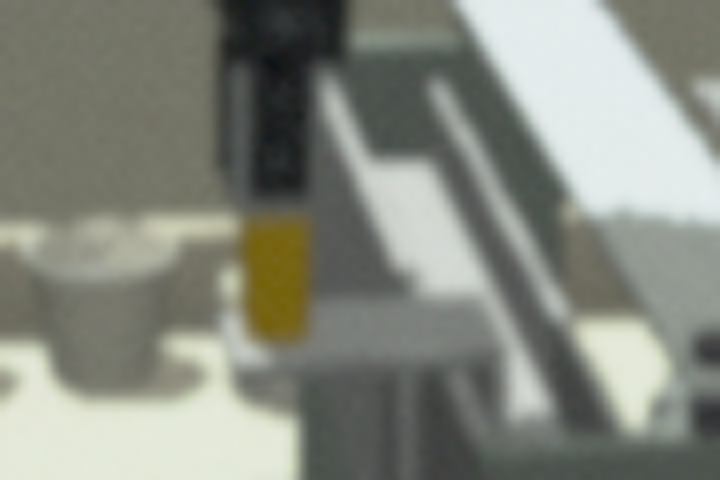

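```bash
python3 -m handwheel '[[[0,0,0.03],0],[[0,0,0.04],0],[[0,0,0.04],0],[[0,0,0.04],0]]' 
python3 -m handwheel '[[[0,0,0],0],[[0,0,0],0],[[0,0,0],0],[[0,0,0],0],[[0,0,0],0]]' 45
python3 -m handwheel '[[[0,0,-0.1],0],[[0,0,-0.4],0],[[0,0,-0.8],0],[[0,0,-1.2],0],[[0,0,-1.5],0],[[-0.3,0,-1.8],0],[[-0.8,0,-2.0],0],[[-1.3,0,-2.0],0]]'
python3 - <<'E'
from h import *
go(.435,.195,.215,.40)
S=snap('side','s20.png')
s=S['color'][:,:,::-1]
cv2.imwrite('pics/z28.png',cv2.resize(s[180:350,270:450],None,fx=4.,fy=3.5,interpolation=cv2.INTER_CUBIC))
E
```

```text
t: 24.93
eef_pos: [0.5791, 0.063, 0.1711]
tool_rot: [-0.005, 1.0, 0.008, -0.009]
ft_force: [-4.0, 0.6, 4.0]
grip_width: 0.018
t: 25.35
eef_pos: [0.5791, 0.063, 0.1709]
tool_rot: [-0.005, 1.0, 0.008, -0.009]
ft_force: [0.1, 0.1, -0.4]
grip_width: 0.0387
t: 26.02
eef_pos: [0.5294, 0.0612, 0.2553]
tool_rot: [-0.005, 1.0, 0.008, -0.006]
ft_force: [0.2, 0.5, 0.5]
grip_width: 0.0383
t26.02 pos [0.5294 0.0612 0.2553] yaw 0.016 tilt [-0.013  0.009] F [0.2 0.5 0.5] w 0.0383 -> units [-2.29 -3.37  1.07] |4.21| roll -3.66
```

View pics/z28.png

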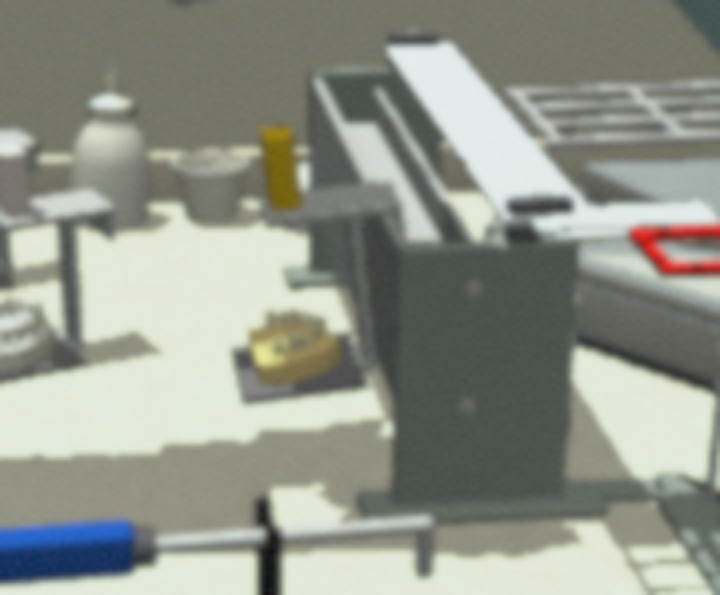

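Run:
```python
from h import *
T=snap('top','t20.png')
t=T['color'][:,:,::-1]
cv2.imwrite('pics/z29.png',cv2.resize(t[255:345,210:390],None,fx=4.4,fy=4.4,interpolation=cv2.INTER_CUBIC))
```

```text
(no output)
```

View pics/z29.png

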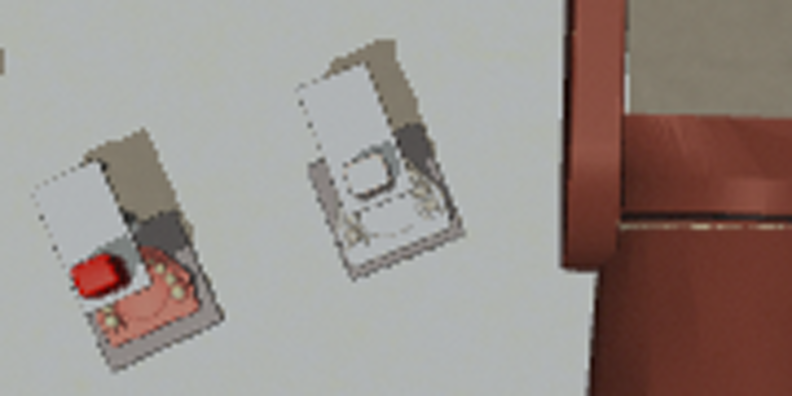

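```bash
python3 -m handwheel '[[[-0.3,-0.3,0],-0.4],[[-0.6,-0.8,0.2],-0.9],[[-0.9,-1.3,0.4],-1.4],[[-1.2,-1.8,0.6],-1.9],[[-1.5,-2.3,0.8],-2.4],[[-1.9,-2.8,1.0],-2.9],[[-2.2,-3.2,1.1],-3.4],[[-2.29,-3.37,1.1],-3.57]]' 60
python3 -m handwheel '[[[0,0,0],0],[[0,0,0],0]]'
python3 - <<'E'
from h import *
go(.4345,.1955,.117,.39)
S=snap('side')
s=S['color'][:,:,::-1]
cv2.imwrite('pics/z30.png',cv2.resize(s[160:310,200:400],None,fx=4.,fy=4,interpolation=cv2.INTER_CUBIC))
f=lambda X:np.round((proj(S,X)-[200,160])*4)
print(f([.4345,.195,.15]),f([.4345,.195,.135]))
E
```

```text
t: 26.78
eef_pos: [0.4316, 0.1966, 0.2115]
tool_rot: [-0.006, 0.981, 0.196, -0.007]
ft_force: [-0.6, 0.8, -0.4]
grip_width: 0.0514
t: 26.95
eef_pos: [0.4321, 0.1968, 0.2121]
tool_rot: [-0.006, 0.981, 0.196, -0.007]
ft_force: [-0.1, -0.3, 0.6]
grip_width: 0.0514
t26.95 pos [0.4321 0.1968 0.2121] yaw 0.394 tilt [-0.016  0.009] F [-0.1 -0.3  0.6] w 0.0514 -> units [0.07 0.09 2.38] |2.38| roll 0.04
[288. 250.] [290. 275.]
```

View pics/z30.png

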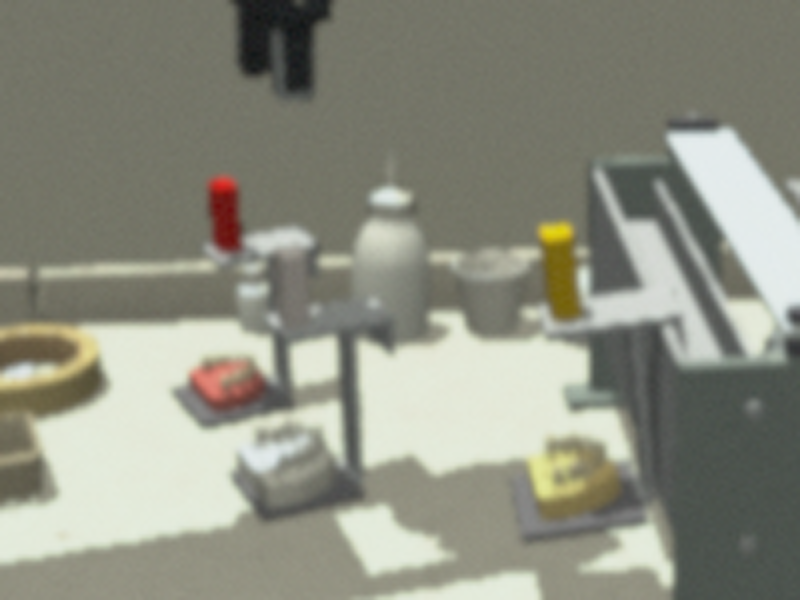

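```bash
python3 -m handwheel '[[[0.05,0.05,0.3],0],[[0.07,0.09,0.7],0],[[0.07,0.09,1.1],0],[[0.07,0.09,1.5],0],[[0.07,0.09,1.9],0],[[0.07,0.09,2.2],0],[[0.07,0.09,2.4],0],[[0.07,0.09,2.44],0]]'
python3 -m handwheel '[[[0,0,0],0],[[0,0,0.03],0]]'
python3 - <<'E'
from h import *
go(.4345,.1955,.112,.39)
S=snap('side')
s=S['color'][:,:,::-1]
cv2.imwrite('pics/z31.png',cv2.resize(s[160:310,200:400],None,fx=4.,fy=4,interpolation=cv2.INTER_CUBIC))
E
```

```text
t: 27.67
eef_pos: [0.4341, 0.1942, 0.1123]
tool_rot: [-0.006, 0.981, 0.195, -0.008]
ft_force: [-0.1, -0.1, 0.1]
grip_width: 0.0516
t: 27.83
eef_pos: [0.4347, 0.1942, 0.1117]
tool_rot: [-0.006, 0.981, 0.195, -0.008]
ft_force: [1.5, 0.2, 0.2]
grip_width: 0.0519
t27.83 pos [0.4347 0.1942 0.1117] yaw 0.392 tilt [-0.018  0.008] F [1.5 0.2 0.2] w 0.0519 -> units [ 0.01 -0.03 -0.01] |0.03| roll 0.02
```

View pics/z31.png

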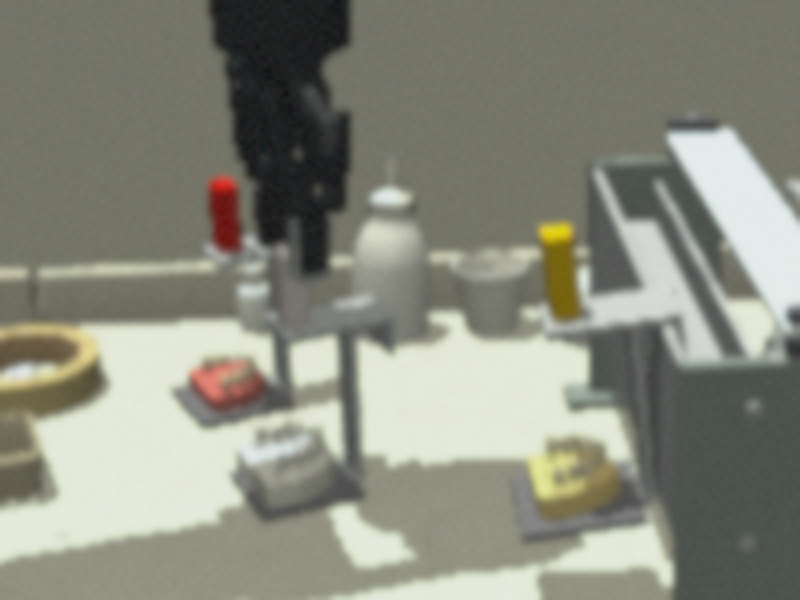

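Tab is between the fingers. Close and lift.

```bash
python3 -m handwheel '[[[0,0,0],0],[[0,0,0],0],[[0,0,0],0],[[0,0,0],0],[[0,0,0],0],[[0,0,0],0]]' 0
python3 -c "
from h import *
go(.4345,.1955,.112,.39)"
python3 -m handwheel '[[[0,0,-0.1],0],[[0,0,-0.3],0],[[0,0,-0.7],0],[[0,0,-1.2],0],[[0,0,-1.7],0],[[0,0,-2.2],0],[[0,0,-2.5],0],[[0,0,-2.5],0]]'
python3 -c "
from h import *
go(.535,.1475,.211,.0165)
S=snap('side')
s=S['color'][:,:,::-1]
cv2.imwrite('pics/z32.png',cv2.resize(s[110:310,200:400],None,fx=3.,fy=3.,interpolation=cv2.INTER_CUBIC))"
```

```text
t: 28.38
eef_pos: [0.4353, 0.1948, 0.1127]
tool_rot: [-0.006, 0.981, 0.195, -0.007]
ft_force: [-0.5, 1.1, 6.2]
grip_width: 0.0179
t28.38 pos [0.4353 0.1948 0.1127] yaw 0.392 tilt [-0.016  0.01 ] F [-0.5  1.1  6.2] w 0.0179 -> units [-0.01 -0.02  0.02] |0.03| roll 0.02
t: 29.05
eef_pos: [0.4384, 0.194, 0.2159]
tool_rot: [-0.006, 0.981, 0.195, -0.004]
ft_force: [-0.4, 1.4, -2.4]
grip_width: 0.0181
t29.05 pos [0.4384 0.194  0.2159] yaw 0.392 tilt [-0.011  0.011] F [-0.4  1.4 -2.4] w 0.0181 -> units [1.79 2.   0.08] |2.68| roll 3.59
```

View pics/z32.png

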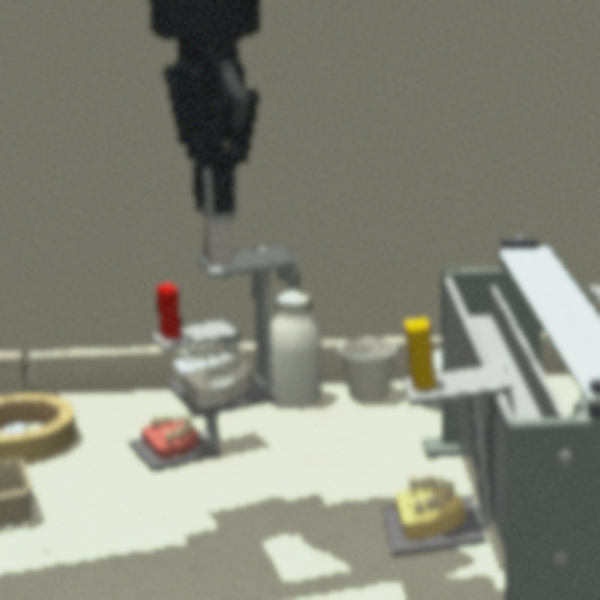

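```bash
python3 -m handwheel '[[[0.2,0.2,0],0.4],[[0.4,0.5,0],0.9],[[0.7,0.8,0],1.4],[[1.0,1.15,0.02],1.9],[[1.3,1.5,0.03],2.4],[[1.6,1.8,0.04],3.0],[[1.79,2.0,0.04],3.59],[[1.79,2.0,0.04],3.59]]'
python3 -m handwheel '[[[0,0,0],0],[[0,0,0],0]]'
python3 - <<'E'
from h import *
go(.5777,.1475,.211,.0165)
S=snap('side');T=snap('top')
s=S['color'][:,:,::-1]
cv2.imwrite('pics/z33.png',cv2.resize(s[160:280,250:410],None,fx=5.,fy=5.,interpolation=cv2.INTER_CUBIC))
cv2.imwrite('pics/z34.png',cv2.resize(T['color'][150:300,230:430,::-1],None,fx=4.,fy=4.,interpolation=cv2.INTER_CUBIC))
E
```

```text
t: 29.77
eef_pos: [0.5345, 0.146, 0.2077]
tool_rot: [-0.004, 1.0, 0.007, -0.008]
ft_force: [0.5, 0.6, -2.8]
grip_width: 0.0176
t: 29.93
eef_pos: [0.5332, 0.146, 0.2057]
tool_rot: [-0.004, 1.0, 0.007, -0.01]
ft_force: [-0.6, 0.9, -2.7]
grip_width: 0.0178
t29.93 pos [0.5332 0.146  0.2057] yaw 0.015 tilt [-0.02   0.008] F [-0.6  0.9 -2.7] w 0.0178 -> units [ 1.11 -0.02 -0.16] |1.12| roll -0.02
```

View pics/z33.png

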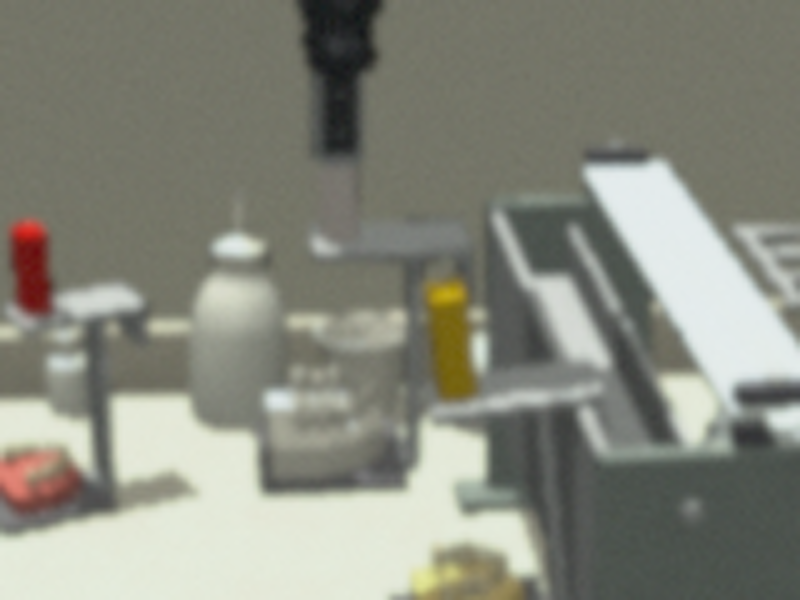

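View pics/z34.png

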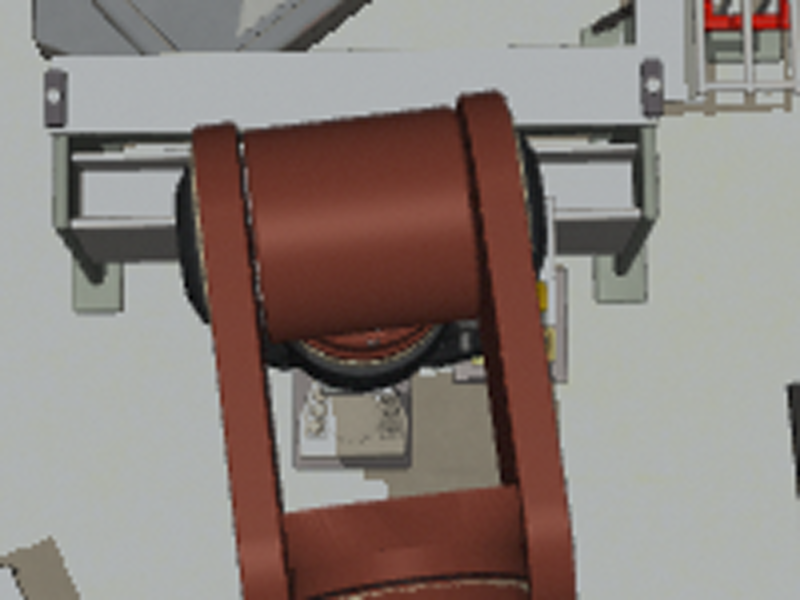

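```bash
python3 -m handwheel '[[[0.1,0,-0.1],0],[[0.3,-0.02,-0.14],0],[[0.5,-0.02,-0.15],0],[[0.7,-0.02,-0.15],0],[[0.9,-0.02,-0.15],0],[[1.08,-0.02,-0.15],0],[[1.12,-0.02,-0.15],0],[[1.12,-0.02,-0.15],0]]'
python3 -m handwheel '[[[0,0,0],0],[[0,0,0],0]]'
python3 - <<'E'
from h import *
go(.5777,.1475,.172,.0165)
S=snap('side')
s=S['color'][:,:,::-1]
cv2.imwrite('pics/z35.png',cv2.resize(s[180:240,310:400],None,fx=8.,fy=8.,interpolation=cv2.INTER_CUBIC))
f=lambda X:np.round((proj(S,X)-[310,180])*8)
p=np.array(state()['eef_pos'])
print([f(p+[.055,-.018,dz]) for dz in(.0231-.029,.0231-.035,.0231-.054)])
y=.128;print('lip',f([.6205-.0165*(y-.1478)-.003,y,.16]),f([.6205-.0165*(y-.1478)+.003,y,.16]))
E
```

```text
t: 30.7
eef_pos: [0.5788, 0.1476, 0.2115]
tool_rot: [-0.004, 1.0, 0.007, -0.01]
ft_force: [-0.2, 0.1, -3.4]
grip_width: 0.0182
t: 30.87
eef_pos: [0.5786, 0.1475, 0.2112]
tool_rot: [-0.004, 1.0, 0.007, -0.01]
ft_force: [-0.6, 0.3, -2.1]
grip_width: 0.0179
t30.87 pos [0.5786 0.1475 0.2112] yaw 0.015 tilt [-0.02   0.009] F [-0.6  0.3 -2.1] w 0.0179 -> units [-0.    0.01  0.98] |0.98| roll -0.02
[array([445., 197.]), array([445., 219.]), array([443., 289.])]
lip [383. 366.] [406. 365.]
```

View pics/z35.png

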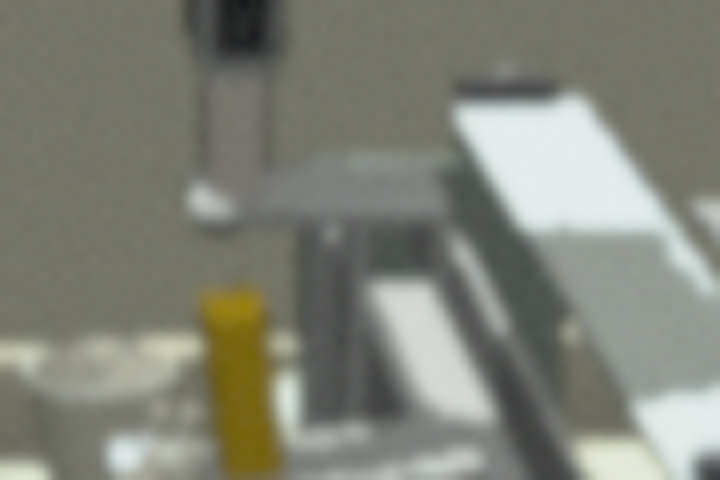

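```bash
python3 -m handwheel '[[[0,0,0.1],0],[[0,0,0.2],0],[[0.01,0,0.3],0],[[0.02,0,0.42],0],[[0.02,0,0.54],0],[[0.02,0,0.64],0],[[0.02,0,0.7],0],[[0.02,0,0.7],0]]'
python3 - <<'E'
from h import *
go(.579,.1475,.172,.0165)
S=snap('side')
s=S['color'][:,:,::-1]
cv2.imwrite('pics/z36.png',cv2.resize(s[180:240,310:400],None,fx=8.,fy=8.,interpolation=cv2.INTER_CUBIC))
E
```

```text
t: 31.58
eef_pos: [0.5783, 0.1478, 0.1823]
tool_rot: [-0.004, 1.0, 0.007, -0.011]
ft_force: [-0.1, 0.2, -2.5]
grip_width: 0.0182
t31.58 pos [0.5783 0.1478 0.1823] yaw 0.015 tilt [-0.022  0.008] F [-0.1  0.2 -2.5] w 0.0182 -> units [0.02 0.01 0.26] |0.26| roll -0.02
```

View pics/z36.png

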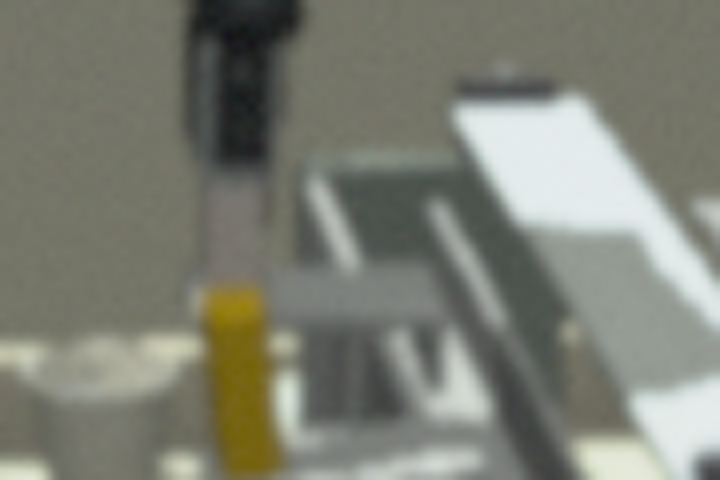

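```bash
python3 -m handwheel '[[[0.05,0,0.02],0],[[0.07,0,0.1],0],[[0.07,0,0.18],0],[[0.07,0,0.25],0],[[0.07,0,0.31],0],[[0.07,0,0.31],0]]'
python3 - <<'E'
from h import *
go(.579,.1475,.172,.0165)
S=snap('side')
s=S['color'][:,:,::-1]
cv2.imwrite('pics/z37.png',cv2.resize(s[180:240,310:400],None,fx=8.,fy=8.,interpolation=cv2.INTER_CUBIC))
E
```

```text
t: 32.13
eef_pos: [0.5813, 0.1481, 0.1718]
tool_rot: [-0.004, 1.0, 0.007, -0.01]
ft_force: [-2.7, -0.4, 4.7]
grip_width: 0.0179
t32.13 pos [0.5813 0.1481 0.1718] yaw 0.015 tilt [-0.02   0.009] F [-2.7 -0.4  4.7] w 0.0179 -> units [-0.06  0.01 -0.  ] |0.06| roll -0.02
```

View pics/z37.png

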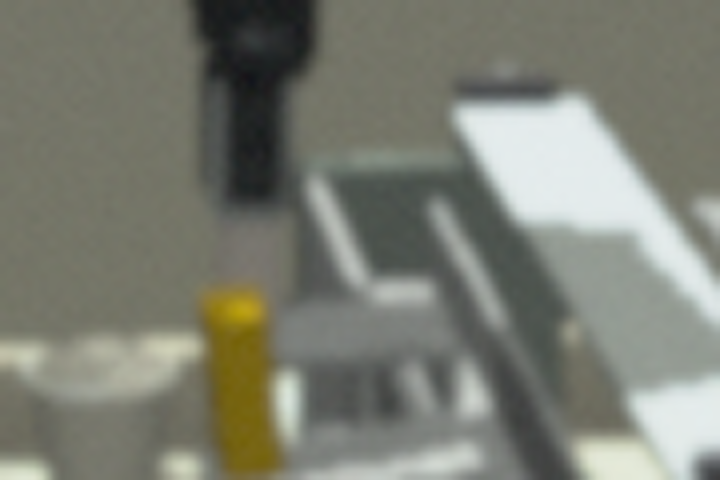

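Seated (upward force 7 N). Release and retreat.

```bash
python3 -m handwheel '[[[0,0,0],0],[[0,0,0],0],[[0,0,0],0],[[0,0,0],0],[[0,0,0],0]]' 45
python3 -m handwheel '[[[0,0,-0.1],0],[[0,0,-0.4],0],[[0,0,-0.8],0],[[0,0,-1.2],0],[[0,0,-1.5],0],[[-0.3,0,-1.8],0],[[-0.8,0,-2.0],0],[[-1.3,0,-2.0],0]]'
python3 - <<'E'
from h import *
go(.387,.3222,.215,.43)
S=snap('side','s21.png');T=snap('top','t21.png')
s=S['color'][:,:,::-1]
cv2.imwrite('pics/z38.png',cv2.resize(s[180:320,270:450],None,fx=4.,fy=4,interpolation=cv2.INTER_CUBIC))
cv2.imwrite('pics/z39.png',cv2.resize(T['color'][255:345,210:390,::-1],None,fx=4.4,fy=4.4,interpolation=cv2.INTER_CUBIC))
E
```

```text
t: 32.6
eef_pos: [0.5814, 0.1481, 0.1716]
tool_rot: [-0.004, 1.0, 0.007, -0.01]
ft_force: [0.5, -0.2, -0.1]
grip_width: 0.0385
t: 33.27
eef_pos: [0.5319, 0.1466, 0.2561]
tool_rot: [-0.005, 1.0, 0.007, -0.008]
ft_force: [0.4, 0.3, 0.0]
grip_width: 0.0381
t33.27 pos [0.5319 0.1466 0.2561] yaw 0.014 tilt [-0.015  0.009] F [0.4 0.3 0. ] w 0.0381 -> units [-3.54 -4.43  1.12] |5.78| roll -3.97
```

View pics/z38.png

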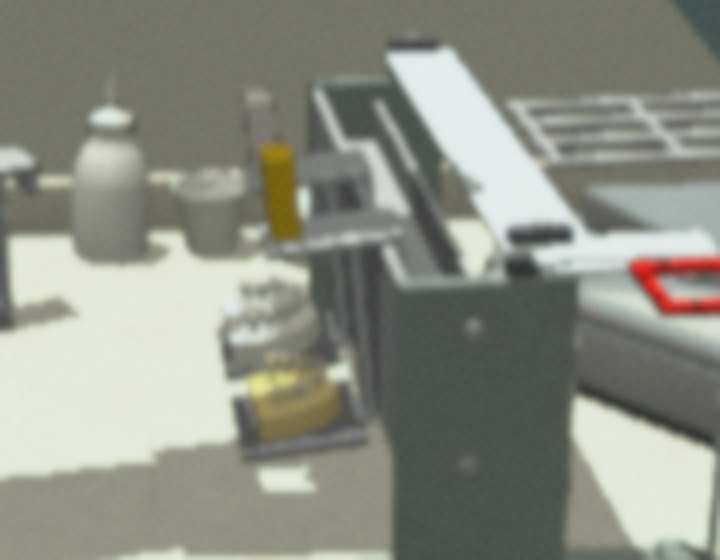

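View pics/z39.png

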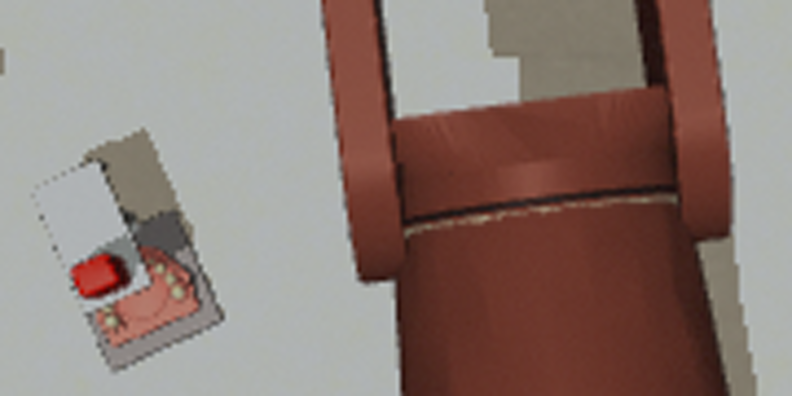

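```bash
python3 -m handwheel '[[[-0.4,-0.5,0],-0.4],[[-0.9,-1.1,0.2],-0.9],[[-1.4,-1.75,0.4],-1.4],[[-1.9,-2.4,0.6],-1.9],[[-2.4,-3.0,0.8],-2.4],[[-2.9,-3.6,0.9],-2.9],[[-3.3,-4.1,1.0],-3.4],[[-3.54,-4.43,1.1],-3.8]]' 60
python3 -m handwheel '[[[0,0,0],0],[[0,0,0],0]]'
python3 - <<'E'
from h import *
go(.387,.3222,.1125,.41)
S=snap('side')
s=S['color'][:,:,::-1]
cv2.imwrite('pics/z40.png',cv2.resize(s[130:280,200:400],None,fx=4.,fy=4,interpolation=cv2.INTER_CUBIC))
f=lambda X:np.round((proj(S,X)-[200,130])*4)
print(f([.387,.3222,.15]),f([.387,.3222,.135]))
E
```

```text
t: 34.03
eef_pos: [0.3837, 0.3241, 0.215]
tool_rot: [-0.007, 0.978, 0.207, -0.007]
ft_force: [0.3, -0.5, 0.7]
grip_width: 0.0512
t: 34.2
eef_pos: [0.3836, 0.3246, 0.2152]
tool_rot: [-0.006, 0.978, 0.208, -0.007]
ft_force: [0.9, 0.5, -0.3]
grip_width: 0.0517
t34.20 pos [0.3836 0.3246 0.2152] yaw 0.419 tilt [-0.017  0.01 ] F [ 0.9  0.5 -0.3] w 0.0517 -> units [0.08 0.13 2.57] |2.57| roll 0.08
[221. 302.] [223. 325.]
```

View pics/z40.png

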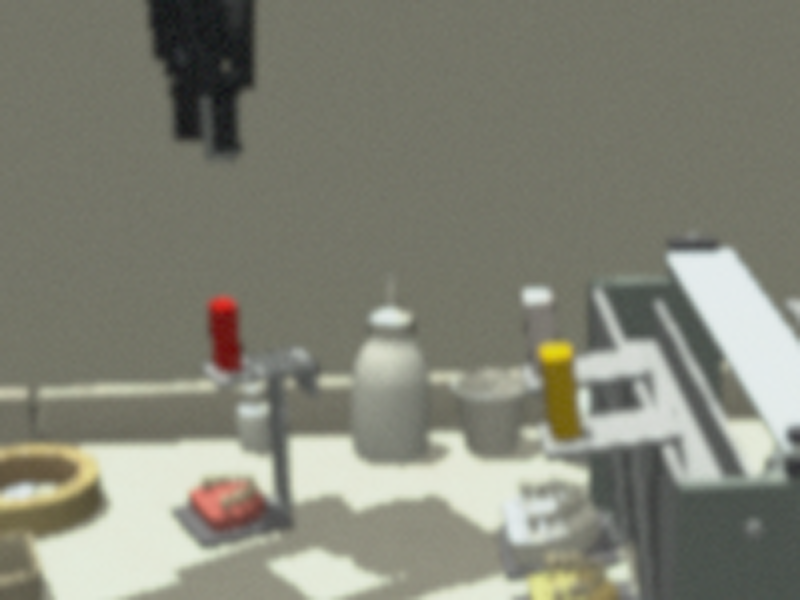

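```bash
python3 -m handwheel '[[[0.05,0.07,0.3],0],[[0.08,0.13,0.7],0.05],[[0.08,0.13,1.1],0.08],[[0.08,0.13,1.5],0.08],[[0.08,0.13,1.9],0.08],[[0.08,0.13,2.3],0.08],[[0.08,0.13,2.5],0.08],[[0.08,0.13,2.57],0.08]]'
python3 -m handwheel '[[[0,0,0],0],[[0,0,0],0]]'
python3 - <<'E'
from h import *
go(.387,.3222,.1125,.41)
S=snap('side')
s=S['color'][:,:,::-1]
cv2.imwrite('pics/z41.png',cv2.resize(s[130:280,200:400],None,fx=4.,fy=4,interpolation=cv2.INTER_CUBIC))
E
python3 -m handwheel '[[[0,0,0],0],[[0,0,0],0],[[0,0,0],0],[[0,0,0],0],[[0,0,0],0],[[0,0,0],0]]' 0
```

```text
t: 34.92
eef_pos: [0.3872, 0.3201, 0.1102]
tool_rot: [-0.006, 0.979, 0.202, -0.009]
ft_force: [-0.1, 0.4, 0.3]
grip_width: 0.0512
t: 35.08
eef_pos: [0.3877, 0.3198, 0.1103]
tool_rot: [-0.006, 0.979, 0.202, -0.009]
ft_force: [0.6, -0.0, 0.1]
grip_width: 0.0512
t35.08 pos [0.3877 0.3198 0.1103] yaw 0.406 tilt [-0.019  0.007] F [ 0.6 -0.   0.1] w 0.0512 -> units [ 0.01 -0.06 -0.05] |0.08| roll -0.04
t: 35.63
eef_pos: [0.3886, 0.3208, 0.1122]
tool_rot: [-0.006, 0.979, 0.202, -0.007]
ft_force: [0.4, 1.4, 5.8]
grip_width: 0.018
```

View pics/z41.png

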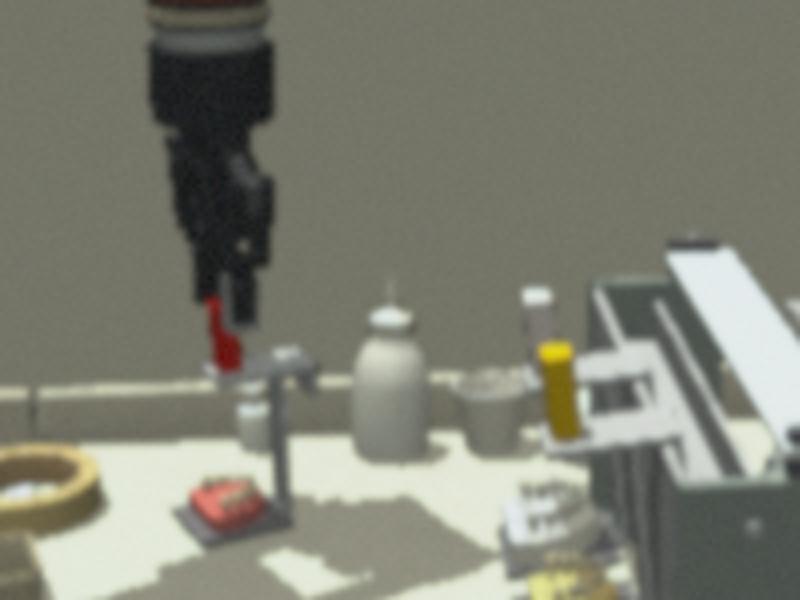

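```bash
python3 -m handwheel '[[[0,0,-0.1],0],[[0,0,-0.3],0],[[0,0,-0.7],0],[[0,0,-1.2],0],[[0,0,-1.7],0],[[0,0,-2.2],0],[[0,0,-2.5],0],[[0,0,-2.5],0]]'
python3 -c "
from h import *
go(.535,.232,.211,.0165)
S=snap('side')
s=S['color'][:,:,::-1]
cv2.imwrite('pics/z42.png',cv2.resize(s[80:280,200:400],None,fx=3.,fy=3.,interpolation=cv2.INTER_CUBIC))"
```

```text
t: 36.3
eef_pos: [0.3916, 0.3205, 0.2154]
tool_rot: [-0.007, 0.979, 0.202, -0.005]
ft_force: [0.8, 0.7, -1.6]
grip_width: 0.0183
t36.30 pos [0.3916 0.3205 0.2154] yaw 0.406 tilt [-0.012  0.012] F [ 0.8  0.7 -1.6] w 0.0183 -> units [2.42 3.45 0.04] |4.21| roll 3.72
```

View pics/z42.png

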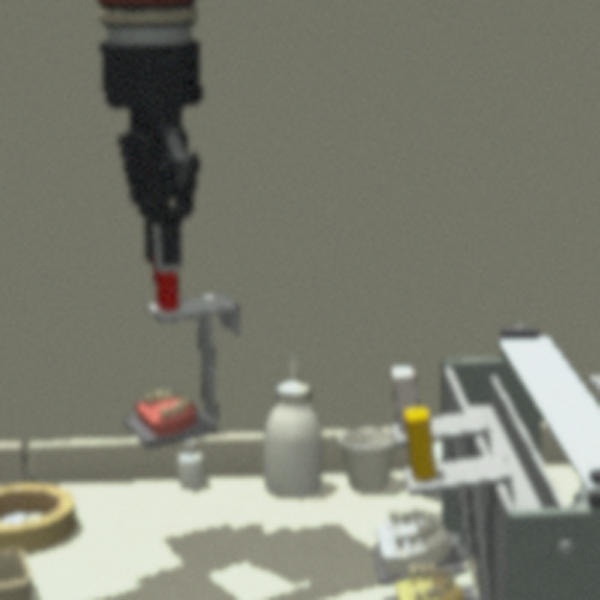

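```bash
python3 -m handwheel '[[[0.2,0.3,0],0.5],[[0.5,0.75,0],1.1],[[0.85,1.25,0],1.7],[[1.2,1.75,0],2.3],[[1.6,2.3,0],2.9],[[2.0,2.85,0],3.4],[[2.3,3.25,0],3.72],[[2.42,3.45,0],3.72]]'
python3 -m handwheel '[[[0,0,0],0],[[0,0,0],0]]'
python3 - <<'E'
from h import *
go(.577,.232,.211,.0165)
S=snap('side');T=snap('top')
s=S['color'][:,:,::-1]
cv2.imwrite('pics/z43.png',cv2.resize(s[140:260,250:410],None,fx=5.,fy=5.,interpolation=cv2.INTER_CUBIC))
cv2.imwrite('pics/z44.png',cv2.resize(T['color'][150:300,230:430,::-1],None,fx=4.,fy=4.,interpolation=cv2.INTER_CUBIC))
E
```

```text
t: 37.02
eef_pos: [0.535, 0.2297, 0.2075]
tool_rot: [-0.005, 1.0, 0.007, -0.009]
ft_force: [-0.0, -0.9, -1.4]
grip_width: 0.0179
t: 37.18
eef_pos: [0.5338, 0.2294, 0.2053]
tool_rot: [-0.004, 1.0, 0.007, -0.011]
ft_force: [-0.8, 0.0, -2.1]
grip_width: 0.0178
t37.18 pos [0.5338 0.2294 0.2053] yaw 0.014 tilt [-0.022  0.008] F [-0.8  0.  -2.1] w 0.0178 -> units [ 1.08 -0.05 -0.16] |1.09| roll -0.02
```

View pics/z43.png

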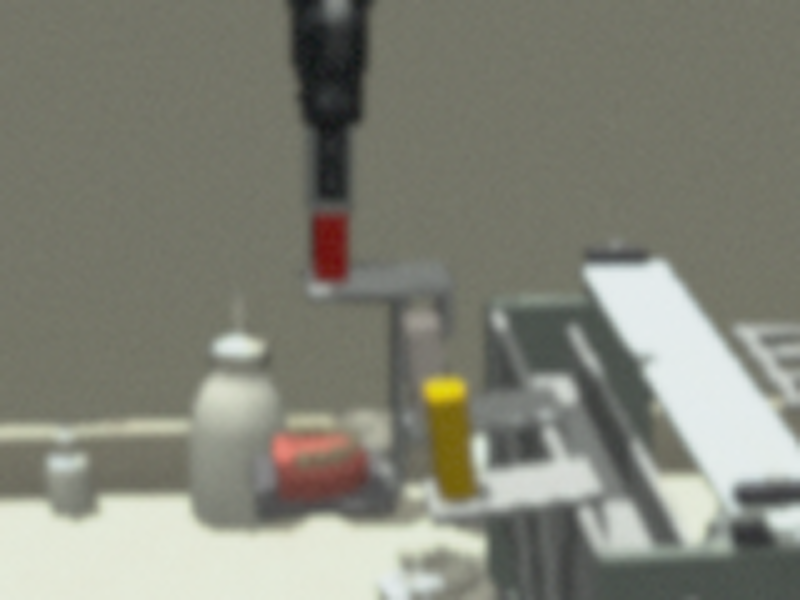

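View pics/z44.png

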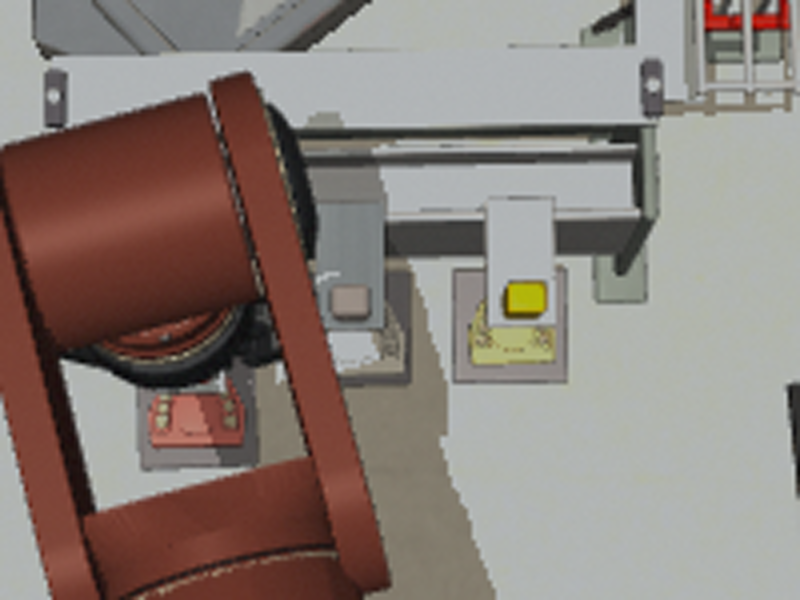

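```bash
python3 -m handwheel '[[[0.1,-0.03,-0.1],0],[[0.3,-0.08,-0.14],0],[[0.5,-0.08,-0.15],0],[[0.7,-0.08,-0.15],0],[[0.9,-0.08,-0.15],0],[[1.08,-0.08,-0.15],0],[[1.12,-0.08,-0.15],0],[[1.12,-0.08,-0.15],0]]'
python3 -m handwheel '[[[0,0,0],0],[[0,0,0],0]]'
python3 - <<'E'
from h import *
go(.5777,.233,.172,.0165)
S=snap('side')
s=S['color'][:,:,::-1]
cv2.imwrite('pics/z45.png',cv2.resize(s[165:225,310:400],None,fx=8.,fy=8.,interpolation=cv2.INTER_CUBIC))
f=lambda X:np.round((proj(S,X)-[310,165])*8)
p=np.array(state()['eef_pos'])
print([f(p+[.055,-.018,dz]) for dz in(.0231-.029,.0231-.035,.0231-.054)])
y=.215;print('lip',f([.6205-.0165*(y-.1478)-.003,y,.16]),f([.6205-.0165*(y-.1478)+.003,y,.16]))
E
```

```text
t: 37.95
eef_pos: [0.5791, 0.2339, 0.2112]
tool_rot: [-0.004, 1.0, 0.007, -0.01]
ft_force: [-0.9, -0.4, -2.8]
grip_width: 0.0181
t: 38.12
eef_pos: [0.5789, 0.2338, 0.2109]
tool_rot: [-0.004, 1.0, 0.007, -0.011]
ft_force: [-0.5, 0.3, -2.4]
grip_width: 0.018
t38.12 pos [0.5789 0.2338 0.2109] yaw 0.015 tilt [-0.021  0.009] F [-0.5  0.3 -2.4] w 0.0180 -> units [-0.01  0.03  0.97] |0.97| roll -0.01
[array([399., 223.]), array([399., 244.]), array([398., 308.])]
lip [337. 379.] [357. 378.]
```

View pics/z45.png

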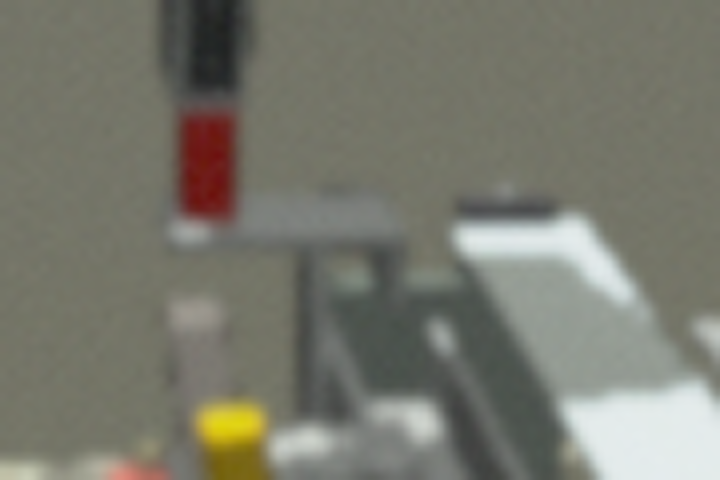

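```bash
python3 -m handwheel '[[[0,0.02,0.1],0],[[0,0.02,0.2],0],[[0,0.02,0.3],0],[[0,0.02,0.42],0],[[0,0.02,0.54],0],[[0,0.02,0.64],0],[[0,0.02,0.7],0],[[0,0.02,0.7],0]]'
python3 - <<'E'
from h import *
go(.5777,.233,.172,.0165)
S=snap('side')
s=S['color'][:,:,::-1]
cv2.imwrite('pics/z46.png',cv2.resize(s[165:225,310:400],None,fx=8.,fy=8.,interpolation=cv2.INTER_CUBIC))
E
```

```text
t: 38.83
eef_pos: [0.5777, 0.2332, 0.1819]
tool_rot: [-0.004, 1.0, 0.008, -0.011]
ft_force: [-1.7, 0.4, -2.0]
grip_width: 0.0183
t38.83 pos [0.5777 0.2332 0.1819] yaw 0.015 tilt [-0.023  0.008] F [-1.7  0.4 -2. ] w 0.0183 -> units [0.01 0.01 0.25] |0.25| roll -0.01
```

View pics/z46.png

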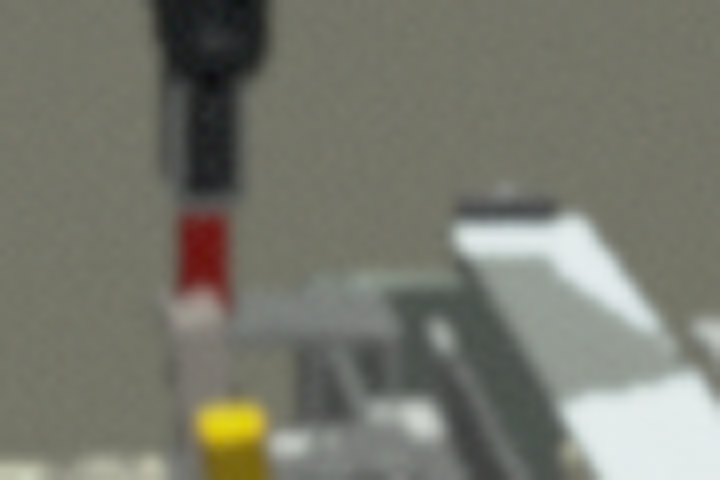

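Nose is beyond the lip strip (nose ~(390,370), lip ~(350,380)). Continue down.

```bash
python3 -m handwheel '[[[0.02,0,0.06],0],[[0.03,0,0.13],0],[[0.03,0,0.2],0],[[0.03,0,0.26],0],[[0.03,0,0.3],0],[[0.03,0,0.3],0]]'
python3 - <<'E'
from h import *
go(.5777,.233,.172,.0165)
S=snap('side')
s=S['color'][:,:,::-1]
cv2.imwrite('pics/z47.png',cv2.resize(s[165:225,310:400],None,fx=8.,fy=8.,interpolation=cv2.INTER_CUBIC))
E
```

```text
t: 39.38
eef_pos: [0.579, 0.2335, 0.1715]
tool_rot: [-0.004, 1.0, 0.008, -0.011]
ft_force: [-1.5, -0.7, 1.7]
grip_width: 0.0181
t39.38 pos [0.579  0.2335 0.1715] yaw 0.015 tilt [-0.021  0.009] F [-1.5 -0.7  1.7] w 0.0181 -> units [-0.03  0.01 -0.01] |0.04| roll -0.01
```

View pics/z47.png

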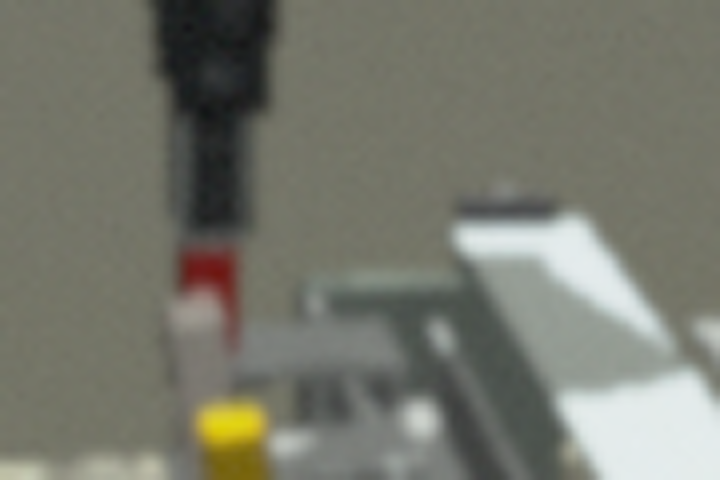

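Seated (vertical force rose 4 N, ends at the expected height). Release, retreat up and away.

```bash
python3 -m handwheel '[[[0,0,0.01],0],[[0,0,0.02],0],[[0,0,0.02],0],[[0,0,0.02],0],[[0,0,0.02],0]]' 45
python3 -m handwheel '[[[0,0,-0.1],0],[[0,0,-0.4],0],[[0,0,-0.8],0],[[0,0,-1.2],0],[[0,0,-1.5],0],[[-0.3,0,-1.8],0],[[-0.8,0,-2.0],0],[[-1.4,0,-2.0],0]]'
python3 - <<'E'
from h import *
go(.441,-.136,.22,.083)
E
```

```text
t: 39.85
eef_pos: [0.5792, 0.2334, 0.1706]
tool_rot: [-0.004, 1.0, 0.008, -0.01]
ft_force: [-0.2, -0.4, 0.1]
grip_width: 0.0381
t: 40.52
eef_pos: [0.5261, 0.2321, 0.2552]
tool_rot: [-0.005, 1.0, 0.007, -0.008]
ft_force: [1.1, -0.1, 0.4]
grip_width: 0.0381
t40.52 pos [0.5261 0.2321 0.2552] yaw 0.014 tilt [-0.016  0.01 ] F [ 1.1 -0.1  0.4] w 0.0381 -> units [-2.25  9.18  0.82] |9.49| roll -0.66
```

```bash
python3 -m handwheel '[[[-0.4,0.3,0],0],[[-0.8,0.8,0],0],[[-1.2,1.4,0],0],[[-1.6,2.1,0],-0.1],[[-2.0,2.9,0],-0.2],[[-2.25,3.7,0],-0.3],[[-2.25,4.5,0],-0.5],[[-2.25,5.0,0],-0.6]]' 50
python3 - <<'E'
from h import *
go(.441,-.136,.22,.083)
S=snap('side','s30.png');T=snap('top','t30.png')
cv2.imwrite('pics/z50.png',cv2.resize(S['color'][150:330,250:450,::-1],None,fx=3.9,fy=3.3,interpolation=cv2.INTER_CUBIC))
cv2.imwrite('pics/z51.png',cv2.resize(T['color'][150:300,230:430,::-1],None,fx=4.,fy=4.,interpolation=cv2.INTER_CUBIC))
E
```

```text
t: 41.18
eef_pos: [0.4386, 0.0286, 0.256]
tool_rot: [-0.005, 0.999, 0.038, -0.007]
ft_force: [1.2, 0.3, -0.5]
grip_width: 0.0427
t41.18 pos [0.4386 0.0286 0.256 ] yaw 0.077 tilt [-0.014  0.009] F [ 1.2  0.3 -0.5] w 0.0427 -> units [-0.24  4.12  0.86] |4.21| roll -0.06
```

View pics/z50.png

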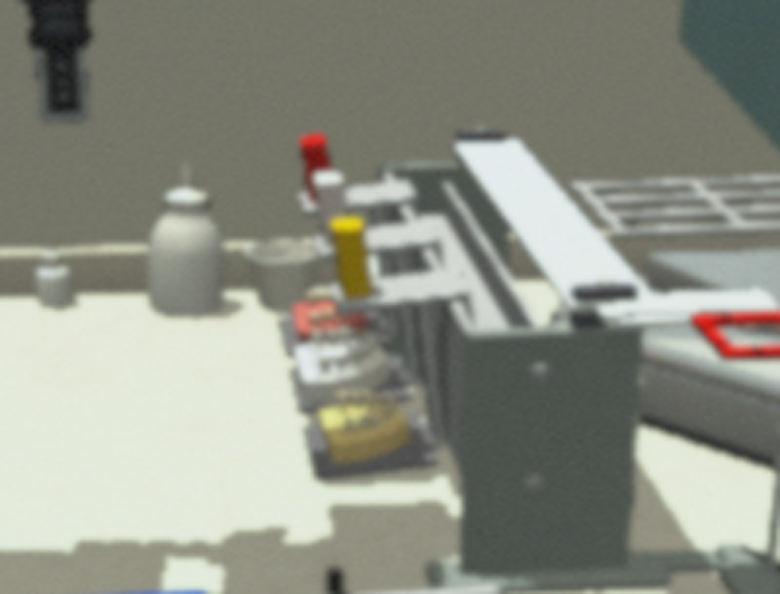

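View pics/z51.png

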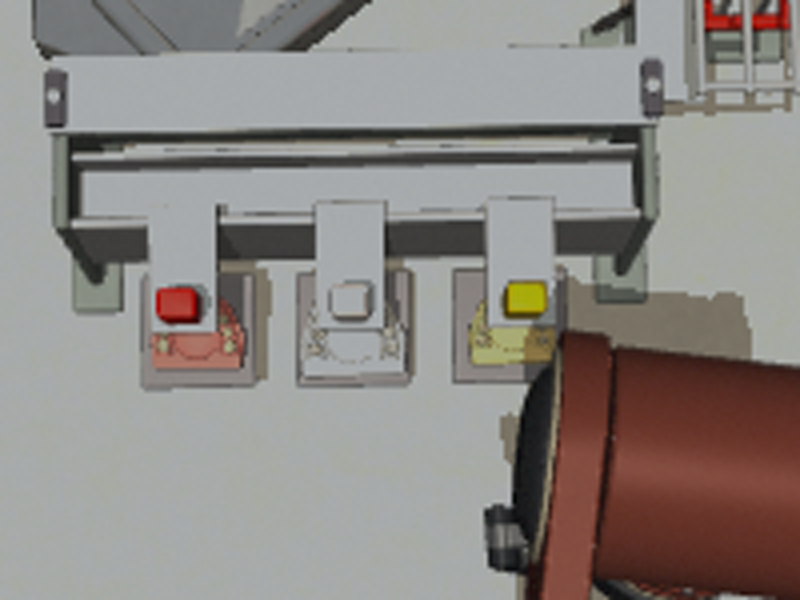

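```bash
python3 -m handwheel '[[[-0.05,0.4,0],0],[[-0.1,1.0,0],0],[[-0.15,1.7,0.2],0],[[-0.2,2.4,0.5],0],[[-0.2,3.1,0.7],0],[[-0.22,3.7,0.86],-0.06],[[-0.22,4.09,1.2],-0.06],[[-0.22,4.09,1.6],-0.06]]'
python3 -m handwheel '[[[0,0,0],0],[[0,0,0],0]]'
python3 - <<'E'
from h import *
go(.441,-.135,.0525,.083)
S=snap('side')
cv2.imwrite('pics/z52.png',cv2.resize(S['color'][230:380,220:420,::-1],None,fx=4,fy=4,interpolation=cv2.INTER_CUBIC))
E
```

```text
t: 41.95
eef_pos: [0.4425, -0.1367, 0.1914]
tool_rot: [-0.004, 0.999, 0.038, -0.006]
ft_force: [0.5, 0.7, 0.5]
grip_width: 0.0425
t: 42.12
eef_pos: [0.4425, -0.1362, 0.1914]
tool_rot: [-0.004, 0.999, 0.038, -0.006]
ft_force: [0.1, 0.6, 0.3]
grip_width: 0.0427
t42.12 pos [ 0.4425 -0.1362  0.1914] yaw 0.077 tilt [-0.013  0.008] F [0.1 0.6 0.3] w 0.0427 -> units [0.01 0.   3.47] |3.47| roll -0.06
```

View pics/z52.png

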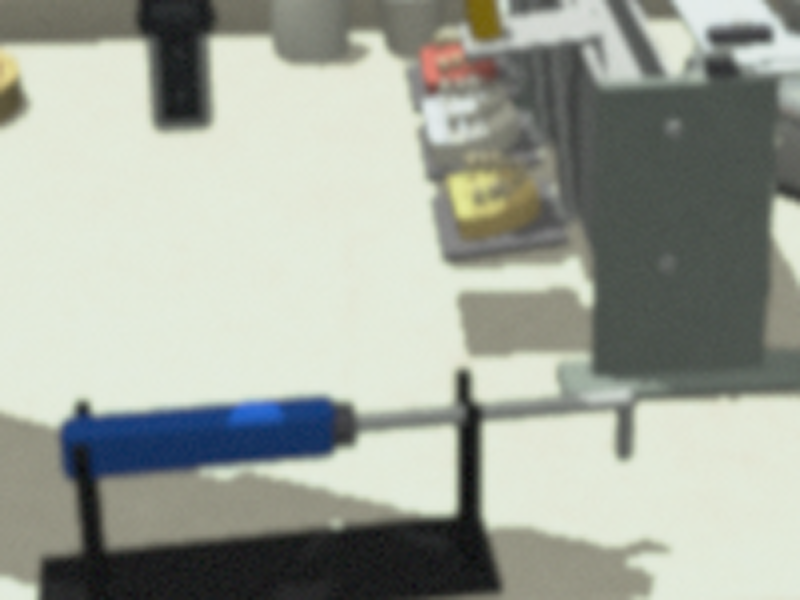

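```bash
python3 -m handwheel '[[[0,0,0.4],-0.06],[[0,0,1.0],-0.06],[[0,0,1.6],-0.06],[[0,0,2.2],-0.06],[[0,0,2.7],-0.06],[[0,0,3.1],-0.06],[[0,0,3.4],-0.06],[[0.02,0,3.48],-0.06]]'
python3 -m handwheel '[[[0,0,0],0],[[0,0,0],0]]'
python3 -c "
from h import *
go(.441,-.135,.0525,.083)"
python3 -m handwheel '[[[0,0,0],0],[[0,0,0],0],[[0,0,0],0],[[0,0,0],0],[[0,0,0],0],[[0,0,0],0]]' 0
```

```text
t: 42.83
eef_pos: [0.4419, -0.1342, 0.0522]
tool_rot: [-0.004, 0.999, 0.042, -0.006]
ft_force: [-0.7, -0.3, -1.3]
grip_width: 0.0429
t: 43.0
eef_pos: [0.4429, -0.1343, 0.0534]
tool_rot: [-0.004, 0.999, 0.043, -0.005]
ft_force: [-0.1, -0.2, 0.1]
grip_width: 0.0427
t43.00 pos [ 0.4429 -0.1343  0.0534] yaw 0.085 tilt [-0.011  0.008] F [-0.1 -0.2  0.1] w 0.0427 -> units [-0.05  0.01  0.02] |0.05| roll 0.02
t: 43.5
eef_pos: [0.4434, -0.1346, 0.0541]
tool_rot: [-0.004, 0.999, 0.042, -0.005]
ft_force: [0.5, -1.6, 2.1]
grip_width: 0.0
```

Run:
```python
from h import *
go(.441,-.135,.0525,.083)
S=snap('side');T=snap('top')
cv2.imwrite('pics/z53.png',cv2.resize(S['color'][250:400,220:420,::-1],None,fx=4,fy=4,interpolation=cv2.INTER_CUBIC))
cv2.imwrite('pics/z54.png',cv2.resize(T['color'][190:340,380:520,::-1],None,fx=4,fy=4,interpolation=cv2.INTER_CUBIC))
```

```text
t43.50 pos [ 0.4434 -0.1346  0.0541] yaw 0.085 tilt [-0.01   0.007] F [ 0.5 -1.6  2.1] w 0.0000 -> units [-0.06  0.    0.04] |0.07| roll 0.02
```

View pics/z53.png

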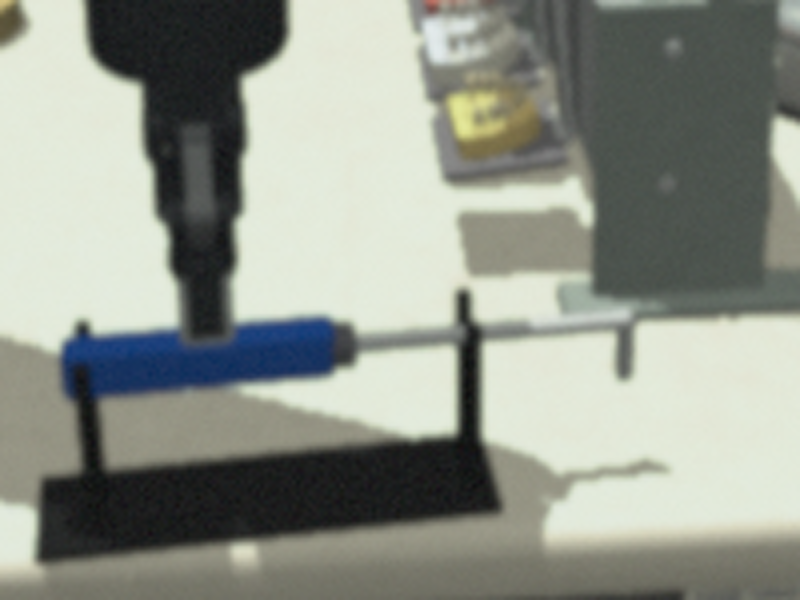

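View pics/z54.png

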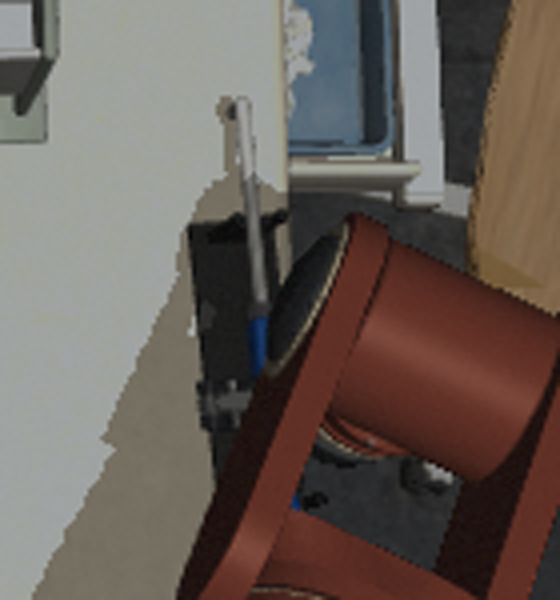

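```bash
python3 -m handwheel '[[[0,0,-0.1],0],[[0,0,-0.1],0],[[0,0,-0.1],0],[[0,0,-0.1],0],[[0,0,-0.1],0],[[0,0,-0.1],0]]' 50
python3 - <<'E'
from h import *
go(.441,-.135,.0525,.083)
S=snap('side')
cv2.imwrite('pics/z55.png',cv2.resize(S['color'][250:400,220:420,::-1],None,fx=4,fy=4,interpolation=cv2.INTER_CUBIC))
E
```

```text
t: 44.1
eef_pos: [0.4432, -0.1345, 0.0578]
tool_rot: [-0.004, 0.999, 0.042, -0.005]
ft_force: [-0.2, -0.0, -0.6]
grip_width: 0.0425
t44.10 pos [ 0.4432 -0.1345  0.0578] yaw 0.085 tilt [-0.01   0.007] F [-0.2 -0.  -0.6] w 0.0425 -> units [-0.05  0.01  0.13] |0.14| roll 0.02
```

View pics/z55.png

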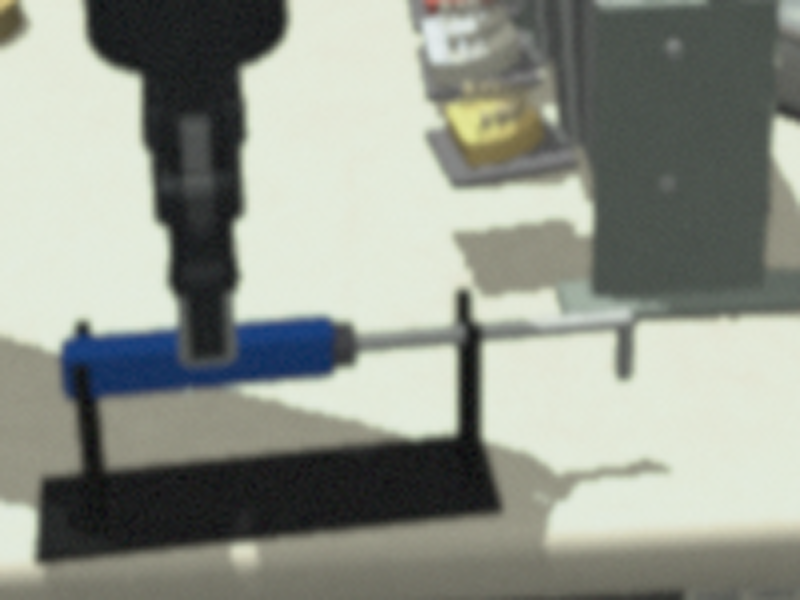

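Run:
```python
from h import *
S=snap('side','s40.png');T=snap('top','t40.png')
cv2.imwrite('pics/z56.png',cv2.resize(S['color'][180:330,270:430,::-1],None,fx=4.5,fy=3.9,interpolation=cv2.INTER_CUBIC))
cv2.imwrite('pics/z57.png',cv2.resize(T['color'][150:270,230:430,::-1],None,fx=4.,fy=4.,interpolation=cv2.INTER_CUBIC))
```

```text
(no output)
```

View pics/z56.png

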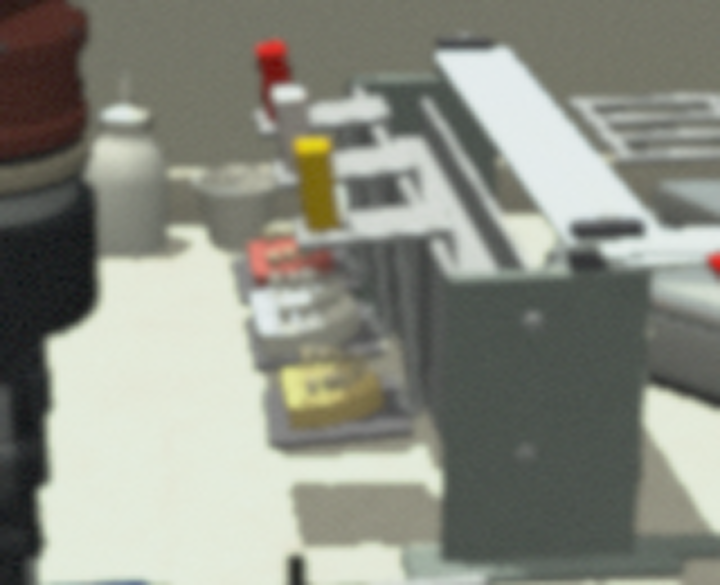

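View pics/z57.png

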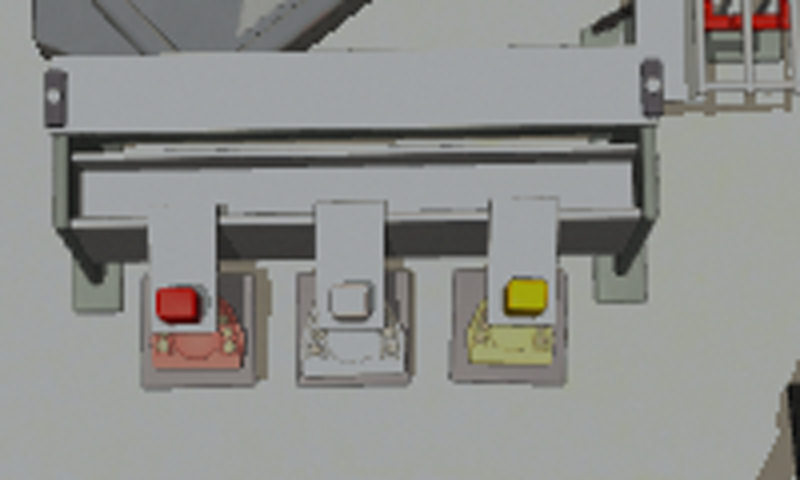

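```bash
python3 -m handwheel '[[[0,0,0.1],0],[[0,0,0.2],0],[[0,0,0.3],0],[[0,0,0.38],0],[[0,0,0.44],0],[[0,0,0.44],0]]'
python3 -c "
from h import *
go(.441,-.135,.040,.083)"
python3 -m handwheel '[[[0,0,0],0],[[0,0,0],0],[[0,0,0],0],[[0,0,0],0],[[0,0,0],0],[[0,0,0],0]]' 0
python3 - <<'E'
from h import *
go(.441,-.135,.0525,.083)
S=snap('side')
cv2.imwrite('pics/z58.png',cv2.resize(S['color'][250:400,220:420,::-1],None,fx=4,fy=4,interpolation=cv2.INTER_CUBIC))
E
```

```text
t: 44.75
eef_pos: [0.4426, -0.1342, 0.0394]
tool_rot: [-0.004, 0.999, 0.042, -0.005]
ft_force: [0.0, -0.1, 0.9]
grip_width: 0.0429
t44.75 pos [ 0.4426 -0.1342  0.0394] yaw 0.085 tilt [-0.011  0.008] F [ 0.  -0.1  0.9] w 0.0429 -> units [-0.04  0.02 -0.01] |0.05| roll 0.02
t: 45.25
eef_pos: [0.4428, -0.1343, 0.0396]
tool_rot: [-0.004, 0.999, 0.042, -0.005]
ft_force: [-0.1, -1.0, 0.6]
grip_width: 0.0148
t45.25 pos [ 0.4428 -0.1343  0.0396] yaw 0.085 tilt [-0.011  0.007] F [-0.1 -1.   0.6] w 0.0148 -> units [-0.05  0.01 -0.32] |0.32| roll 0.02
```

View pics/z58.png

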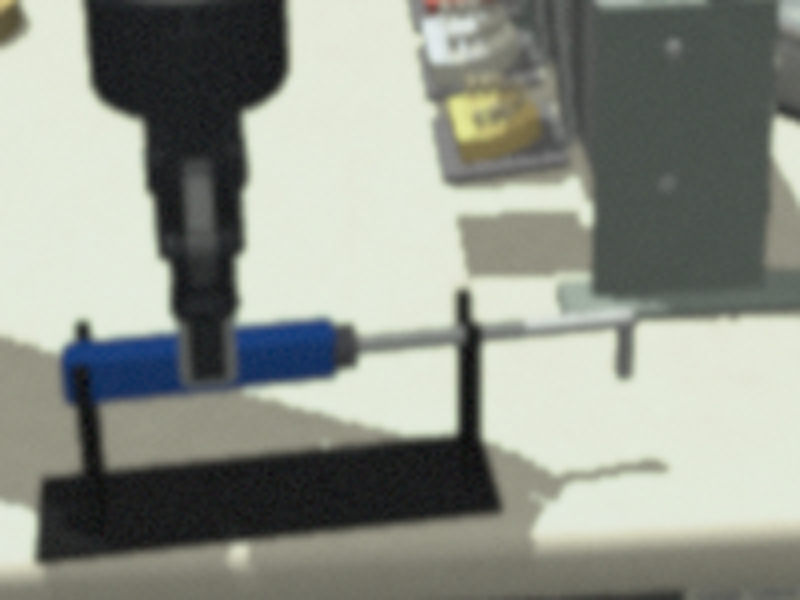

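```bash
python3 -m handwheel '[[[0,0,-0.2],0],[[0,0,-0.5],0],[[0,0,-1.0],0],[[0,0,-1.6],0],[[0,0,-2.3],0],[[0,0,-3.0],0],[[0,0,-3.7],0],[[0,0,-3.8],0]]'
python3 -m handwheel '[[[0,0,0],0],[[0,0,0],0]]'
python3 -c "
from h import *
go(.455,-.0600,.1915,.019)
S=snap('side')
cv2.imwrite('pics/z59.png',cv2.resize(S['color'][170:370,220:420,::-1],None,fx=3,fy=3,interpolation=cv2.INTER_CUBIC))"
```

```text
t: 45.97
eef_pos: [0.4473, -0.1368, 0.1991]
tool_rot: [-0.001, 0.999, 0.043, -0.0]
ft_force: [0.6, -0.4, 1.1]
grip_width: 0.0143
t: 46.13
eef_pos: [0.4479, -0.1371, 0.2004]
tool_rot: [-0.001, 0.999, 0.043, 0.001]
ft_force: [0.4, 0.6, -1.4]
grip_width: 0.0142
t46.13 pos [ 0.4479 -0.1371  0.2004] yaw 0.085 tilt [0.002 0.001] F [ 0.4  0.6 -1.4] w 0.0142 -> units [ 0.34 -1.9   0.23] |1.95| roll 0.63
```

View pics/z59.png

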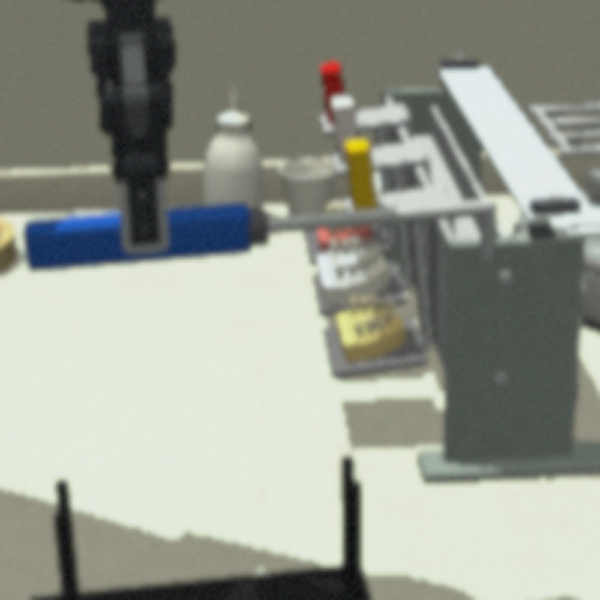

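```bash
python3 -m handwheel '[[[0,-0.3,0.05],0.1],[[0,-0.7,0.1],0.3],[[0.1,-1.1,0.15],0.4],[[0.2,-1.5,0.15],0.55],[[0.3,-1.8,0.15],0.63],[[0.34,-1.9,0.15],0.63],[[0.34,-1.9,0.15],0.63],[[0.34,-1.9,0.15],0.63]]'
python3 -m handwheel '[[[0,0,0],0],[[0,0,0],0]]'
python3 - <<'E'
from h import *
go(.568,-.0595,.1915,.019)
T=snap('top');S=snap('side')
for n in('rod_nose','keeper_eye'):
  a=nets.tip_of(n,T);b=nets.tip_of(n,S);
  if a and b:print(n,a[0],b[0],tri(T,a[0]['uv'],S,b[0]['uv']))
cv2.imwrite('pics/z60.png',cv2.resize(S['color'][180:290,330:480,::-1],None,fx=5,fy=5,interpolation=cv2.INTER_CUBIC))
cv2.imwrite('pics/z61.png',cv2.resize(T['color'][120:240,370:470,::-1],None,fx=5,fy=5,interpolation=cv2.INTER_CUBIC))
E
```

```text
t: 46.85
eef_pos: [0.4536, -0.0599, 0.1918]
tool_rot: [-0.001, 1.0, 0.01, -0.002]
ft_force: [-0.0, -0.7, -0.7]
grip_width: 0.0139
t: 47.02
eef_pos: [0.4532, -0.0605, 0.1913]
tool_rot: [-0.001, 1.0, 0.009, -0.002]
ft_force: [-0.4, -0.2, -2.2]
grip_width: 0.0145
t47.02 pos [ 0.4532 -0.0605  0.1913] yaw 0.019 tilt [-0.004  0.003] F [-0.4 -0.2 -2.2] w 0.0145 -> units [ 2.87  0.03 -0.02] |2.87| roll -0.00
rod_nose {'uv': [420.6, 197.7], 'p': 0.73} {'uv': [380.2, 245.2], 'p': 0.75} (array([ 0.62827213, -0.06046156,  0.19593259]), [np.float64(0.0006163695626978114), np.float64(0.0006163695626977702)])
keeper_eye {'uv': [414.7, 147.1], 'p': 0.92} {'uv': [444.6, 250.9], 'p': 0.69} (array([ 0.74092985, -0.05415579,  0.17757418]), [np.float64(0.0008934441302464364), np.float64(0.000893444130246682)])
```

View pics/z60.png

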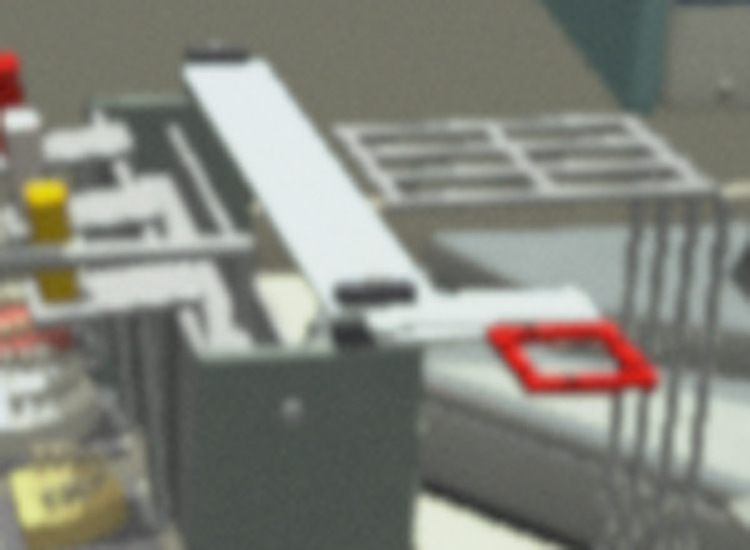

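View pics/z61.png

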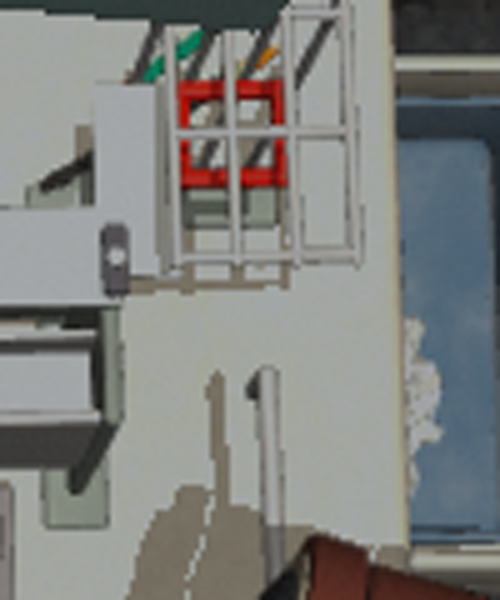

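```bash
python3 -m handwheel '[[[0.2,-0.05,0],0],[[0.6,-0.08,0],0],[[1.0,-0.08,0],0],[[1.5,-0.08,0],0],[[2.0,-0.08,0],0],[[2.4,-0.08,0],0],[[2.7,-0.08,0],0],[[2.84,-0.08,0],0]]'
python3 -m handwheel '[[[0,0,0],0],[[0,0,0],0]]'
python3 - <<'E'
from h import *
go(.567,-.058,.1625,.019)
T=snap('top');S=snap('side')
for n in('rod_nose','keeper_eye'):
  a=nets.tip_of(n,T);b=nets.tip_of(n,S);
  if a and b:print(n,a[0],b[0],tri(T,a[0]['uv'],S,b[0]['uv']))
cv2.imwrite('pics/z62.png',cv2.resize(S['color'][180:290,350:500,::-1],None,fx=5,fy=5,interpolation=cv2.INTER_CUBIC))
cv2.imwrite('pics/z63.png',cv2.resize(T['color'][120:200,370:470,::-1],None,fx=6,fy=6,interpolation=cv2.INTER_CUBIC))
E
```

```text
t: 47.98
eef_pos: [0.5688, -0.0546, 0.1913]
tool_rot: [-0.001, 1.0, 0.01, -0.001]
ft_force: [-0.5, -0.7, -2.1]
grip_width: 0.0145
t: 48.15
eef_pos: [0.5689, -0.0544, 0.191]
tool_rot: [-0.002, 1.0, 0.01, -0.002]
ft_force: [-0.8, 0.3, -1.1]
grip_width: 0.0143
t48.15 pos [ 0.5689 -0.0544  0.191 ] yaw 0.020 tilt [-0.003  0.003] F [-0.8  0.3 -1.1] w 0.0143 -> units [-0.05  0.09  0.71] |0.72| roll 0.01
rod_nose {'uv': [313.6, 222.8], 'p': 0.64} {'uv': [444.8, 242.0], 'p': 0.94} (array([0.69632443, 0.12935014, 0.10835291]), [np.float64(0.10620153735326254), np.float64(0.10620153735326247)])
keeper_eye {'uv': [414.1, 147.5], 'p': 0.94} {'uv': [448.1, 251.2], 'p': 0.78} (array([ 0.74394815, -0.05396422,  0.17586676]), [np.float64(0.004118152187737069), np.float64(0.004118152187736912)])
```

View pics/z62.png

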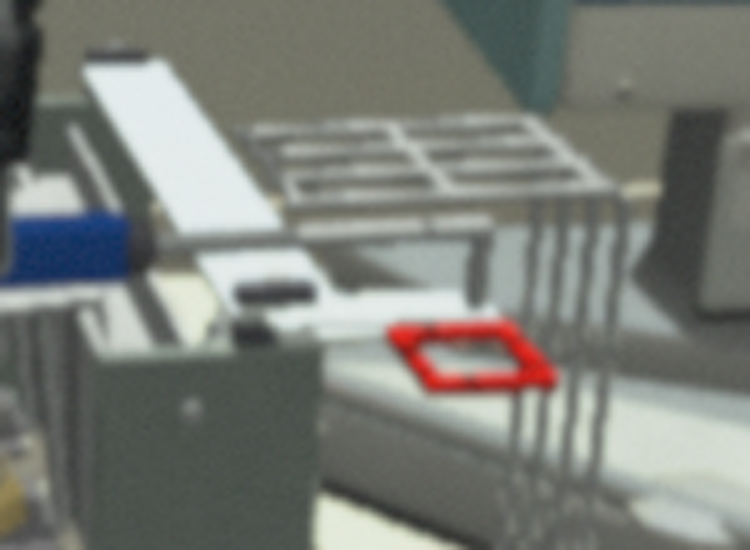

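View pics/z63.png

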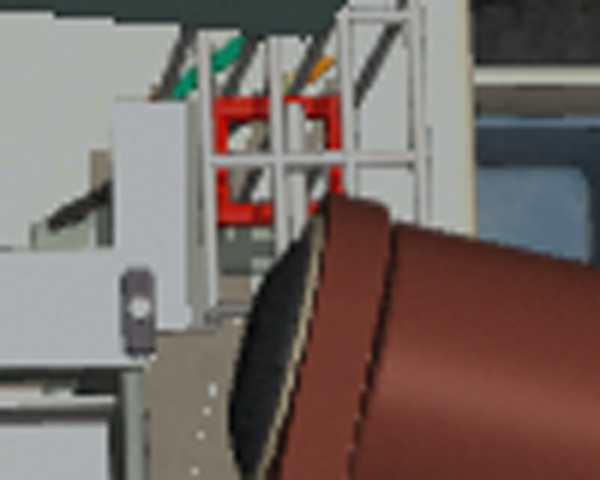

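```bash
python3 -m handwheel '[[[0,0,0.1],0],[[0,0,0.22],0],[[0,0,0.35],0],[[0,0,0.48],0],[[0,0,0.6],0],[[0,0,0.7],0],[[0,0,0.7],0],[[0,0,0.7],0]]'
python3 - <<'E'
from h import *
go(.567-.057,-.054,.1625,.019)
S=snap('side')
cv2.imwrite('pics/z64.png',cv2.resize(S['color'][180:290,350:500,::-1],None,fx=5,fy=5,interpolation=cv2.INTER_CUBIC))
E
```

```text
t: 49.12
eef_pos: [0.5682, -0.0544, 0.163]
tool_rot: [-0.001, 1.0, 0.01, -0.002]
ft_force: [-0.6, -1.2, -1.7]
grip_width: 0.0144
t49.12 pos [ 0.5682 -0.0544  0.163 ] yaw 0.019 tilt [-0.003  0.003] F [-0.6 -1.2 -1.7] w 0.0144 -> units [-1.45 -0.04  0.02] |1.45| roll 0.00
```

View pics/z64.png

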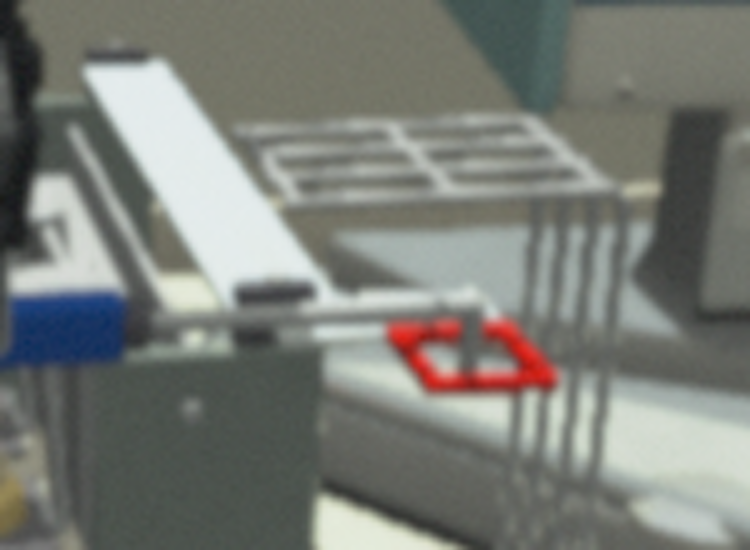

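```bash
python3 -m handwheel '[[[-0.15,0,0],0],[[-0.3,0,0],0],[[-0.5,0,0],0],[[-0.7,0,0],0],[[-0.9,0,0],0],[[-1.1,0,0],0],[[-1.3,0,0],0],[[-1.4,0,0],0]]'
python3 -m handwheel '[[[0,0,0],0],[[-0.05,0,0],0],[[-0.05,0,0],0]]'
python3 - <<'E'
from h import *
go(.505,-.054,.1625,.019)
T=snap('top','t50.png');S=snap('side','s50.png')
for n in('keeper_eye',):
  a=nets.tip_of(n,T);b=nets.tip_of(n,S);
  if a and b:print(n,a[0],b[0],tri(T,a[0]['uv'],S,b[0]['uv']))
E
```

```text
t: 49.83
eef_pos: [0.5114, -0.0556, 0.1637]
tool_rot: [-0.001, 1.0, 0.01, -0.001]
ft_force: [2.0, 0.4, -1.8]
grip_width: 0.0144
t: 50.08
eef_pos: [0.5113, -0.0557, 0.1644]
tool_rot: [-0.001, 1.0, 0.01, 0.002]
ft_force: [8.1, 0.4, -4.2]
grip_width: 0.0146
t50.08 pos [ 0.5113 -0.0557  0.1644] yaw 0.019 tilt [0.004 0.002] F [ 8.1  0.4 -4.2] w 0.0146 -> units [-0.16 -0.04  0.05] |0.17| roll 0.00
keeper_eye {'uv': [415.7, 167.3], 'p': 0.71} {'uv': [420.9, 252.8], 'p': 0.9} (array([ 0.69867799, -0.05556374,  0.17630528]), [np.float64(0.0017690083266562165), np.float64(0.0017690083266563995)])
```

View pics/s50.png

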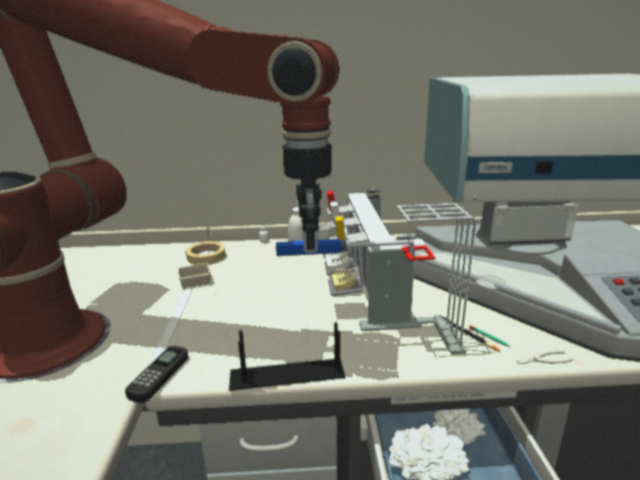

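View pics/t50.png

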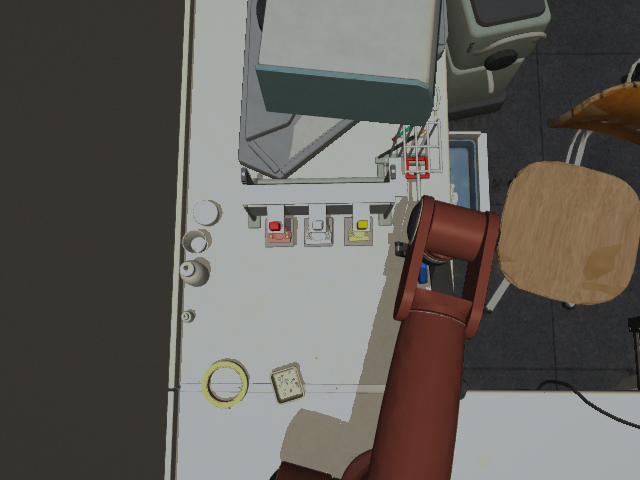

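```bash
python3 -m handwheel '[[[0.1,0,0],0],[[0.2,0,0],0],[[0.24,0,0],0],[[0.24,0,0],0],[[0.24,0,-0.2],0],[[0.24,0,-0.45],0],[[0.24,0,-0.68],0],[[0.24,0,-0.68],0]]'
python3 - <<'E'
from h import *
go(.453,-.0575,.192,.019)
T=snap('top');S=snap('side')
a=nets.tip_of('keeper_eye',T);b=nets.tip_of('keeper_eye',S);
if a and b:print(a[0],b[0],tri(T,a[0]['uv'],S,b[0]['uv']))
E
```

```text
t: 50.95
eef_pos: [0.5225, -0.056, 0.1952]
tool_rot: [-0.001, 1.0, 0.01, 0.004]
ft_force: [-0.2, 0.2, -1.5]
grip_width: 0.0142
t50.95 pos [ 0.5225 -0.056   0.1952] yaw 0.019 tilt [0.008 0.001] F [-0.2  0.2 -1.5] w 0.0142 -> units [-1.74  0.    0.07] |1.74| roll 0.00
{'uv': [416.3, 166.4], 'p': 0.97} {'uv': [420.2, 251.0], 'p': 0.73} (array([ 0.69827401, -0.05597571,  0.18018737]), [np.float64(0.0005987031029772976), np.float64(0.0005987031029770949)])
```

```bash
python3 -m handwheel '[[[-0.2,0,0.04],0],[[-0.5,0,0.05],0],[[-0.8,0,0.05],0],[[-1.1,0,0.05],0],[[-1.4,0,0.05],0],[[-1.65,0,0.05],0],[[-1.74,0,0.05],0],[[-1.74,0,0.05],0]]'
python3 -c "
from h import *
go(.4428,-.1343,.14,.085)"
```

```text
t: 51.82
eef_pos: [0.4501, -0.0568, 0.1887]
tool_rot: [-0.001, 1.0, 0.01, 0.001]
ft_force: [0.8, -0.0, -1.6]
grip_width: 0.0144
t51.82 pos [ 0.4501 -0.0568  0.1887] yaw 0.019 tilt [0.002 0.003] F [ 0.8 -0.  -1.6] w 0.0144 -> units [-0.22  1.94  1.21] |2.30| roll -0.63
```

```bash
python3 -m handwheel '[[[0,0.3,0],-0.1],[[-0.05,0.7,0.2],-0.25],[[-0.1,1.1,0.4],-0.4],[[-0.15,1.5,0.7],-0.55],[[-0.2,1.8,0.95],-0.63],[[-0.22,1.94,1.15],-0.63],[[-0.22,1.94,1.21],-0.63],[[-0.22,1.94,1.21],-0.63]]'
python3 -m handwheel '[[[0,0,0],0],[[0,0,0],0]]'
python3 - <<'E'
from h import *
go(.4428,-.1343,.062,.085)
T=snap('top');S=snap('side')
cv2.imwrite('pics/z70.png',cv2.resize(S['color'][250:400,220:420,::-1],None,fx=4,fy=4,interpolation=cv2.INTER_CUBIC))
cv2.imwrite('pics/z71.png',cv2.resize(T['color'][200:330,400:500,::-1],None,fx=4,fy=4,interpolation=cv2.INTER_CUBIC))
E
```

```text
t: 52.48
eef_pos: [0.4425, -0.1339, 0.1391]
tool_rot: [-0.002, 0.999, 0.042, 0.0]
ft_force: [-0.4, 0.8, -1.2]
grip_width: 0.0142
t: 52.65
eef_pos: [0.4429, -0.1335, 0.1396]
tool_rot: [-0.002, 0.999, 0.043, 0.001]
ft_force: [-0.7, -0.1, -1.9]
grip_width: 0.0145
t52.65 pos [ 0.4429 -0.1335  0.1396] yaw 0.085 tilt [0.001 0.004] F [-0.7 -0.1 -1.9] w 0.0145 -> units [-0.01  0.03  1.94] |1.94| roll 0.00
```

View pics/z70.png

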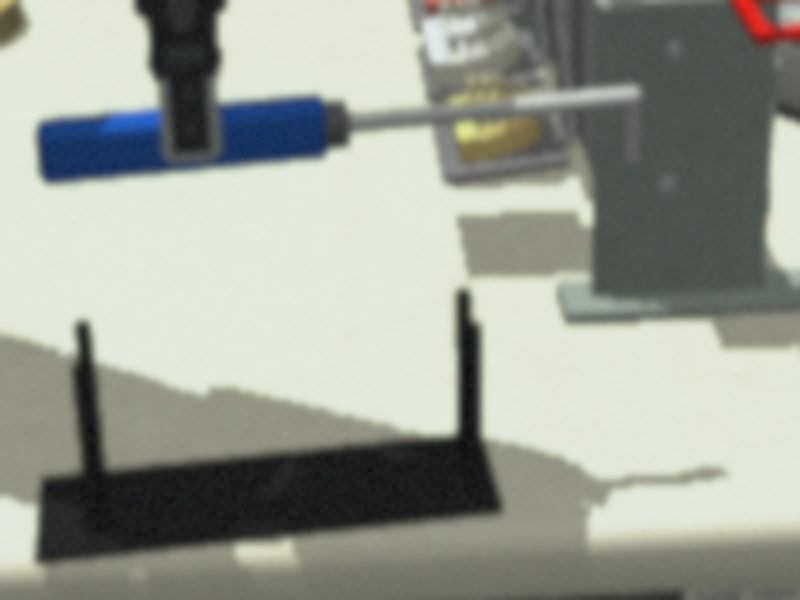

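View pics/z71.png

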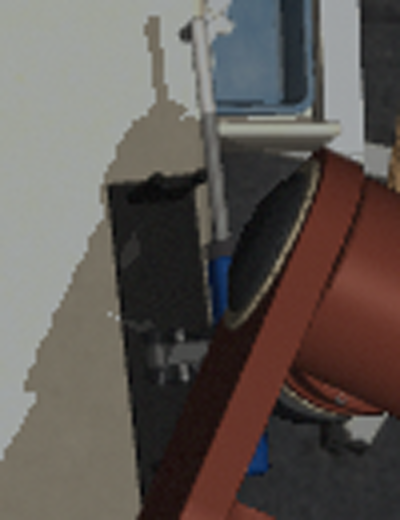

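```bash
python3 -m handwheel '[[[0,0.02,0.3],0],[[0,0.02,0.7],0],[[0,0.02,1.1],0],[[0,0.02,1.4],0],[[0,0.02,1.65],0],[[0,0.02,1.8],0],[[0,0.02,1.85],0],[[0,0.02,1.85],0]]'
python3 - <<'E'
from h import *
go(.4428,-.1343,.041,.085)
S=snap('side')
cv2.imwrite('pics/z72.png',cv2.resize(S['color'][250:400,220:420,::-1],None,fx=4,fy=4,interpolation=cv2.INTER_CUBIC))
E
```

```text
t: 53.42
eef_pos: [0.443, -0.1341, 0.0654]
tool_rot: [-0.002, 0.999, 0.043, 0.0]
ft_force: [-0.1, 0.2, -2.0]
grip_width: 0.0142
t53.42 pos [ 0.443  -0.1341  0.0654] yaw 0.085 tilt [0.001 0.004] F [-0.1  0.2 -2. ] w 0.0142 -> units [-0.01  0.01  0.61] |0.61| roll 0.00
```

View pics/z72.png

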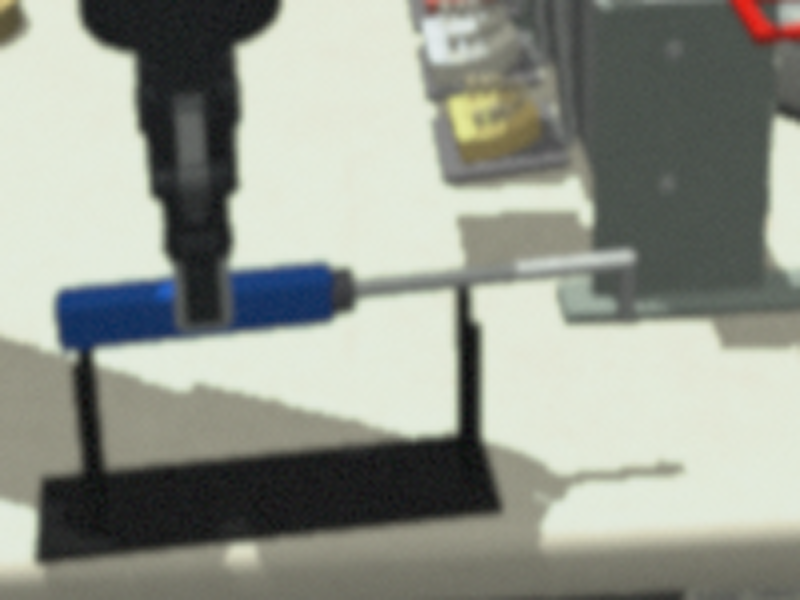

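```bash
python3 -m handwheel '[[[0,0,0.1],0],[[0,0,0.2],0],[[0,0,0.3],0],[[0,0,0.4],0],[[0,0,0.5],0],[[0,0,0.57],0],[[0,0,0.6],0],[[0,0,0.6],0]]'
python3 - <<'E'
from h import *
go(.4428,-.1343,.041,.085)
S=snap('side')
cv2.imwrite('pics/z73.png',cv2.resize(S['color'][250:400,220:420,::-1],None,fx=4,fy=4,interpolation=cv2.INTER_CUBIC))
E
```

```text
t: 54.13
eef_pos: [0.4431, -0.134, 0.0415]
tool_rot: [-0.002, 0.999, 0.043, 0.001]
ft_force: [-0.4, -0.4, -2.6]
grip_width: 0.0146
t54.13 pos [ 0.4431 -0.134   0.0415] yaw 0.085 tilt [0.001 0.004] F [-0.4 -0.4 -2.6] w 0.0146 -> units [-0.01  0.01  0.01] |0.02| roll 0.00
```

View pics/z73.png

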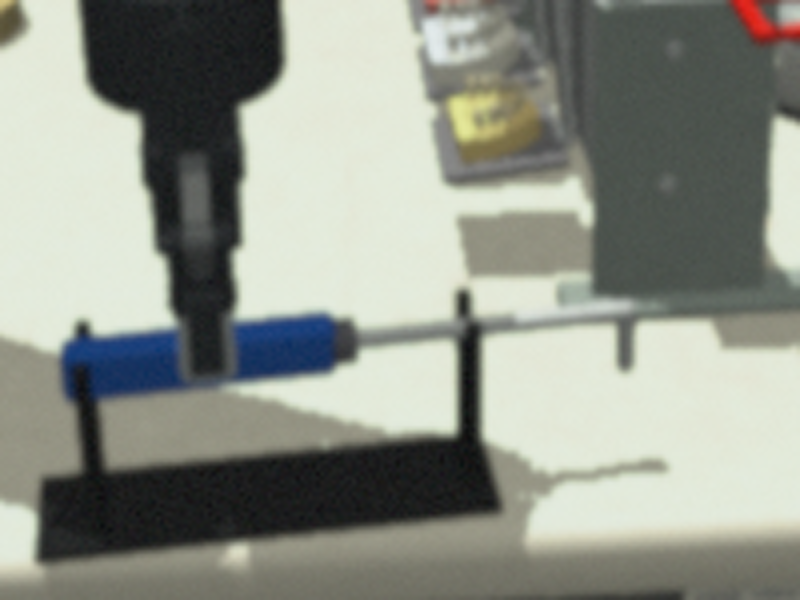

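Between the forks, nearly seated. Release and back away.

```bash
python3 -m handwheel '[[[0,0,0.02],0],[[0,0,0.02],0],[[0,0,0.02],0],[[0,0,0.02],0],[[0,0,0.02],0],[[0,0,0.02],0]]' 50
python3 -m handwheel '[[[0,0,-0.2],0],[[0,0,-0.7],0],[[0,0,-1.3],0],[[0,0,-2.0],0],[[0,0,-2.8],0],[[0,0,-3.6],0],[[0,0,-4.2],0],[[-0.3,0.3,-4.6],0]]'
python3 -m handwheel '[[[-0.6,0.3,0],0],[[-1.3,0.6,0],0],[[-2.0,0.9,0],0],[[-2.6,1.2,0],0],[[-3.0,1.5,0],0],[[-3.0,1.5,0],0]]'
python3 - <<'E'
from h import *
go(.4,-.1,.3)
T=snap('top','t60.png');S=snap('side','s60.png')
for n in('rod_nose','rod_grip','keeper_eye','carrier1_hook','carrier2_hook','carrier3_hook','squeeze_bottle','cup','jar'):
  a=nets.tip_of(n,T);b=nets.tip_of(n,S);
  if a and b:print(n,a[0],b[0],*[np.round(x,4) for x in tri(T,a[0]['uv'],S,b[0]['uv'])])
cv2.imwrite('pics/z80.png',cv2.resize(S['color'][190:400,220:450,::-1],None,fx=3.4,fy=2.8,interpolation=cv2.INTER_CUBIC))
cv2.imwrite('pics/z81.png',cv2.resize(T['color'][150:340,225:475,::-1],None,fx=3.1,fy=3.1,interpolation=cv2.INTER_CUBIC))
E
```

```text
t: 54.68
eef_pos: [0.4436, -0.1342, 0.0413]
tool_rot: [-0.002, 0.999, 0.043, 0.001]
ft_force: [0.1, 0.0, 0.3]
grip_width: 0.0429
t: 55.35
eef_pos: [0.4341, -0.1473, 0.2297]
tool_rot: [-0.001, 0.999, 0.044, 0.004]
ft_force: [0.3, -0.3, 0.1]
grip_width: 0.0431
t: 55.85
eef_pos: [0.3179, -0.2192, 0.2295]
tool_rot: [0.0, 0.999, 0.042, 0.004]
ft_force: [-0.0, 1.4, 0.3]
grip_width: 0.0428
t55.85 pos [ 0.3179 -0.2192  0.2295] yaw 0.084 tilt [ 0.008 -0.   ] F [-0.   1.4  0.3] w 0.0428 -> units [ 2.31 -2.8  -1.75] |4.02| roll 0.00
rod_nose {'uv': [437.4, 221.1], 'p': 0.58} {'uv': [378.2, 344.3], 'p': 0.9} [ 0.6137 -0.1239  0.043 ] [0.005 0.005]
rod_grip {'uv': [448.2, 293.4], 'p': 0.84} {'uv': [273.7, 337.7], 'p': 0.93} [ 0.4447 -0.1356  0.0748] [0.0024 0.0024]
keeper_eye {'uv': [415.1, 168.7], 'p': 0.58} {'uv': [418.3, 254.9], 'p': 0.88} [ 0.6957 -0.0547  0.1724] [0.0007 0.0007]
carrier1_hook {'uv': [318.1, 207.2], 'p': 0.68} {'uv': [355.6, 217.1], 'p': 0.59} [0.6142 0.1471 0.1724] [0.0012 0.0012]
carrier2_hook {'uv': [360.0, 205.0], 'p': 0.79} {'uv': [363.2, 239.7], 'p': 0.64} [0.62   0.0598 0.1568] [0.0011 0.0011]
carrier3_hook {'uv': [275.6, 207.9], 'p': 0.86} {'uv': [351.8, 207.4], 'p': 0.98} [0.6158 0.2357 0.1645] [0.0026 0.0026]
squeeze_bottle {'uv': [196.0, 278.9], 'p': 0.96} {'uv': [297.2, 241.0], 'p': 0.86} [0.483  0.4335 0.0027] [0.0042 0.0042]
cup {'uv': [199.3, 243.9], 'p': 0.76} {'uv': [320.3, 241.0], 'p': 0.51} [0.5571 0.4281 0.0033] [0.0041 0.0041]
jar {'uv': [209.0, 214.3], 'p': 0.96} {'uv': [364.7, 239.0], 'p': 0.56} [0.6544 0.4054 0.0095] [0.023 0.023]
```

View pics/z80.png

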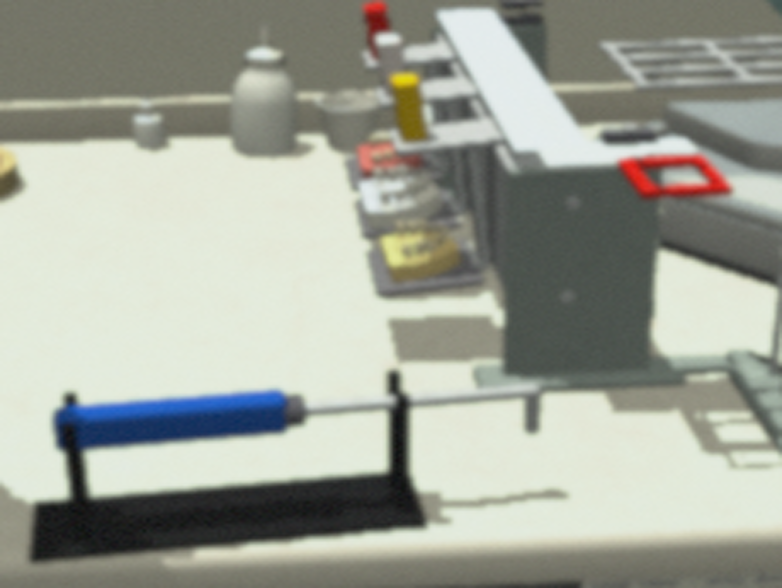

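View pics/z81.png

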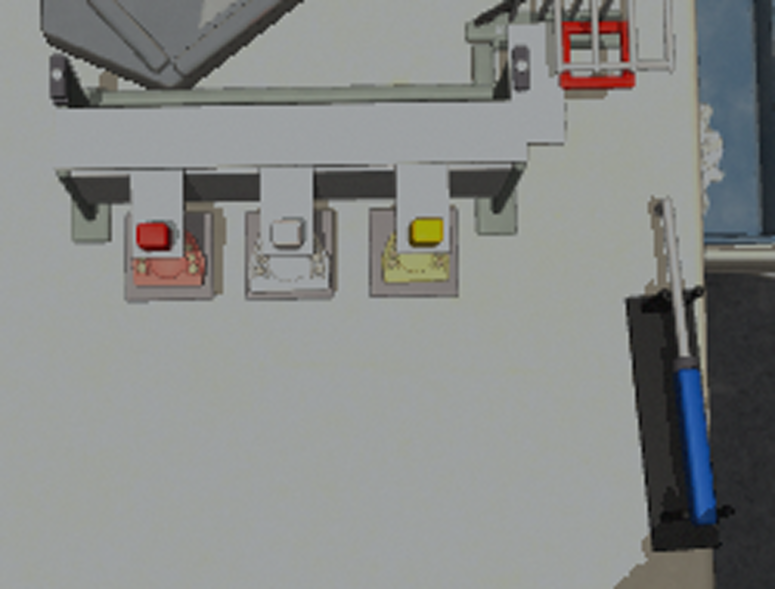

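Run:
```python
from h import *
T=snap('top')
def eye(c):
    c=c.astype(int); red=((c[:,:,0]>130)&(c[:,:,1]<70)&(c[:,:,2]<80)); red[:, :380]=0; red[:140]=0;red[200:]=0;red[:,445:]=0
    ys,xs=np.nonzero(red); return xs.mean(),ys.mean(),ys.min(),ys.max()
print(eye(cv2.imread('pics/t0.png')[:,:,::-1]),eye(T['color']))
d=np.abs(T['color'].astype(int)-cv2.imread('pics/t60.png')[:,:,::-1]).sum(2); print('carrier diff',d[200:255,260:380].max(), d[200:330,430:470].max())
```

```text
(np.float64(415.9929078014184), np.float64(167.63829787234042), np.int64(156), np.int64(177)) (np.float64(416.2972972972973), np.float64(168.88513513513513), np.int64(157), np.int64(177))
carrier diff 31 137
```

```bash
python3 -m handwheel '[[[0,0,0],0],[[0,0,0],0],[[0,0,0],0],[[0,0,0],0],[[0,0,0],0],[[0,0,0],0],[[0,0,0],0],[[0,0,0],0]]'
python3 - <<'E'
from h import *
T=snap('top');a=T['color'].astype(int); o=cv2.imread('pics/t60.png')[:,:,::-1].astype(int)
d=np.abs(a-o).sum(2)[200:330,430:470]; ys,xs=np.nonzero(d>60); print(list(zip(xs+430,ys+200))[:15])
T2=snap('top');d=np.abs(a-T2['color'].astype(int)).sum(2); print(d[200:330,430:470].max(),d[200:255,260:380].max())
go(.4,-.1,.3)
print(order.close_job())
E
```

```text
t: 57.57
eef_pos: [0.3198, -0.2177, 0.2287]
tool_rot: [-0.001, 0.999, 0.044, 0.004]
ft_force: [0.5, 0.3, -0.4]
grip_width: 0.0429
[(np.int64(455), np.int64(312)), (np.int64(454), np.int64(313)), (np.int64(452), np.int64(314)), (np.int64(451), np.int64(315)), (np.int64(450), np.int64(316)), (np.int64(434), np.int64(321)), (np.int64(433), np.int64(322)), (np.int64(432), np.int64(323))]
26 14
t57.67 pos [ 0.3198 -0.2177  0.2288] yaw 0.088 tilt [0.007 0.002] F [ 0.   0.5 -0.1] w 0.0426 -> units [ 2.27 -2.76 -1.76] |3.98| roll 0.00
the job is handed in; nothing more can be done
None
```

I pushed the keeper fully open with the hooked rod, hung all three carriers, pulled the keeper closed with the rod and laid the rod back in its rest. I handed the job in at about 58 s.

- **Carriers:** In the last pictures all three hang still on the rail, yellow, white and red from right to left, with their hooks over the lip. The networks put the hooks at x 0.614–0.620 m, against about 0.623 m for the lip, and at heights of 0.157–0.172 m. The white carrier's hook read 12 mm above the lip. That is outside the limit, but I took it as measurement noise because the pictures show it seated.
- **Knock:** The yellow carrier was seen swinging while the robot was at the rod. It stayed hung and settled.
- **Keeper:** The eye is back at its starting position within about a pixel (2 mm). It was pulled against its stop with 8 N. The gripper and arm stayed clear of the keeper in every picture I took.
- **Rod:** It lies nose down in both forks. `rod_grip` measured (0.445, -0.136, 0.075), against (0.444, -0.137, 0.076) at the start. My second grasp first closed on nothing because it was too high, so I repeated it 12 mm lower.
- **Bystanders:** The bottle and cup measured within about 12 mm of their first readings. The jar's last reading was 20 mm off, but it was poor (23 mm ray error). I did no separate check that the three stood where they started.

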